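# Change the staple cartridge kept behind the supplies

### The job

Change the cartridge in the bench stapler: the fresh one lies in the supplies tray behind the glue bottle and the can, so first stand both of these in the spill tray, upright. Put the spent cartridge in the returns carton and seat the fresh one fully home in the stapler's pocket, nose to the stapler's front as the old one was; only then put the bottle and the can back upright, each where it stood. Do not knock anything over or push the tape roll and the note block about.

Things in the scene. Friction and masses are not known exactly. Their poses are not given: they have to be found in the camera images.
- glue_mid (a point): Padding-glue bottle: white plastic, square, 56 x 56 mm, 116 mm tall with its round grey cap; the straight square sides reach from the foot up to 88 mm. Stands in the supplies tray in front of the fresh cartridge. Point: its centre, 58 mm above its foot. z up, x and y square to its sides. About 0.3 kg.
- can_mid (a point): Metal can: round, bare metal with paper band and grey cap, 56 mm diameter, 116 mm tall, straight side from the foot up to 92 mm, 0.3 kg. Stands in the supplies tray beside the glue bottle, about 95 mm from it centre to centre; which is left or right varies. Point: its centre, 58 mm above its foot. z up.
- fresh_mid (a point): Fresh staple cartridge: grey box, steel staples showing in the black window on top, 76 mm long (x) with nose, 46 wide (y), 54 tall (z up), 0.2 kg. Black outlet nose: the last 12 mm at -x, 24 mm tall. Stands in the supplies tray about 10 mm behind the two taller containers, length across the tray, nose to the left seen from the robot. Point: its centre, 27 mm above its underside.
- spent_mid (a point): Spent staple cartridge: same box as the fresh one, but the black window on its top is empty. Sits in the pocket of the stapler, nose to the stapler's front. Same size, axes and point as the fresh one. About 0.1 kg.
- store: Supplies tray, plywood, fixed: 175 mm (x) by 190 mm (y), rim 20 mm high, inner floor 5 mm above the counter. Origin: centre of its underside on the counter; -x is its front, towards the robot. The containers stand in its front half, 46 mm in front of the origin.
- tray: Steel spill tray with a black rubber lining, fixed, empty: 135 mm (x) by 190 mm (y), walls 5 mm, rim 12 mm high, inner floor 5 mm above the counter. It is the side area. Origin: centre of its underside on the counter; -x is its front.
- stapler: Grey bench stapler, fixed, 260 (x) by 120 mm (y), cover folded back. Origin: centre of underside, on the counter; front -x. Cartridge pocket on top: centre at x -40 mm, y 0, floor 50 mm above the counter, 86 (x) by 56 mm (y) inside, guides 16 mm high; those of the long sides stand only at the corners (12 mm thick), middle 50 mm open for fingers. Housing behind it 85 mm high.
- carton: Open cardboard returns carton, fixed, empty: 170 mm (x) by 135 mm (y), 60 mm high, walls 4 mm, floor 4 mm. Origin: centre of its underside on the counter.
- tape_mid (a point): Bystander: roll of brown tape lying flat, 84 mm diameter, 24 mm high. Point: its centre. Not to be disturbed.
- notes_mid (a point): Bystander: block of brown kraft note paper, 76 x 76 x 40 mm. Point: its centre. Not to be disturbed.
Not all that is in view belongs to the job. What is shaped like the part that bears spent_mid but green is not meant.

How it is judged:
By the outcome, as a careful person would: the job done as asked, in the order asked, and still so for the second after the job is handed in, with the robot touching nothing.
It also fails if it takes over 147 s, if anything falls off the work surface, if the arm or the gripper's body presses on something with over 40 N, if the wrist force passes 120 N, or if a joint passes its speed limit or range.

### The arm

A 6-joint arm with a two-finger parallel gripper is mounted at the origin on the work surface. World frame = base frame: x ahead of the robot, y to its left, z up, the work surface at z = 0. Lengths are in mm, angles in rad, forces in N, time in s.
With the tool pointing down it reaches from about 350 to 975 mm from the base axis. Payload 7.1 kg.
Tool frame: the origin (TCP) lies on the centre line of the jaws, within the pads' length; the fingertips stand 8 mm ahead of it and the grasp point (between the pads) lies 11 mm behind it; z points along the fingers, x is the direction in which the jaws open and shut, and the axes are right-handed (so a half turn about z gives the same grasp; the last joint's range is limited). The gripper opens to 88 mm and grips with 3 to 60 N. Pads are 20 mm wide; open, the fingers measure 115 mm over their backs; the gripper's body (75 mm by 178 mm) begins 61 mm behind the grasp point.
Start: joints at [-1.161, 0.423, 1.63, -0, 1.089, -0.019], TCP at [259.877, -568.391, 230.675] pointing down, gripper open.
Joint ranges: [-3, 3], [-0.9, 2.11], [0.09, 2.58], [-1.31, 4.45], [0.11, 2.69], [-2.54, 2.54]. Speed limits (rad/s): [2.39, 2.39, 3.01, 3.14, 3.14, 3.14].

### API

Orientations are given as a rotation vector (axis times angle).
In Python, from workcell import ctrl gives the robot as it stands.
- The arm moves only by the shell command python3 -m handwheel 'ROWS'. ROWS is JSON, a list of rows, each a list of 3 entries, a list of its own where there are three numbers: the turn, a rotation vector about the tool's x, y, z in rad, then the shift along the tool's x, y, z in mm, then the opening, from 0 (shut) to 1 (fully open). In form: [[[ax, ay, az], [tx, ty, tz], jaw], ...]. A call has exactly 10 rows; each row shifts and turns the pose as measured when the row begins, along the tool's axes as they then stand; what a row does not reach is not made up. A row lasts 1/12 s, in which the tool goes at most 41.7 mm and 7.16 degrees, less where a joint would pass 70% of its speed; a pose out of reach is approached as far as the arm can. A call with a gripper value outside its range is refused whole. The fingers move at their own pace and stop on an object; the grip force is fixed at half the most. Time passes only in rows, so rows that do not move let the fingers close, or fill a call up. It gives the time, the measured TCP pose, the force and the opening at its end, in the units of the state.
- ctrl.get_obs(): the state, without advancing time (a new reading comes with each control period).
- ctrl.get_image(name): name is "side" or "top"; returns a dict with "pixels" (400x640x3 uint8, red, green, blue), "camera_matrix" (3x3 intrinsics, pixels), "rvec" (rotation vector, rad) and "tvec" (3), from world to camera coordinates, as OpenCV has them. Camera axes: x right, y down, z forward; pixel columns grow to the right and rows downward; lengths in mm; the calibration is good to about 2 mm. A picture is of the moment at which its call begins. There is no depth.
- ctrl.close_job(): hands the job in, once; it reports no verdict.
Trained networks look in a picture, given as the dict that the camera call returned (one of the last four; its "shot" number tells which), for a name from the list of things; names that differ only in an ending like _2 or _b are one class to them, and where a whole thing is asked for, a point or a joint stands for the part that bears it (a point fixed in the world has none). Each returns a list of dicts, best first, with "score" (0 to 1); they miss things now and then, are a little off and sometimes report something else, mostly with a low value. They report only what shows in the picture. A call takes as long as a camera call. They do not tell look-alikes from the thing itself.
- ctrl.look_for(picture, query): "position" ([x, y, z] in mm, in the coordinates of the camera as it stood for that picture, good to about 4 mm: the middle of the surface that is visible of it).
- ctrl.spot_point(picture, query): "position" ([x, y, z] in mm, in the coordinates of the camera as it stood for that picture, good to about 4 mm: a listed point, or the origin of a listed thing).
The state is a dict: "t": time; "qpos": joint angles; "qvel": joint speeds; "joint_torque": joint torques, N m; "ee_pos": TCP position; "orientation": TCP orientation; "ft_force": force on the tool from outside, world axes, zero at the start; "moment": the same for the moment, N m; "width": finger opening in mm.
Only numpy, scipy, OpenCV 4.12 (cv2) and the standard library are available. Lean on these libraries where they do the work, as an engineer would, in place of code of your own. Each camera call takes 0.05 s, during which the arm holds its last target.

## Working session

There is one attempt and no reset: what is moved stays moved. The work goes in short steps, Python scripts to look and compute and a shell command to move; the robot and the scene stay as the last step left them, time stands still between calls to the robot, and variables do not carry over. Pictures are saved under pics/ and viewed, and the job is handed in when it is done.

```bash
ls; mkdir -p pics
python3 - <<'E'
from workcell import ctrl
import cv2
print(ctrl.get_obs())
for n in("side","top"):
    p=ctrl.get_image(n); cv2.imwrite(f"pics/{n}0.png",p["pixels"][:,:,::-1]); print(n,p["camera_matrix"],p["rvec"],p["tvec"],p["shot"])
E
```

```text
pics
{'t': 0.0, 'qpos': array([-1.16102237e+00,  4.23789040e-01,  1.63064673e+00,  1.63866501e-06,
        1.08858699e+00, -1.89740138e-02]), 'qvel': array([ 0.00068018, -0.00053411, -0.00063947,  0.00093975, -0.00112792,
        0.00022755]), 'joint_torque': array([-1.49622396e-03, -5.44634485e+01, -2.73665106e+01,  6.44056569e-02,
        2.28396471e-02, -1.34722177e-04]), 'ee_pos': array([ 259.66678175, -567.94082072,  229.95102459]), 'orientation': array([-2.64250070e+00,  1.69758206e+00,  1.86488318e-03]), 'ft_force': array([-0.62082144,  0.08353255, -0.8692442 ]), 'moment': array([ 0.00914683, -0.02157024, -0.00175096]), 'width': 87.93567969291783}
side [[402.34726924   0.         323.69342708]
 [  0.         402.34726924 199.53823354]
 [  0.           0.           1.        ]] [ 0.6311248  -2.70679964  1.03534218] [ 573.74532655  261.19137986 1129.75113406] 1
top [[365.48915941   0.         323.461201  ]
 [  0.         365.48915941 200.55727306]
 [  0.           0.           1.        ]] [ 2.09647028 -2.14494345  0.17761356] [   6.06728388  645.79412412 1082.95593648] 2
```

View pics/side0.png

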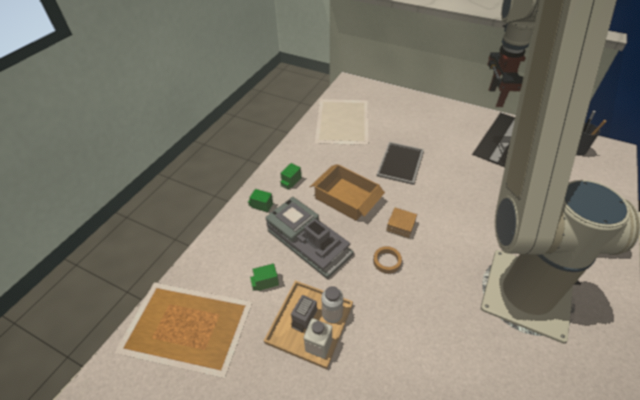

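View pics/top0.png

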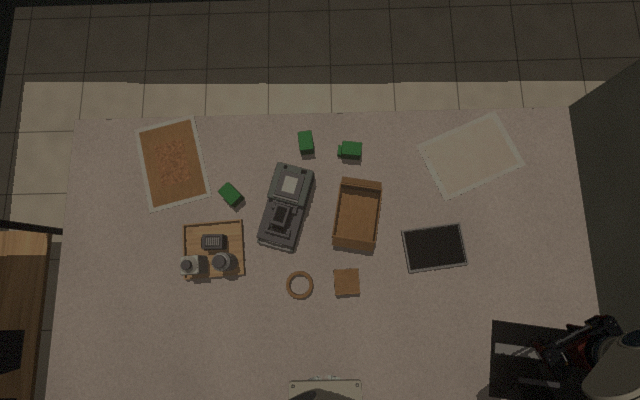

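```bash
cat > h.py <<'E'
from workcell import ctrl
import cv2, numpy as np
def cam(p):
    R,_=cv2.Rodrigues(np.array(p["rvec"])); return R,np.array(p["tvec"]).ravel()
def toworld(p,x):
    R,t=cam(p); return R.T@(np.array(x)-t)
def proj(p,X):
    return cv2.projectPoints(np.array(X,float).reshape(-1,3),np.array(p["rvec"]),np.array(p["tvec"]),p["camera_matrix"],None)[0].reshape(-1,2)
def ray(p,u,v,z):
    R,t=cam(p); d=R.T@np.linalg.inv(p["camera_matrix"])@np.array([u,v,1.]); c=-R.T@t
    return c+d*(z-c[2])/d[2]
def shot(n,name,crop=None,k=1):
    p=ctrl.get_image(n); im=p["pixels"][:,:,::-1].copy()
    if crop: 
        a,b,c,d=crop; im=cv2.resize(im[b:d,a:c],None,fx=k,fy=k,interpolation=cv2.INTER_CUBIC)
    cv2.imwrite(f"pics/{name}.png",im); return p
def spot(p,q,n=3):
    for d in ctrl.spot_point(p,q)[:n]:
        w=toworld(p,d["position"]); print(q,round(d["score"],2),w.round(1),proj(p,w).round().tolist())
E
python3 - <<'E'
from h import *
for n in("side","top"):
    p=shot(n,n+"1"); print(n, 'cam pos',toworld(p,[0,0,0]).round())
    for q in "glue_mid can_mid fresh_mid spent_mid store tray stapler carton tape_mid notes_mid".split(): spot(p,q)
E
```

```text
side cam pos [ 251.  754. 1021.]
glue_mid 0.85 [457.4 396.3  60.2] [[318.0, 337.0]]
can_mid 0.55 [470.3 300.7  60.3] [[331.0, 303.0]]
can_mid 0.35 [529.3 345.5  32.4] [[303.0, 313.0]]
fresh_mid 0.68 [529.6 347.6  31.7] [[303.0, 313.0]]
spent_mid 0.98 [596.3 124.7  74.6] [[318.0, 234.0]]
spent_mid 0.92 [820.  -92.5  28.8] [[290.0, 175.0]]
spent_mid 0.79 [686.4 298.9  22.7] [[263.0, 278.0]]
store 0.98 [514.  353.3  -2.5] [[307.0, 323.0]]
tray 0.58 [ 5.012e+02 -3.511e+02  2.000e-01] [[400.0, 163.0]]
stapler 0.86 [ 6.349e+02  1.245e+02 -4.000e-01] [[308.0, 244.0]]
stapler 0.67 [472.  302.2  60. ] [[330.0, 303.0]]
carton 0.96 [ 610.7 -110.9   -4.5] [[346.0, 197.0]]
tape_mid 0.96 [391.  80.   7.] [[387.0, 261.0]]
notes_mid 0.73 [405.  -66.1  21.9] [[399.0, 222.0]]
top cam pos [ 441.  -22. 1181.]
glue_mid 0.63 [455.3 393.8  65.9] [[192.0, 265.0]]
can_mid 0.68 [466.9 298.6  64.2] [[223.0, 261.0]]
fresh_mid 0.81 [527.4 344.2  37. ] [[212.0, 242.0]]
fresh_mid 0.63 [398.9 -71.4  21.5] [[346.0, 281.0]]
spent_mid 0.93 [680.1 295.7  27.8] [[229.0, 194.0]]
spent_mid 0.83 [856.   50.2  24.9] [[305.0, 140.0]]
spent_mid 0.69 [594.2 128.8  76.4] [[279.0, 217.0]]
store 0.73 [5.023e+02 3.451e+02 3.000e-01] [[215.0, 250.0]]
tray 0.71 [ 495.4 -354.7    0.7] [[433.0, 248.0]]
carton 0.95 [ 607.  -106.4    1.6] [[354.0, 215.0]]
tape_mid 0.58 [397.5 -72.8  18.8] [[346.0, 281.0]]
tape_mid 0.55 [393.4  72.4  14.7] [[299.0, 283.0]]
notes_mid 0.62 [398.5 -69.9  20.1] [[345.0, 281.0]]
```

Run:
```python
from h import *
p=shot("top","t2",(170,205,270,290),7)
p=shot("top","t3",(245,150,325,260),5)
p=shot("side","s2",(255,180,375,380),3)
p=shot("top","t4",(320,165,480,290),5)
```

```text
(no output)
```

View pics/t2.png

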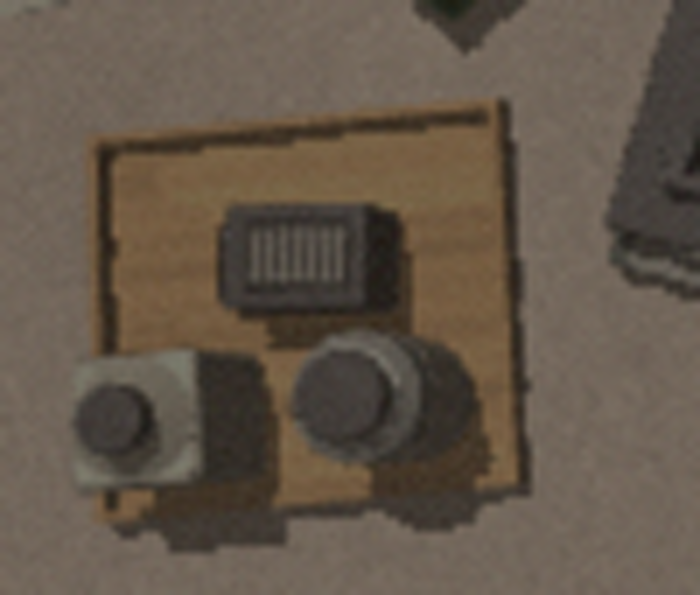

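View pics/t3.png

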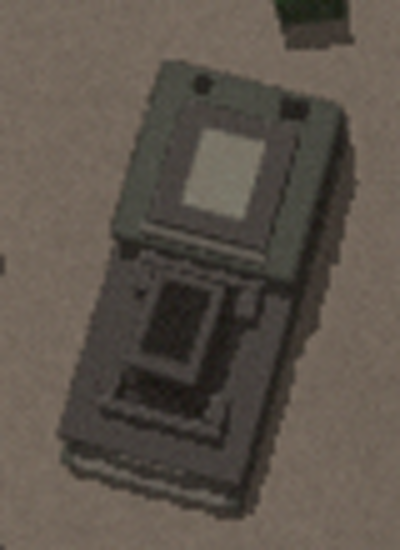

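View pics/s2.png

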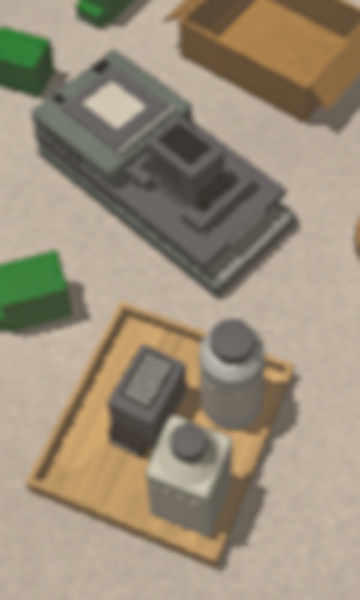

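View pics/t4.png

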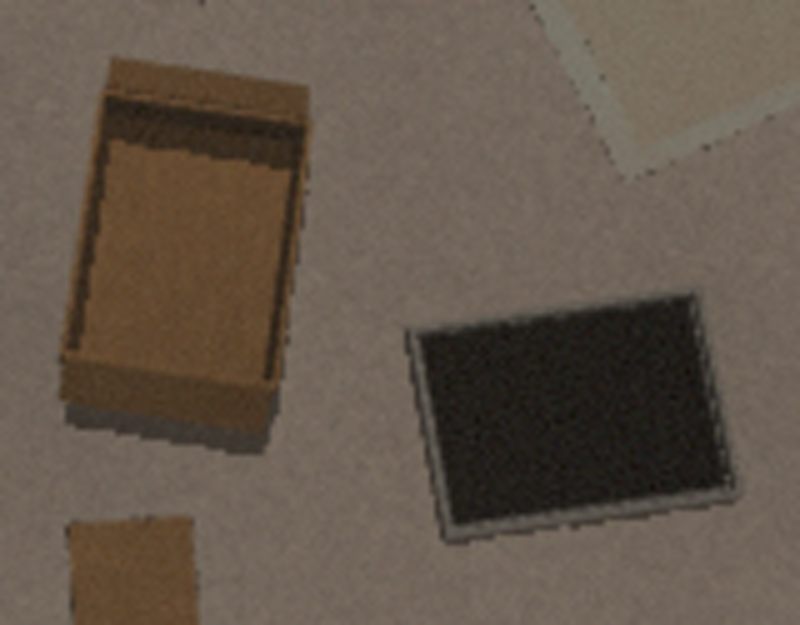

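```bash
cat > fit.py <<'E'
from h import *
from scipy.optimize import least_squares
def C(off,k,pts): return [((x+.5)/k-.5+off[0],(y+.5)/k-.5+off[1]) for x,y in pts]
def fit(obs,x0):
    # obs: list of (p, local pts Nx3, pix Nx2)
    def W(s,L):
        c,q=np.cos(s[2]),np.sin(s[2]); L=np.array(L,float); return np.c_[s[0]+c*L[:,0]-q*L[:,1],s[1]+q*L[:,0]+c*L[:,1],L[:,2]]
    f=lambda s:np.concatenate([(proj(p,W(s,L))-np.array(u)).ravel() for p,L,u in obs])
    r=least_squares(f,x0,x_scale=[10,10,.1],loss='soft_l1'); return r.x,np.sqrt(np.mean(f(r.x)**2)),f(r.x).reshape(-1,2)
E
python3 - <<'E'
from fit import *
p=ctrl.get_image("top"); s=ctrl.get_image("side")
r=lambda a,b,z:[(a,b,z),(a,-b,z),(-a,-b,z),(-a,b,z)]
o2=(170,205)
def go(n,obs,x0):
    x,e,rs=fit(obs,x0); print(n,x[:2].round(1),np.degrees(x[2]).round(1),e.round(2),rs.round(1).tolist())
go("store",[(p,r(87.5,95,20),C(o2,7,[(93,138),(502,100),(528,490),(103,512)]))],[515,350,0])
go("store_s",[(s,r(87.5,95,20),C((255,180),3,[(30,483),(122,305),(292,368),(222,555)]))],[515,350,0])
go("tray",[(p,r(67.5,95,12),C((320,165),5,[(408,328),(697,292),(738,492),(447,540)]))],[500,-350,0])
go("carton",[(p,r(85,67.5,60),C((320,165),5,[(106,93),(308,120),(275,385),(62,355)]))],[607,-106,0])
go("spent",[(p,[(38,23,104),(38,-23,104),(-26,-23,104),(-26,23,104)],C((245,150),5,[(150,270),(221,285),(203,384),(128,362)]))],[595,126,0])
go("spent_s",[(s,[(38,23,104),(38,-23,104),(-26,-23,104),(-26,23,104)],C((255,180),3,[(148,150),(178,120),(224,150),(195,180)]))],[595,126,0])
go("stap",[(p,[(130,60,85),(130,-60,85)],C((245,150),5,[(165,62),(348,103)])),(p,[(-130,60,0),(-130,-60,0)],C((245,150),5,[(65,462),(240,516)]))],[635,125,0])
# fresh local: nose -x -> world +y => yaw -90
go("fresh",[(p,[(-26,23,59),(38,23,59),(38,-23,59),(-26,-23,59)],C(o2,7,[(230,205),(368,205),(368,312),(222,305)]))],[528,346,-1.57])
go("glue_t",[(p,r(28,28,93),C(o2,7,[(78,362),(195,348),(203,478),(72,488)]))],[456,395,0])
go("notes",[(p,r(38,38,40),C((320,165),5,[(70,522),(192,517),(198,640),(70,640)]))],[400,-70,0])
E
```

```text
store [506.3 343.9] 3.8 0.72 [[0.1, -0.3], [0.6, -0.2], [-0.4, -0.5], [-0.3, 1.8]]
store_s [505.3 350.1] 5.0 1.21 [[-0.3, 0.4], [-0.3, -1.3], [1.5, -2.0], [-0.2, 1.9]]
tray [ 496.9 -355.1] 7.0 0.78 [[-0.6, -0.1], [0.2, -1.5], [1.1, 0.9], [-0.6, 0.2]]
carton [ 607.4 -112. ] -9.9 0.8 [[-1.4, -0.9], [0.9, -0.2], [0.7, 0.8], [-0.5, 0.2]]
spent [591.8 123.3] -12.4 0.79 [[-0.1, -0.7], [0.7, -0.8], [-0.2, 0.3], [-0.3, 1.8]]
spent_s [590.6 133.2] -13.0 0.69 [[-0.9, -0.8], [-0.6, -0.4], [1.1, 0.5], [0.5, 0.6]]
stap [630.1 112.7] -17.2 0.68 [[-0.1, -1.7], [0.2, 0.2], [-0.3, 0.6], [0.2, 0.1]]
fresh [527.1 342.5] -91.9 0.35 [[-0.2, -0.2], [0.7, 0.0], [-0.2, -0.2], [-0.2, 0.5]]
glue_t [457.8 391.3] 3.7 0.64 [[-1.2, -0.6], [0.9, -0.3], [0.2, 0.3], [-0.1, 0.6]]
notes [399.9 -72.2] -0.3 0.55 [[-0.2, -1.0], [0.2, -0.4], [-0.2, 0.5], [0.3, 0.9]]
```

```bash
cat > ov.py <<'E'
from fit import *
def box(x0,x1,y0,y1,z0,z1):
    b=[(x0,y0),(x1,y0),(x1,y1),(x0,y1)]
    return [[(*q,z1) for q in b+b[:1]],[(*q,z0) for q in b+b[:1]]]+[[(*q,z0),(*q,z1)] for q in b]
def W(s,L):
    c,q=np.cos(s[2]),np.sin(s[2]); L=np.array(L,float); return np.c_[s[0]+c*L[:,0]-q*L[:,1],s[1]+q*L[:,0]+c*L[:,1],L[:,2]]
def circ(r,z): 
    a=np.linspace(0,6.2832,40); return [np.c_[r*np.cos(a),r*np.sin(a),0*a+z]]
def cart(z0): return box(-26,38,-23,23,z0,z0+54)+box(-38,-26,-23,23,z0,z0+24)
M=dict(store=box(-87.5,87.5,-95,95,0,20),tray=box(-67.5,67.5,-95,95,0,12),carton=box(-85,85,-67.5,67.5,0,60),
 stapler=box(-130,130,-60,60,0,50)[:2]+box(20,130,-60,60,50,85)[:1]+box(-83,3,-28,28,50,66)[:1],
 spent=cart(50),fresh=cart(5),glue=box(-28,28,-28,28,5,93),can=circ(28,97)+circ(28,5),tape=circ(42,24),notes=box(-38,38,-38,38,0,40))
def draw(p,items,crop,k,name,trans=0):
    a,b,c,d=crop; im=cv2.resize(p["pixels"][b:d,a:c,::-1],None,fx=k,fy=k,interpolation=cv2.INTER_CUBIC)
    im=np.clip(im.astype(float)*1.5,0,255).astype(np.uint8)
    for (m,s),col in zip(items,[(0,0,255),(0,255,0),(255,100,0),(0,255,255),(255,0,255),(255,255,0)]*3):
        for pl in M[m]:
            u=proj(p,W(s,pl)); u=((u-[a,b]+.5)*k-.5)
            cv2.polylines(im,[np.round(u*8).astype(np.int32)],False,col,1,cv2.LINE_AA,3)
    cv2.imwrite(f"pics/{name}.png",im)
E
python3 - <<'E'
from ov import *
r=np.radians
p=ctrl.get_image("top"); s=ctrl.get_image("side")
A=[("store",(506,347,r(4.2))),("glue",(456.5,392,r(4.2))),("can",(464,297,0)),("fresh",(528,344.5,r(-88)))]
B=[("stapler",(630,118,r(-15))),("spent",(591.3,128,r(-15)))]
D=[("tray",(497,-355,r(8))),("carton",(607.4,-111,r(-9.5)))]
draw(p,A,(170,205,270,290),7,"oa1");draw(s,A,(255,270,365,375),7,"oa2")
draw(p,B,(245,150,325,260),5,"ob1");draw(s,B,(255,185,365,280),7,"ob2")
draw(p,D,(320,165,480,290),5,"od1");draw(s,D,(300,130,440,230),5,"od2")
for a in "abd":
    i=cv2.imread(f"pics/o{a}1.png");j=cv2.imread(f"pics/o{a}2.png");h=600
    w=np.hstack([cv2.resize(i,None,fx=.6,fy=.6) if 0 else i, cv2.copyMakeBorder(j,0,max(0,i.shape[0]-j.shape[0]),0,0,0)[:i.shape[0]]]) if i.shape[0]>=j.shape[0] else None
E
```

```text
(no output)
```

View pics/oa1.png

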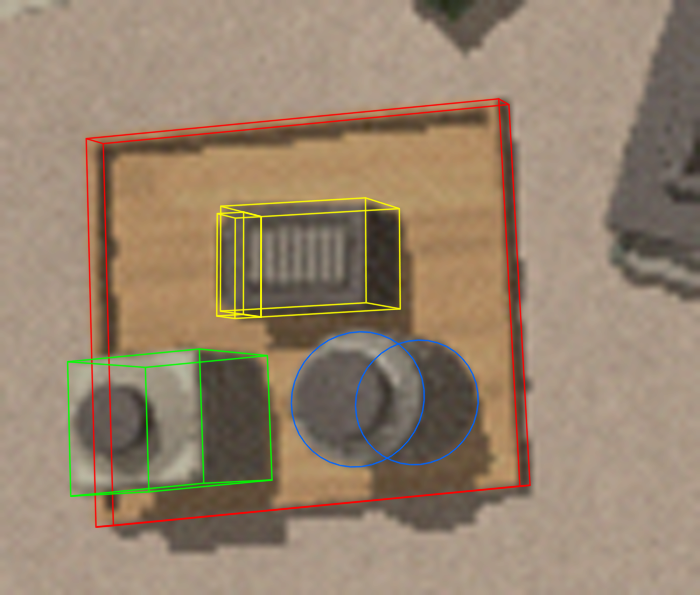

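View pics/oa2.png

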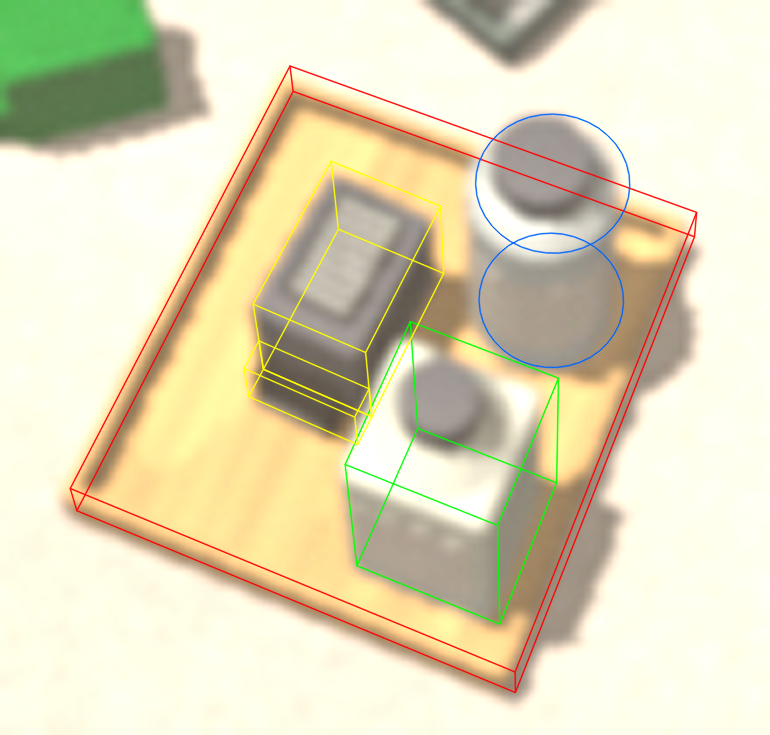

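View pics/ob1.png

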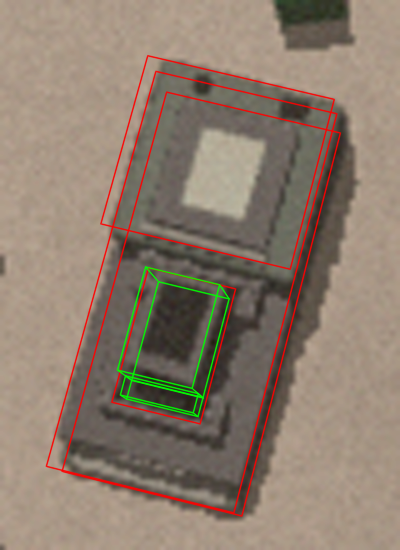

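View pics/ob2.png

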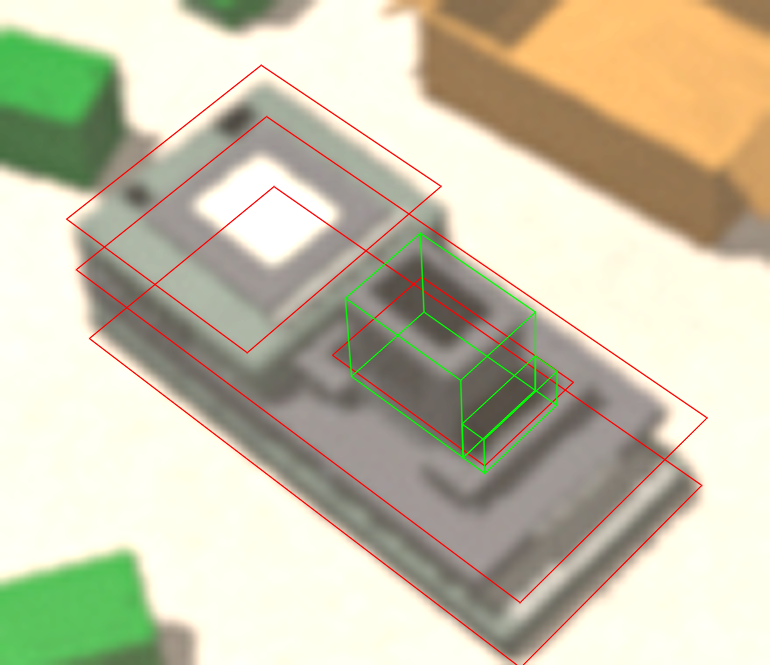

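View pics/od1.png

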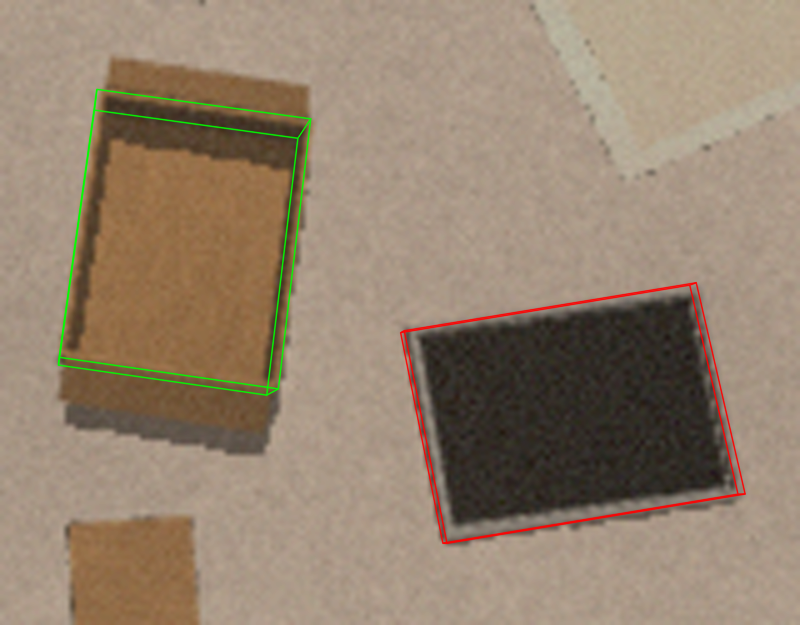

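View pics/od2.png

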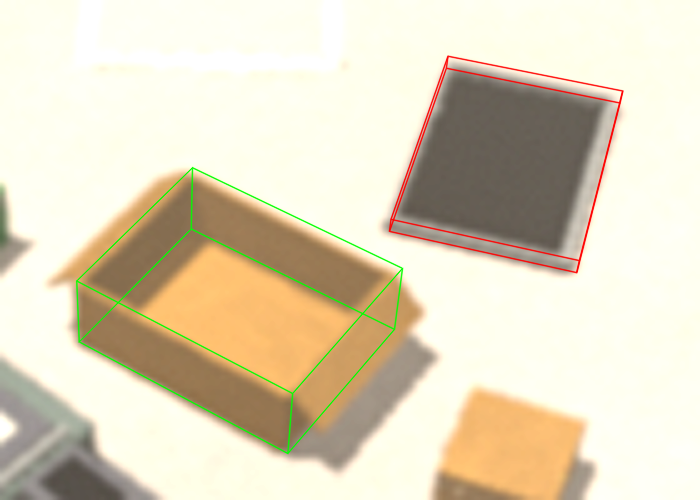

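Run:
```python
from ov import *
def crop(p,c,k,n,g=.6):
    a,b,e,d=c; im=cv2.resize(p["pixels"][b:d,a:e,::-1],None,fx=k,fy=k,interpolation=cv2.INTER_CUBIC)
    im=(255*(im/255.)**g).astype(np.uint8); cv2.imwrite(f"pics/{n}.png",im)
p=ctrl.get_image("top"); s=ctrl.get_image("side")
crop(p,(255,190,313,250),10,"c1"); crop(s,(285,205,355,275),10,"c2",.8)
```

```text
(no output)
```

View pics/c1.png

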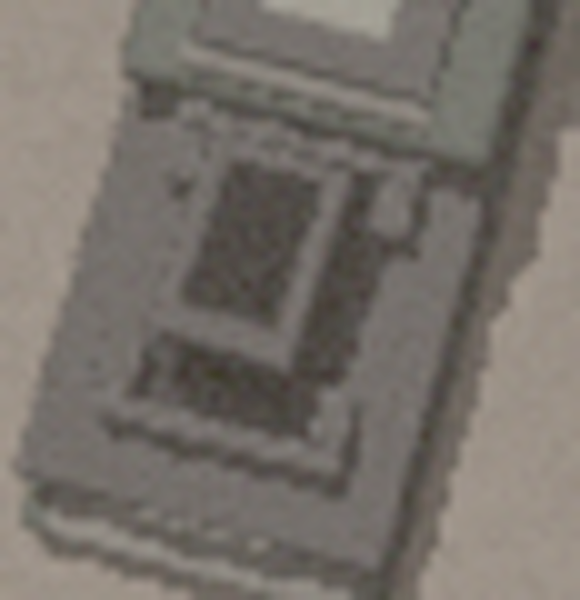

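View pics/c2.png

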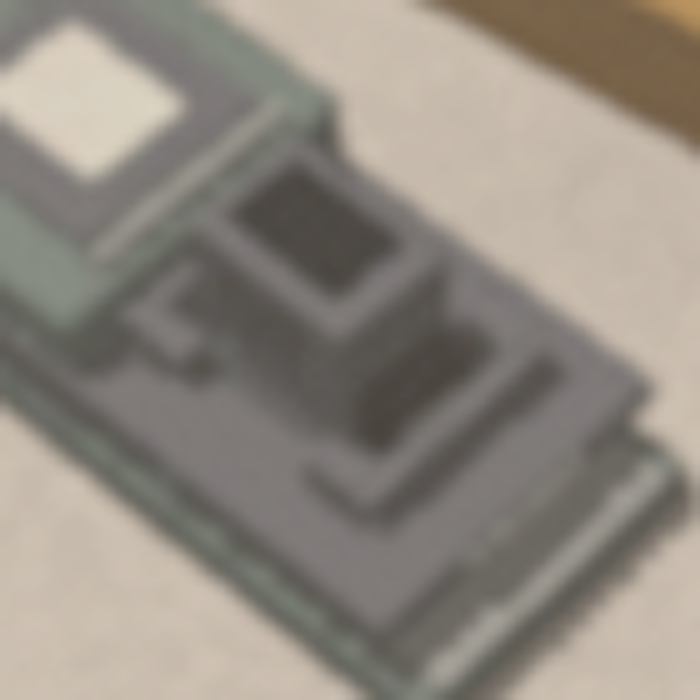

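Run:
```python
from ov import *
p=ctrl.get_image("top"); s=ctrl.get_image("side")
T=[(38,23,104),(38,-23,104),(-26,-23,104),(-26,23,104)]
ct=C((255,190),10,[(205,138),(348,165),(295,370),(155,332)])
cs=C((285,205),10,[(200,222),(295,148),(443,252),(340,335)])
for nm,o in (("t",[(p,T,ct)]),("s",[(s,T,cs)]),("both",[(p,T,ct),(s,T,cs)])):
    x,e,r=fit(o,[592,125,-.26]); print(nm,x[:2].round(1),np.degrees(x[2]).round(1),e.round(2),r.round(1).tolist())
# directions of edges at given heights, via rays
def yaw(p,off,k,a,b,z):
    (u,v),(w,t)=C(off,k,[a,b]); d=ray(p,w,t,z)-ray(p,u,v,z); return np.degrees(np.arctan2(d[1],d[0])).round(1),np.hypot(*d[:2]).round(1)
o=(255,190)
print("win",yaw(p,o,10,(185,300),(230,158),104),yaw(p,o,10,(275,328),(322,180),104),yaw(p,o,10,(275,328),(185,300),104),yaw(p,o,10,(322,180),(230,158),104))
print("guide",yaw(p,o,10,(345,455),(110,400),66), "deckR",yaw(p,o,10,(385,560),(475,200),50),"deckL",yaw(p,o,10,(22,470),(125,120),50),"house front",yaw(p,o,10,(485,160),(130,70),85))
o=(285,205)
print("side win",yaw(s,o,10,(400,240),(300,165),104),yaw(s,o,10,(340,298),(232,215),104),yaw(s,o,10,(400,240),(340,298),104))
print("side guide",yaw(s,o,10,(560,350),(370,500),66),"deckR",yaw(s,o,10,(650,385),(440,245),50))
for n,im in(("t",p),("s",s)): pass
```

```text
t [592.3 123.9] -14.5 0.44 [[-0.2, -0.8], [0.4, -0.1], [0.4, 0.2], [-0.6, 0.5]]
s [593.9 130.1] -17.7 0.95 [[-1.7, 0.0], [0.1, -1.5], [1.0, -0.0], [0.1, 1.1]]
both [593.1 126.2] -15.9 1.04 [[-0.6, -1.1], [-0.2, -0.0], [-0.7, 0.1], [-1.5, 0.0], [-0.9, -0.5], [0.5, -2.2], [1.9, -1.2], [1.3, 0.1]]
win (np.float64(-17.4), np.float64(44.6)) (np.float64(-17.7), np.float64(46.4)) (np.float64(71.4), np.float64(28.3)) (np.float64(75.1), np.float64(28.5))
guide (np.float64(75.6), np.float64(74.4)) deckR (np.float64(-14.6), np.float64(115.3)) deckL (np.float64(-16.0), np.float64(113.9)) house front (np.float64(74.3), np.float64(112.7))
side win (np.float64(-17.3), np.float64(40.5)) (np.float64(-17.3), np.float64(43.8)) (np.float64(77.0), np.float64(26.9))
side guide (np.float64(69.8), np.float64(76.2)) deckR (np.float64(-14.1), np.float64(81.2))
```

```bash
cat > mv.py <<'E'
import sys
from h import *
def tgt(x,y,z,yaw):
    o=ctrl.get_obs(); R,_=cv2.Rodrigues(np.array(o["orientation"])); p=np.array(o["ee_pos"])
    psi=np.degrees(np.arctan2(R[1,0],R[0,0]))
    a=np.radians(yaw); c,s=np.cos(a),np.sin(a)
    Rt=np.array([[c,s,0],[s,-c,0],[0,0,-1]]).T; Rt=np.column_stack([[c,s,0],[s,-c,0],[0,0,-1]])
    rv=cv2.Rodrigues(R.T@Rt)[0].ravel()
    d=np.array([x,y,z])-p
    print(f"t={o['t']:.2f} tcp {p.round(1)} yaw {psi:.1f} tilt {np.degrees(np.arccos(-R[2,2])):.2f} w {o['width']:.1f} F {np.round(o['ft_force'],1)} q {np.round(o['qpos'],2)}")
    print(" turn(tool)",rv.round(3)," shift now-axes",(R.T@d).round(1)," shift after-turn axes",(Rt.T@d).round(1))
if __name__=="__main__": tgt(*map(float,sys.argv[1:5]))
E
python3 mv.py 457 394 190 94.2; python3 mv.py 457 394 190 -85.8
```

```text
t=1.80 tcp [ 259.9 -568.4  230.7] yaw -65.4 tilt 0.00 w 87.5 F [ 0.1 -0.4 -0.1] q [-1.16  0.42  1.63  0.    1.09 -0.02]
 turn(tool) [-0.     0.    -2.786]  shift now-axes [-793.3 -579.4   40.7]  shift after-turn axes [945.4 267.1  40.7]
t=1.80 tcp [ 259.9 -568.4  230.7] yaw -65.4 tilt 0.00 w 87.5 F [ 0.1 -0.4 -0.1] q [-1.16  0.42  1.63  0.    1.09 -0.02]
 turn(tool) [0.    0.    0.356]  shift now-axes [-793.3 -579.4   40.7]  shift after-turn axes [-945.4 -267.1   40.7]
```

```bash
python3 -m handwheel '[[[0,0,0.09],[-28,-26,0],1],[[0,0,0.09],[-28,-26,0],1],[[0,0,0.09],[-28,-24,0],1],[[0,0,0.09],[-28,-24,0],1],[[0,0,0],[-36,-16,0],1],[[0,0,0],[-36,-16,0],1],[[0,0,0],[-36,-16,0],1],[[0,0,0],[-36,-16,0],1],[[0,0,0],[-36,-16,0],1],[[0,0,0],[-36,-16,0],1]]'; python3 mv.py 457 394 190 -85.8
```

```text
t: 2.63
ee_pos: [411.8, -206.1, 230.2]
orientation: [2.262, -2.177, 0.012]
ft_force: [-0.3, 0.1, 0.3]
width: 88.1
t=2.63 tcp [ 411.8 -206.1  230.2] yaw -87.8 tilt 0.45 w 88.1 F [-0.3  0.1  0.3] q [-0.49  0.18  1.99 -0.    0.97  1.05]
 turn(tool) [-0.004 -0.007 -0.035]  shift now-axes [-598.2  -67.8   36.4]  shift after-turn axes [-595.2  -89.    40.2]
```

```bash
python3 -m handwheel '[[[0,0,0],[-40,-6,2],1],[[0,0,0],[-40,-6,2],1],[[0,0,0],[-40,-6,2],1],[[0,0,0],[-40,-6,2],1],[[0,0,0],[-40,-6,2],1],[[0,0,0],[-40,-6,2],1],[[0,0,0],[-40,-6,2],0.85],[[0,0,0],[-40,-6,2],0.85],[[0,0,0],[-40,-6,2],0.85],[[0,0,0],[-40,-6,2],0.85]]'; python3 mv.py 457 394 190 -85.8
```

```text
t: 3.47
ee_pos: [458.3, 207.9, 211.0]
orientation: [-2.259, 2.175, -0.026]
ft_force: [0.8, -0.1, -0.7]
width: 74.9
t=3.47 tcp [458.3 207.9 211. ] yaw -87.8 tilt 0.99 w 74.9 F [ 0.8 -0.1 -0.7] q [ 0.41  0.27  1.92 -0.02  0.94  1.95]
 turn(tool) [-0.015 -0.008 -0.036]  shift now-axes [-186.2   -5.4   19.6]  shift after-turn axes [-185.7  -12.3   21. ]
```

```bash
python3 -m handwheel '[[[0,0,0],[-30,-2,0],0.85],[[0,0,0],[-30,-2,0],0.85],[[0,0,0],[-30,-2,0],0.85],[[0,0,0],[-30,-2,0],0.85],[[-0.015,-0.008,-0.036],[-30,-2,5],0.85],[[0,0,0],[-20,-1,5],0.85],[[0,0,0],[-8,0,5],0.85],[[0,0,0],[0,0,0],0.85],[[0,0,0],[0,0,0],0.85],[[0,0,0],[0,0,0],0.85]]'; python3 mv.py 457 394 190 -85.8
```

```text
t: 4.3
ee_pos: [459.7, 403.3, 194.3]
orientation: [-2.311, 2.123, -0.0]
ft_force: [0.9, -1.2, -0.1]
width: 74.7
t=4.30 tcp [459.7 403.3 194.3] yaw -85.1 tilt 0.18 w 74.7 F [ 0.9 -1.2 -0.1] q [0.7  0.44 1.69 0.   1.   2.19]
 turn(tool) [-0.002  0.002  0.011]  shift now-axes [9.1 3.5 4.3]  shift after-turn axes [9.1 3.4 4.3]
```

```bash
python3 -m handwheel '[[[-0.002,0.002,0.011],[9,3.5,4],0.85],[[0,0,0],[0,0,0],0.85],[[0,0,0],[0,0,10],0.85],[[0,0,0],[0,0,10],0.85],[[0,0,0],[0,0,10],0.85],[[0,0,0],[0,0,10],0.85],[[0,0,0],[0,0,5],0.85],[[0,0,0],[0,0,0],0.85],[[0,0,0],[0,0,0],0.85],[[0,0,0],[0,0,0],0.85]]'; python3 mv.py 457 394 62 -85.8
python3 - <<'E'
from h import *
shot("top","g1",(160,205,270,290),7); shot("side","g2",(255,220,375,380),5)
E
```

```text
t: 5.13
ee_pos: [456.9, 387.1, 139.6]
orientation: [2.292, -2.144, 0.001]
ft_force: [-0.1, -0.2, -0.5]
width: 75.0
t=5.13 tcp [456.9 387.1 139.6] yaw -86.2 tilt 0.19 w 75.0 F [-0.1 -0.2 -0.5] q [ 0.68  0.5   1.75 -0.    0.89  2.19]
 turn(tool) [ 0.002 -0.003 -0.007]  shift now-axes [-7.1 -0.7 77.6]  shift after-turn axes [-6.9 -0.6 77.6]
```

View pics/g1.png

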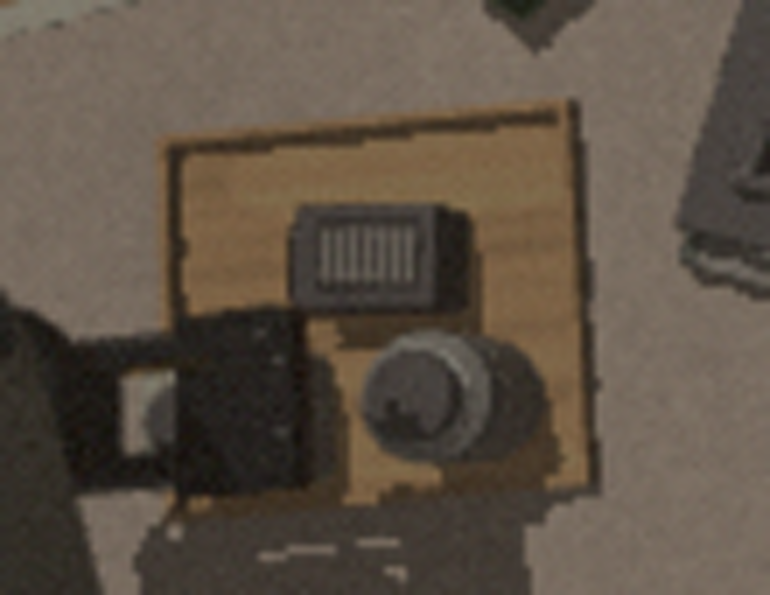

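View pics/g2.png

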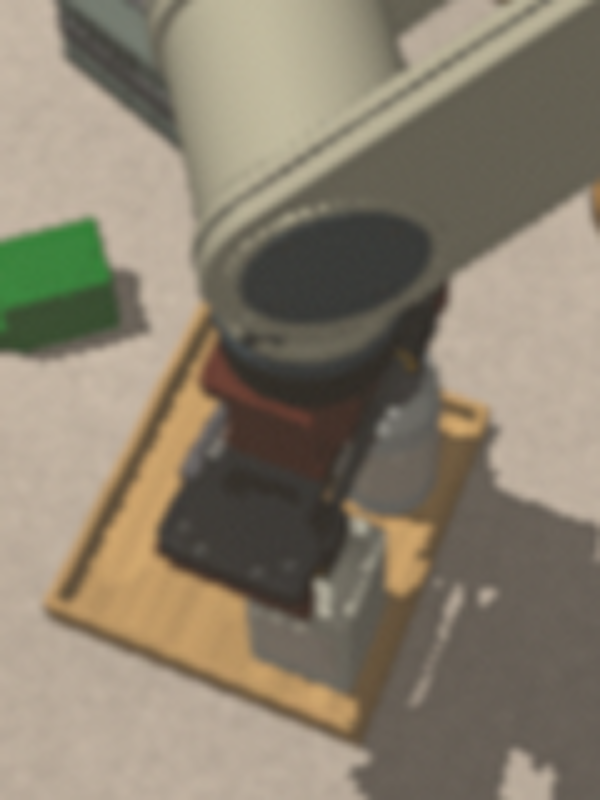

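```bash
python3 -m handwheel '[[[0,-0.003,-0.007],[-7,-0.6,0],0.85],[[0,0,0],[0,0,0],0.85],[[0,0,0],[0,0,0],0.85],[[0,0,0],[0,0,0],0.85],[[0,0,0],[0,0,0],0.85],[[0,0,0],[0,0,0],0.85],[[0,0,0],[0,0,0],0.85],[[0,0,0],[0,0,0],0.85],[[0,0,0],[0,0,0],0.85],[[0,0,0],[0,0,0],0.85]]'; python3 mv.py 457 394 62 -85.8
```

```text
t: 6.07
ee_pos: [458.1, 396.3, 142.1]
orientation: [-2.3, 2.134, 0.002]
ft_force: [-0.7, -0.3, -0.4]
width: 74.7
t=6.07 tcp [458.1 396.3 142.1] yaw -85.7 tilt 0.23 w 74.7 F [-0.7 -0.3 -0.4] q [0.69 0.5  1.74 0.   0.9  2.19]
 turn(tool) [-0.002  0.003  0.002]  shift now-axes [ 2.5  1.4 80.1]  shift after-turn axes [ 2.2  1.3 80.1]
```

```bash
python3 -m handwheel '[[[0,0,0],[1,0.5,10],0.85],[[0,0,0],[1,0.5,12],0.85],[[0,0,0],[0,0,12],0.85],[[0,0,0],[0,0,12],0.85],[[0,0,0],[0,0,12],0.85],[[0,0,0],[0,0,10],0.85],[[0,0,0],[0,0,4],0.85],[[0,0,0],[0,0,0],0.85],[[0,0,0],[0,0,0],0.85],[[0,0,0],[0,0,0],0.85]]'; python3 mv.py 457 394 62 -85.8
```

```text
t: 6.9
ee_pos: [455.8, 392.8, 59.2]
orientation: [2.302, -2.136, -0.003]
ft_force: [-0.0, 0.2, 0.3]
width: 74.2
t=6.90 tcp [455.8 392.8  59.2] yaw -85.7 tilt 0.14 w 74.2 F [-0.   0.2  0.3] q [0.69 0.62 1.77 0.   0.75 2.18]
 turn(tool) [0.002 0.    0.001]  shift now-axes [-1.1 -1.3 -2.8]  shift after-turn axes [-1.1 -1.3 -2.8]
```

```bash
python3 -m handwheel '[[[0,0,0],[0,0,-2],0.85],[[0,0,0],[0,0,0],0.6],[[0,0,0],[0,0,0],0.5],[[0,0,0],[0,0,0],0.4],[[0,0,0],[0,0,0],0.4],[[0,0,0],[0,0,0],0.4],[[0,0,0],[0,0,0],0.4],[[0,0,0],[0,0,0],0.4],[[0,0,0],[0,0,0],0.4],[[0,0,0],[0,0,0],0.4]]'; python3 mv.py 457 394 62 -85.8
```

```text
t: 7.73
ee_pos: [456.6, 393.6, 63.6]
orientation: [-2.302, 2.135, 0.002]
ft_force: [-0.0, -0.7, -0.6]
width: 55.6
t=7.73 tcp [456.6 393.6  63.6] yaw -85.7 tilt 0.14 w 55.6 F [-0.  -0.7 -0.6] q [0.69 0.62 1.77 0.   0.75 2.18]
 turn(tool) [-0.     0.002  0.001]  shift now-axes [-0.4 -0.5  1.6]  shift after-turn axes [-0.4 -0.5  1.6]
```

```bash
python3 -m handwheel '[[[0,0,0],[0,0,-6],0.4],[[0,0,0],[0,0,-10],0.4],[[0,0,0],[0,0,-14],0.4],[[0,0,0],[0,0,-16],0.4],[[0,0,0],[0,0,-16],0.4],[[0,0,0],[0,0,-16],0.4],[[0,0,0],[0,0,-16],0.4],[[0,0,0],[0,0,-14],0.4],[[0,0,0],[0,0,-10],0.4],[[0,0,0],[0,0,-4],0.4]]'; python3 mv.py 503 -401 185 -82.5
```

```text
t: 8.57
ee_pos: [455.4, 392.3, 195.7]
orientation: [2.303, -2.137, -0.003]
ft_force: [0.5, 0.4, -2.3]
width: 55.8
t=8.57 tcp [455.4 392.3 195.7] yaw -85.7 tilt 0.10 w 55.8 F [ 0.5  0.4 -2.3] q [0.69 0.43 1.71 0.   1.   2.19]
 turn(tool) [ 0.001  0.001 -0.056]  shift now-axes [794.6  11.8   9.8]  shift after-turn axes [792.7  56.3  10.7]
```

```bash
python3 -m handwheel '[[[0,0,0],[15,0,0],0.4],[[0,0,0],[25,0,0],0.4],[[0,0,0],[34,0,0],0.4],[[0,0,0],[36,0,0],0.4],[[0,0,0],[36,0,0],0.4],[[0,0,0],[36,0,0],0.4],[[0,0,0],[36,0,0],0.4],[[0,0,0],[36,0,0],0.4],[[0,0,0],[36,0,0],0.4],[[0,0,0],[36,0,0],0.4]]'; python3 mv.py 503 -401 185 -82.5
```

```text
t: 9.4
ee_pos: [475.8, 54.5, 192.7]
orientation: [2.314, -2.122, -0.007]
ft_force: [0.7, 0.8, -2.6]
width: 55.9
t=9.40 tcp [475.8  54.5 192.7] yaw -85.1 tilt 0.28 w 55.9 F [ 0.7  0.8 -2.6] q [0.09 0.27 1.97 0.   0.91 1.57]
 turn(tool) [ 0.004  0.002 -0.045]  shift now-axes [456.2  12.1   6.7]  shift after-turn axes [455.2  32.5   7.7]
```

```bash
python3 -m handwheel '[[[0,0,0],[36,2,0],0.4],[[0,0,0],[36,2,0],0.4],[[0,0,0],[36,2,0],0.4],[[0,0,0],[36,2,0],0.4],[[0,0,0],[36,2,0],0.4],[[0,0,0],[36,2,0],0.4],[[0,0,0],[36,2,0],0.4],[[0,0,0],[36,2,0],0.4],[[0,0,0],[36,2,0],0.4],[[0,0,0],[36,2,0],0.4]]'; python3 mv.py 503 -401 185 -82.5
```

```text
t: 10.23
ee_pos: [471.8, -327.3, 186.4]
orientation: [2.307, -2.121, -0.025]
ft_force: [1.7, -0.3, -2.4]
width: 55.9
t=10.23 tcp [ 471.8 -327.3  186.4] yaw -85.2 tilt 1.00 w 55.9 F [ 1.7 -0.3 -2.4] q [-0.62  0.41  1.77 -0.01  0.98  0.87]
 turn(tool) [ 0.016  0.007 -0.047]  shift now-axes [ 76.  -25.    0.5]  shift after-turn axes [ 77.1 -21.3   1.4]
```

```bash
python3 -m handwheel '[[[0.008,0.004,-0.02],[25,-8,0],0.4],[[0.008,0.004,-0.026],[15,-8,0],0.4],[[0,0,0],[8,-8,0],0.4],[[0,0,0],[4,-3,0],0.4],[[0,0,0],[0,0,0],0.4],[[0,0,0],[0,0,0],0.4],[[0,0,0],[0,0,0],0.4],[[0,0,0],[0,0,0],0.4],[[0,0,0],[0,0,0],0.4],[[0,0,0],[0,0,0],0.4]]'; python3 mv.py 503 -401 185 -82.5
```

```text
t: 11.07
ee_pos: [494.0, -384.1, 180.3]
orientation: [2.352, -2.078, -0.015]
ft_force: [-0.1, 0.1, -2.9]
width: 56.0
t=11.07 tcp [ 494.  -384.1  180.3] yaw -82.9 tilt 0.57 w 56.0 F [-0.1  0.1 -2.9] q [-0.68  0.49  1.66 -0.    1.01  0.77]
 turn(tool) [ 0.009  0.005 -0.007]  shift now-axes [17.9 -6.8 -4.8]  shift after-turn axes [18.  -6.7 -4.7]
```

```bash
python3 -m handwheel '[[[0.009,0.005,-0.007],[10,-4,0],0.4],[[0,0,0],[7,-2,0],0.4],[[0,0,0],[0,0,8],0.4],[[0,0,0],[0,0,14],0.4],[[0,0,0],[0,0,18],0.4],[[0,0,0],[0,0,18],0.4],[[0,0,0],[0,0,18],0.4],[[0,0,0],[0,0,10],0.4],[[0,0,0],[0,0,4],0.4],[[0,0,0],[0,0,0],0.4]]'; python3 mv.py 503 -401 66 -82.5
```

```text
t: 11.9
ee_pos: [505.4, -404.0, 85.6]
orientation: [-2.363, 2.07, -0.01]
ft_force: [-0.5, 0.1, -2.1]
width: 56.1
t=11.90 tcp [ 505.4 -404.    85.6] yaw -82.4 tilt 0.38 w 56.1 F [-0.5  0.1 -2.1] q [-0.69  0.63  1.66  0.    0.84  0.75]
 turn(tool) [-0.005 -0.005  0.001]  shift now-axes [-3.4  2.  19.6]  shift after-turn axes [-3.3  2.  19.6]
```

Run:
```python
from ov import *
r=np.radians
p=ctrl.get_image("top"); s=ctrl.get_image("side")
D=[("tray",(497,-354,r(7.5)))]
draw(p,D,(380,205,500,300),6,"h1");draw(s,D,(360,120,470,220),7,"h2")
```

```text
(no output)
```

View pics/h1.png

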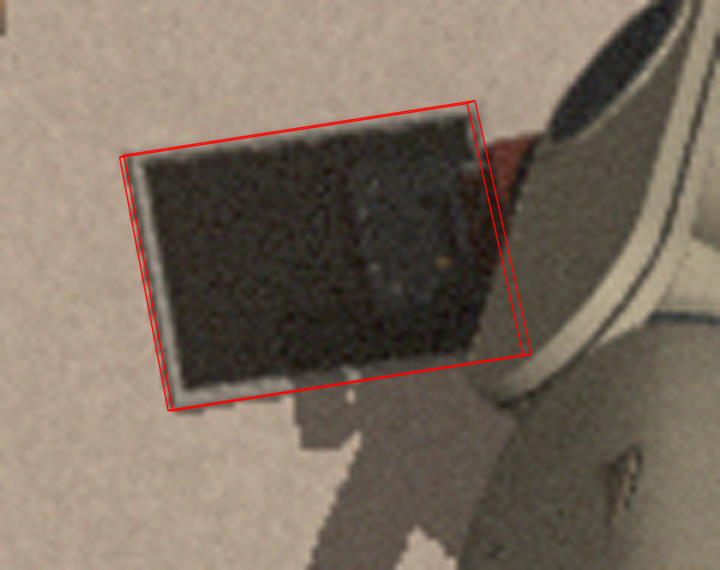

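View pics/h2.png

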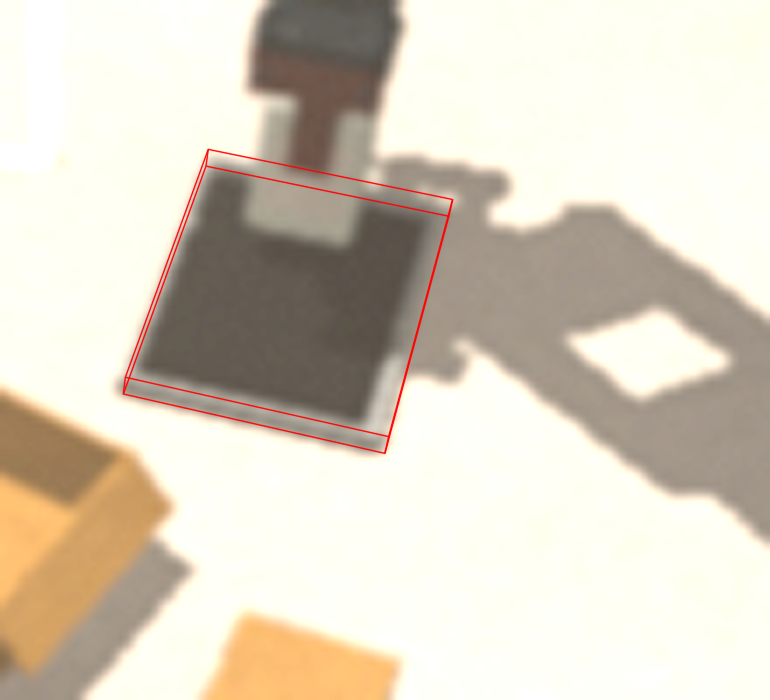

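```bash
python3 -m handwheel '[[[-0.003,-0.003,0],[-3,2,6],0.4],[[0,0,0],[0,0,6],0.4],[[0,0,0],[0,0,4],0.4],[[0,0,0],[0,0,2],0.4],[[0,0,0],[0,0,1],0.4],[[0,0,0],[0,0,1],0.4],[[0,0,0],[0,0,0],0.4],[[0,0,0],[0,0,0],0.4],[[0,0,0],[0,0,0],0.4],[[0,0,0],[0,0,0],0.4]]'; python3 mv.py 503 -401 63 -82.5
```

```text
t: 12.83
ee_pos: [505.8, -403.4, 69.2]
orientation: [-2.363, 2.07, -0.017]
ft_force: [-1.3, -0.2, -2.4]
width: 56.0
t=12.83 tcp [ 505.8 -403.4   69.2] yaw -82.4 tilt 0.64 w 56.0 F [-1.3 -0.2 -2.4] q [-0.69  0.65  1.67 -0.    0.81  0.75]
 turn(tool) [-0.008 -0.008  0.001]  shift now-axes [-2.8  2.5  6.2]  shift after-turn axes [-2.7  2.5  6.2]
```

```bash
python3 -m handwheel '[[[-0.008,-0.008,0],[0,0,2],0.4],[[0,0,0],[0,0,1],0.4],[[0,0,0],[0,0,1],0.4],[[0,0,0],[0,0,0],0.4],[[0,0,0],[0,0,0],0.4],[[0,0,0],[0,0,0],0.4],[[0,0,0],[0,0,0],0.4],[[0,0,0],[0,0,0],0.4],[[0,0,0],[0,0,0],0.4],[[0,0,0],[0,0,0],0.4]]'; python3 mv.py 503 -401 63 -82.5
```

```text
t: 13.67
ee_pos: [506.0, -403.5, 65.0]
orientation: [2.363, -2.069, -0.001]
ft_force: [-0.3, 0.1, -2.1]
width: 56.0
t=13.67 tcp [ 506.  -403.5   65. ] yaw -82.4 tilt 0.06 w 56.0 F [-0.3  0.1 -2.1] q [-0.69  0.67  1.66 -0.    0.82  0.75]
 turn(tool) [0.001 0.    0.001]  shift now-axes [-2.9  2.6  2. ]  shift after-turn axes [-2.9  2.7  2. ]
```

```bash
python3 -m handwheel '[[[0,0,0],[0,0,1],0.4],[[0,0,0],[0,0,0.8],0.4],[[0,0,0],[0,0,0.7],0.4],[[0,0,0],[0,0,0],0.4],[[0,0,0],[0,0,0],0.4],[[0,0,0],[0,0,0],0.4],[[0,0,0],[0,0,0],0.4],[[0,0,0],[0,0,0],0.4],[[0,0,0],[0,0,0],0.4],[[0,0,0],[0,0,0],0.4]]'; python3 mv.py 503 -401 63 -82.5
```

```text
t: 14.5
ee_pos: [506.2, -403.8, 63.6]
orientation: [2.363, -2.07, -0.0]
ft_force: [-0.1, 0.6, -0.4]
width: 55.9
t=14.50 tcp [ 506.2 -403.8   63.6] yaw -82.4 tilt 0.03 w 55.9 F [-0.1  0.6 -0.4] q [-0.69  0.67  1.66 -0.    0.81  0.75]
 turn(tool) [ 0.    -0.     0.001]  shift now-axes [-3.2  2.8  0.6]  shift after-turn axes [-3.2  2.9  0.6]
```

```bash
python3 -m handwheel '[[[0,0,0],[0,0,0],0.7],[[0,0,0],[0,0,0],0.8],[[0,0,0],[0,0,0],0.85],[[0,0,0],[0,0,0],0.85],[[0,0,0],[0,0,-10],0.85],[[0,0,0],[0,0,-20],0.85],[[0,0,0],[0,0,-25],0.85],[[0,0,0],[0,0,-25],0.85],[[0,0,0],[0,0,-25],0.85],[[0,0,0],[0,0,-20],0.85]]'; python3 mv.py 465 298.5 190 -85.8
```

```text
t: 15.33
ee_pos: [504.4, -402.2, 191.9]
orientation: [2.363, -2.069, -0.013]
ft_force: [-0.1, 0.0, -0.2]
width: 74.3
t=15.33 tcp [ 504.4 -402.2  191.9] yaw -82.4 tilt 0.46 w 74.3 F [-0.1  0.  -0.2] q [-0.69  0.5   1.61 -0.    1.05  0.75]
 turn(tool) [0.006 0.005 0.059]  shift now-axes [-699.7  -53.3    5.5]  shift after-turn axes [-701.7  -12.     1.9]
```

```bash
python3 -m handwheel '[[[0,0,0],[-15,0,-5],0.85],[[0,0,0],[-30,0,0],0.85],[[0,0,0],[-38,0,0],0.85],[[0,0,0],[-38,0,0],0.85],[[0,0,0],[-38,0,0],0.85],[[0,0,0],[-38,0,0],0.85],[[0,0,0],[-38,0,0],0.85],[[0,0,0],[-38,0,0],0.85],[[0,0,0],[-38,0,0],0.85],[[0,0,0],[-38,0,0],0.85]]'; python3 mv.py 465 298.5 190 -85.8
```

```text
t: 16.17
ee_pos: [454.1, -44.0, 202.1]
orientation: [-2.352, 2.082, -0.01]
ft_force: [-0.3, 0.2, -0.4]
width: 74.8
t=16.17 tcp [454.1 -44.  202.1] yaw -83.0 tilt 0.36 w 74.8 F [-0.3  0.2 -0.4] q [-0.12  0.21  2.02 -0.    0.9   1.33]
 turn(tool) [-0.005 -0.004  0.048]  shift now-axes [-338.7  -52.3   10.8]  shift after-turn axes [-340.8  -36.    12.1]
```

```bash
python3 -m handwheel '[[[0,0,0.024],[-38,-6,0],0.85],[[0,0,0.024],[-38,-6,0],0.85],[[0,0,0],[-38,-6,0],0.85],[[0,0,0],[-38,-5,0],0.85],[[0,0,0],[-38,-4,0],0.85],[[0,0,0],[-36,-4,0],0.85],[[0,0,0],[-28,-3,0],0.85],[[0,0,0],[-18,-2,0],0.85],[[0,0,0],[-10,0,0],0.85],[[0,0,0],[-5,0,0],0.85]]'; python3 mv.py 465 298.5 190 -85.8
python3 -m handwheel '[[[0,0,0],[0,0,0],0.85],[[0,0,0],[0,0,0],0.85],[[0,0,0],[0,0,0],0.85],[[0,0,0],[0,0,0],0.85],[[0,0,0],[0,0,0],0.85],[[0,0,0],[0,0,0],0.85],[[0,0,0],[0,0,0],0.85],[[0,0,0],[0,0,0],0.85],[[0,0,0],[0,0,0],0.85],[[0,0,0],[0,0,0],0.85]]'; python3 mv.py 465 298.5 140 -85.8
```

```text
t: 17.0
ee_pos: [449.0, 268.3, 199.1]
orientation: [2.307, -2.13, 0.003]
ft_force: [-0.2, -0.5, 0.5]
width: 74.7
t=17.00 tcp [449.  268.3 199.1] yaw -85.4 tilt 0.14 w 74.7 F [-0.2 -0.5  0.5] q [ 0.52  0.32  1.88 -0.    0.95  2.01]
 turn(tool) [ 0.    -0.002  0.006]  shift now-axes [-28.9 -18.4   9.1]  shift after-turn axes [-29.  -18.2   9.1]
t: 17.83
ee_pos: [447.6, 262.9, 198.6]
orientation: [2.299, -2.134, 0.002]
ft_force: [0.2, -0.1, -0.1]
width: 74.6
t=17.83 tcp [447.6 262.9 198.6] yaw -85.7 tilt 0.28 w 74.6 F [ 0.2 -0.1 -0.1] q [ 0.51  0.31  1.89 -0.    0.95  2.01]
 turn(tool) [ 0.002 -0.004  0.001]  shift now-axes [-34.5 -20.1  58.5]  shift after-turn axes [-34.3 -19.9  58.6]
```

```bash
python3 -m handwheel '[[[0,0,0],[-16,-9,8],0.85],[[0,0,0],[-12,-7,14],0.85],[[0,0,0],[-6,-4,14],0.85],[[0,0,0],[0,0,12],0.85],[[0,0,0],[0,0,6],0.85],[[0,0,0],[0,0,2],0.85],[[0,0,0],[0,0,0],0.85],[[0,0,0],[0,0,0],0.85],[[0,0,0],[0,0,0],0.85],[[0,0,0],[0,0,0],0.85]]'; python3 mv.py 464.5 298.8 63 -85.8
```

```text
t: 18.67
ee_pos: [467.0, 299.9, 142.5]
orientation: [2.301, -2.138, 0.004]
ft_force: [-0.2, 0.1, -0.5]
width: 74.5
t=18.67 tcp [467.  299.9 142.5] yaw -85.8 tilt 0.16 w 74.5 F [-0.2  0.1 -0.5] q [ 0.55  0.44  1.85 -0.    0.85  2.05]
 turn(tool) [-0.001 -0.003  0.   ]  shift now-axes [ 0.7  2.7 79.5]  shift after-turn axes [ 0.9  2.6 79.5]
```

```bash
python3 -m handwheel '[[[0,0,0],[0,1.5,10],0.85],[[0,0,0],[0,1,12],0.85],[[0,0,0],[0,0,12],0.85],[[0,0,0],[0,0,12],0.85],[[0,0,0],[0,0,12],0.85],[[0,0,0],[0,0,10],0.85],[[0,0,0],[0,0,4],0.85],[[0,0,0],[0,0,0],0.85],[[0,0,0],[0,0,0],0.85],[[0,0,0],[0,0,0],0.85]]'; python3 mv.py 464.5 298.8 63 -85.8
python3 -m handwheel '[[[0,0,0],[0,0,0],0.7],[[0,0,0],[0,0,0],0.6],[[0,0,0],[0,0,0],0.5],[[0,0,0],[0,0,0],0.4],[[0,0,0],[0,0,0],0.4],[[0,0,0],[0,0,0],0.4],[[0,0,0],[0,0,0],0.4],[[0,0,0],[0,0,0],0.4],[[0,0,0],[0,0,0],0.4],[[0,0,0],[0,0,0],0.4]]'; python3 mv.py 464.5 298.8 63 -85.8
```

```text
t: 19.5
ee_pos: [465.8, 300.0, 68.0]
orientation: [-2.296, 2.136, -0.007]
ft_force: [1.4, 0.0, 0.6]
width: 74.8
t=19.50 tcp [465.8 300.   68. ] yaw -85.8 tilt 0.41 w 74.8 F [1.4 0.  0.6] q [ 0.55  0.56  1.88 -0.    0.69  2.05]
 turn(tool) [-0.007  0.001 -0.001]  shift now-axes [1.1 1.5 5. ]  shift after-turn axes [1.1 1.4 5. ]
t: 20.33
ee_pos: [466.4, 300.2, 69.6]
orientation: [-2.295, 2.134, -0.008]
ft_force: [0.4, -0.2, -1.7]
width: 55.6
t=20.33 tcp [466.4 300.2  69.6] yaw -85.8 tilt 0.53 w 55.6 F [ 0.4 -0.2 -1.7] q [ 0.55  0.56  1.88 -0.    0.7   2.05]
 turn(tool) [-0.009  0.001 -0.001]  shift now-axes [1.2 2.  6.6]  shift after-turn axes [1.2 2.  6.6]
```

```bash
python3 -m handwheel '[[[0,0,0],[0,0,-6],0.4],[[0,0,0],[0,0,-10],0.4],[[0,0,0],[0,0,-14],0.4],[[0,0,0],[0,0,-16],0.4],[[0,0,0],[0,0,-16],0.4],[[0,0,0],[0,0,-16],0.4],[[0,0,0],[0,0,-16],0.4],[[0,0,0],[4,0,-14],0.4],[[0,0,0],[12,0,-10],0.4],[[0,0,0],[20,0,-4],0.4]]'; python3 mv.py 493.5 -308.5 190 -82.4
python3 -m handwheel '[[[0,0,0],[30,0,0],0.4],[[0,0,0],[36,0,0],0.4],[[0,0,0],[36,0,0],0.4],[[0,0,0],[36,0,0],0.4],[[0,0,0],[36,0,0],0.4],[[0,0,0],[36,0,0],0.4],[[0,0,0],[36,0,0],0.4],[[0,0,0],[36,0,0],0.4],[[0,0,0],[36,0,0],0.4],[[0,0,0],[36,0,0],0.4]]'; python3 mv.py 493.5 -308.5 190 -82.4
```

```text
t: 21.17
ee_pos: [466.4, 264.5, 201.8]
orientation: [-2.299, 2.131, -0.007]
ft_force: [0.9, -0.3, -3.0]
width: 55.5
t=21.17 tcp [466.4 264.5 201.8] yaw -85.6 tilt 0.47 w 55.5 F [ 0.9 -0.3 -3. ] q [ 0.49  0.33  1.85 -0.    0.95  1.99]
 turn(tool) [-0.008  0.001 -0.057]  shift now-axes [573.5  16.6  10.8]  shift after-turn axes [571.6  49.   11.8]
t: 22.0
ee_pos: [490.6, -105.4, 209.1]
orientation: [-2.302, 2.117, -0.014]
ft_force: [0.3, 0.1, -2.6]
width: 55.3
t=22.00 tcp [ 490.6 -105.4  209.1] yaw -85.2 tilt 0.95 w 55.3 F [ 0.3  0.1 -2.6] q [-0.24  0.27  1.93  0.01  0.94  1.24]
 turn(tool) [-0.016  0.002 -0.049]  shift now-axes [202.7  14.4  18.3]  shift after-turn axes [201.7  24.   19.1]
```

```bash
python3 -m handwheel '[[[-0.008,0.001,-0.024],[32,4,2],0.4],[[-0.008,0.001,-0.024],[32,4,2],0.4],[[0,0,0],[32,2,2],0.4],[[0,0,0],[30,0,2],0.4],[[0,0,0],[22,0,2],0.4],[[0,0,0],[14,0,2],0.4],[[0,0,0],[8,0,0],0.4],[[0,0,0],[4,0,0],0.4],[[0,0,0],[0,0,0],0.4],[[0,0,0],[0,0,0],0.4]]'; python3 mv.py 493.5 -308.5 190 -82.4
python3 -m handwheel '[[[0,0,0],[0,0,0],0.4],[[0,0,0],[0,0,0],0.4],[[0,0,0],[0,0,0],0.4],[[0,0,0],[0,0,0],0.4],[[0,0,0],[0,0,0],0.4],[[0,0,0],[0,0,0],0.4],[[0,0,0],[0,0,0],0.4],[[0,0,0],[0,0,0],0.4],[[0,0,0],[0,0,0],0.4],[[0,0,0],[0,0,0],0.4]]'; python3 mv.py 493.5 -308.5 95 -82.4
```

```text
t: 22.83
ee_pos: [493.8, -297.0, 200.4]
orientation: [2.355, -2.079, 0.001]
ft_force: [0.1, -0.6, -4.3]
width: 55.4
t=22.83 tcp [ 493.8 -297.   200.4] yaw -82.9 tilt 0.05 w 55.4 F [ 0.1 -0.6 -4.3] q [-0.56  0.39  1.76 -0.    0.99  0.89]
 turn(tool) [ 0.    -0.001 -0.008]  shift now-axes [11.4  1.7 10.4]  shift after-turn axes [11.4  1.8 10.4]
t: 23.67
ee_pos: [494.1, -291.8, 200.9]
orientation: [2.361, -2.072, -0.001]
ft_force: [-0.1, -0.3, -3.6]
width: 55.3
t=23.67 tcp [ 494.1 -291.8  200.9] yaw -82.5 tilt 0.05 w 55.3 F [-0.1 -0.3 -3.6] q [-0.55  0.39  1.77 -0.    0.99  0.89]
 turn(tool) [ 0.001  0.    -0.002]  shift now-axes [ 16.5   2.7 105.9]  shift after-turn axes [ 16.5   2.8 105.9]
```

```bash
python3 -m handwheel '[[[0,0,0],[10,1.5,0],0.4],[[0,0,0],[6,1,0],0.4],[[0,0,0],[0,0,12],0.4],[[0,0,0],[0,0,16],0.4],[[0,0,0],[0,0,18],0.4],[[0,0,0],[0,0,18],0.4],[[0,0,0],[0,0,16],0.4],[[0,0,0],[0,0,10],0.4],[[0,0,0],[0,0,4],0.4],[[0,0,0],[0,0,0],0.4]]'; python3 mv.py 493.5 -308.5 70 -82.4
python3 -m handwheel '[[[0,0,0],[0,0,0],0.4],[[0,0,0],[0,0,0],0.4],[[0,0,0],[0,0,0],0.4],[[0,0,0],[0,0,0],0.4],[[0,0,0],[0,0,0],0.4],[[0,0,0],[0,0,0],0.4],[[0,0,0],[0,0,0],0.4],[[0,0,0],[0,0,0],0.4],[[0,0,0],[0,0,0],0.4],[[0,0,0],[0,0,0],0.4]]'; python3 mv.py 493.5 -308.5 70 -82.4
```

```text
t: 24.5
ee_pos: [493.4, -313.0, 99.1]
orientation: [2.358, -2.076, 0.002]
ft_force: [-0.7, 0.2, -3.2]
width: 55.8
t=24.50 tcp [ 493.4 -313.    99.1] yaw -82.7 tilt 0.06 w 55.8 F [-0.7  0.2 -3.2] q [-0.59  0.54  1.8  -0.    0.8   0.86]
 turn(tool) [-0.001 -0.001 -0.006]  shift now-axes [-4.5 -0.7 29.1]  shift after-turn axes [-4.5 -0.7 29.1]
t: 25.33
ee_pos: [495.8, -314.6, 103.1]
orientation: [-2.357, 2.076, -0.013]
ft_force: [0.1, 0.5, -2.0]
width: 55.7
t=25.33 tcp [ 495.8 -314.6  103.1] yaw -82.7 tilt 0.47 w 55.7 F [ 0.1  0.5 -2. ] q [-0.59  0.54  1.8  -0.    0.8   0.86]
 turn(tool) [-0.006 -0.006 -0.006]  shift now-axes [-6.5  1.7 33.1]  shift after-turn axes [-6.4  1.5 33.1]
```

```bash
python3 -m handwheel '[[[0,0,0],[-5,0,8],0.4],[[0,0,0],[0,0,8],0.4],[[0,0,0],[0,0,6],0.4],[[0,0,0],[0,0,3],0.4],[[0,0,0],[0,0,1],0.4],[[0,0,0],[0,0,0],0.4],[[0,0,0],[0,0,0],0.4],[[0,0,0],[0,0,0],0.4],[[0,0,0],[0,0,0],0.4],[[0,0,0],[0,0,0],0.4]]'; python3 mv.py 493.5 -308.5 70 -82.4
python3 - <<'E'
from h import *
for i in range(3):
    ctrl.get_image("top"); o=ctrl.get_obs(); print(o["ee_pos"].round(1),o["orientation"].round(3),o["ft_force"].round(1),o["qpos"].round(4))
E
```

```text
t: 26.17
ee_pos: [494.8, -308.8, 73.1]
orientation: [-2.357, 2.076, -0.01]
ft_force: [-0.1, -0.7, -2.9]
width: 55.4
t=26.17 tcp [ 494.8 -308.8   73.1] yaw -82.7 tilt 0.35 w 55.4 F [-0.1 -0.7 -2.9] q [-0.58  0.58  1.81 -0.    0.74  0.87]
 turn(tool) [-0.004 -0.004 -0.006]  shift now-axes [-0.5  1.2  3.1]  shift after-turn axes [-0.5  1.2  3.1]
[ 494.8 -308.9   73.2] [-2.357  2.076 -0.01 ] [-0.2 -0.5 -3.1] [-5.7830e-01  5.8030e-01  1.8144e+00 -4.0000e-04  7.4060e-01  8.6580e-01]
[ 494.8 -308.8   73.2] [-2.357  2.076 -0.01 ] [-0.2  0.1 -3. ] [-5.7830e-01  5.8030e-01  1.8145e+00 -4.0000e-04  7.4060e-01  8.6580e-01]
[ 494.7 -308.8   73.1] [-2.357  2.076 -0.01 ] [-1.  -0.1 -3.1] [-5.7830e-01  5.8030e-01  1.8146e+00 -4.0000e-04  7.4050e-01  8.6580e-01]
```

```bash
python3 -m handwheel '[[[0,0,0],[0,0,1.5],0.4],[[0,0,0],[0,0,1],0.4],[[0,0,0],[0,0,0.8],0.4],[[0,0,0],[0,0,0],0.4],[[0,0,0],[0,0,0],0.4],[[0,0,0],[0,0,0],0.4],[[0,0,0],[0,0,0],0.4],[[0,0,0],[0,0,0],0.4],[[0,0,0],[0,0,0],0.4],[[0,0,0],[0,0,0],0.4]]'; python3 mv.py 493.5 -308.5 70 -82.4
```

```text
t: 27.15
ee_pos: [494.9, -308.9, 69.8]
orientation: [-2.357, 2.076, -0.011]
ft_force: [0.4, -0.3, -4.1]
width: 55.4
t=27.15 tcp [ 494.9 -308.9   69.8] yaw -82.7 tilt 0.39 w 55.4 F [ 0.4 -0.3 -4.1] q [-0.58  0.59  1.82 -0.    0.73  0.87]
 turn(tool) [-0.005 -0.005 -0.006]  shift now-axes [-0.6  1.3 -0.2]  shift after-turn axes [-0.6  1.3 -0.2]
```

```bash
python3 -m handwheel '[[[0,0,0],[0,0,1],0.4],[[0,0,0],[0,0,0.5],0.4],[[0,0,0],[0,0,0],0.4],[[0,0,0],[0,0,0],0.4],[[0,0,0],[0,0,0],0.4],[[0,0,0],[0,0,0],0.4],[[0,0,0],[0,0,0],0.4],[[0,0,0],[0,0,0],0.4],[[0,0,0],[0,0,0],0.4],[[0,0,0],[0,0,0],0.4]]'; python3 mv.py 493.5 -308.5 70 -82.4
```

```text
t: 27.98
ee_pos: [495.4, -309.2, 69.6]
orientation: [-2.357, 2.075, -0.012]
ft_force: [-0.2, 0.6, -1.6]
width: 54.7
t=27.98 tcp [ 495.4 -309.2   69.6] yaw -82.7 tilt 0.44 w 54.7 F [-0.2  0.6 -1.6] q [-0.58  0.59  1.81 -0.    0.73  0.87]
 turn(tool) [-0.006 -0.005 -0.006]  shift now-axes [-1.   1.8 -0.4]  shift after-turn axes [-1.   1.8 -0.4]
```

```bash
python3 -m handwheel '[[[0,0,0],[0,0,0.6],0.4],[[0,0,0],[0,0,0],0.4],[[0,0,0],[0,0,0],0.7],[[0,0,0],[0,0,0],0.85],[[0,0,0],[0,0,0],0.85],[[0,0,0],[0,0,-10],0.85],[[0,0,0],[0,0,-20],0.85],[[0,0,0],[0,0,-25],0.85],[[0,0,0],[0,0,-25],0.85],[[0,0,0],[0,0,-25],0.85]]'; python3 mv.py 593 126.5 190 73.5; python3 mv.py 593 126.5 190 -106.5
```

```text
t: 28.82
ee_pos: [492.5, -307.4, 175.3]
orientation: [2.358, -2.076, -0.001]
ft_force: [1.1, 0.3, 0.2]
width: 74.8
t=28.82 tcp [ 492.5 -307.4  175.3] yaw -82.7 tilt 0.05 w 74.8 F [1.1 0.3 0.2] q [-0.58  0.43  1.77 -0.    0.94  0.87]
 turn(tool) [-0.000e+00  1.000e-03 -2.727e+00]  shift now-axes [-417.7 -154.6  -14.6]  shift after-turn axes [444.5 -26.9 -14.7]
t=28.82 tcp [ 492.5 -307.4  175.3] yaw -82.7 tilt 0.05 w 74.8 F [1.1 0.3 0.2] q [-0.58  0.43  1.77 -0.    0.94  0.87]
 turn(tool) [0.001 0.    0.415]  shift now-axes [-417.7 -154.6  -14.6]  shift after-turn axes [-444.5   26.9  -14.7]
```

```bash
python3 -m handwheel '[[[0,0,0.07],[-20,-8,-8],0.85],[[0,0,0.07],[-30,-12,-4],0.85],[[0,0,0.07],[-36,-12,0],0.85],[[0,0,0.07],[-37,-8,0],0.85],[[0,0,0.07],[-38,-4,0],0.85],[[0,0,0.06],[-38,0,0],0.85],[[0,0,0],[-38,0,0],0.85],[[0,0,0],[-36,0,0],0.85],[[0,0,0],[-36,0,0],0.85],[[0,0,0],[-30,0,0],0.85]]'; python3 mv.py 593 126.5 190 -106
```

```text
t: 29.65
ee_pos: [602.4, 28.5, 205.2]
orientation: [-1.837, 2.533, -0.034]
ft_force: [0.1, -0.9, 0.5]
width: 74.4
t=29.65 tcp [602.4  28.5 205.2] yaw -108.1 tilt 1.45 w 74.4 F [ 0.1 -0.9  0.5] q [ 0.03  0.41  1.72 -0.01  0.99  1.93]
 turn(tool) [-0.025 -0.003 -0.037]  shift now-axes [-90.3  39.8  13.9]  shift after-turn axes [-91.6  36.1  15.2]
```

```bash
python3 -m handwheel '[[[-0.012,0,-0.018],[-24,10,2],0.85],[[-0.012,0,-0.018],[-20,10,2],0.85],[[0,0,0],[-14,8,2],0.85],[[0,0,0],[-8,4,0],0.85],[[0,0,0],[0,0,0],0.85],[[0,0,0],[0,0,0],0.85],[[0,0,0],[0,0,0],0.85],[[0,0,0],[0,0,0],0.85],[[0,0,0],[0,0,0],0.85],[[0,0,0],[0,0,0],0.85]]'; python3 mv.py 593 126.5 150 -106
python3 - <<'E'
from h import *
shot("side","k1",(360,120,470,220),6);shot("top","k2",(370,200,490,290),6)
E
```

```text
t: 30.48
ee_pos: [594.0, 108.1, 204.6]
orientation: [-1.895, 2.5, -0.01]
ft_force: [-0.5, -0.6, 1.1]
width: 74.8
t=30.48 tcp [594.  108.1 204.6] yaw -105.7 tilt 0.46 w 74.8 F [-0.5 -0.6  1.1] q [ 0.16  0.42  1.7  -0.    1.01  2.01]
 turn(tool) [-0.008  0.     0.006]  shift now-axes [-17.4   6.3  54.5]  shift after-turn axes [-17.4   6.   54.6]
```

View pics/k1.png

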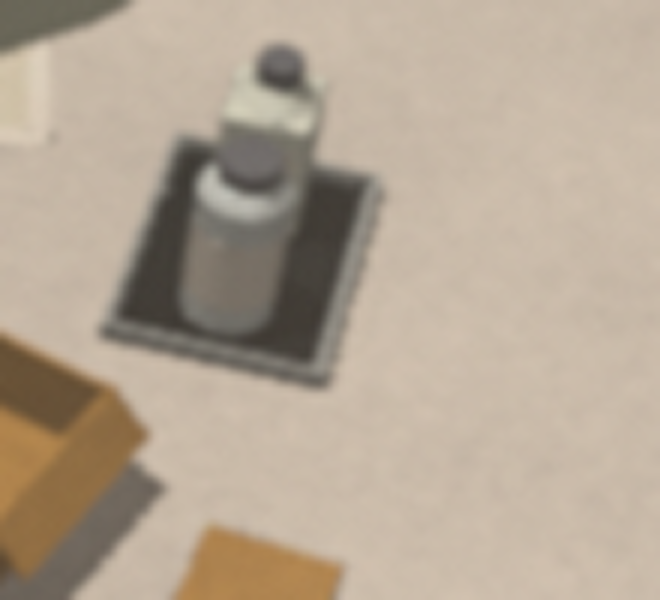

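View pics/k2.png

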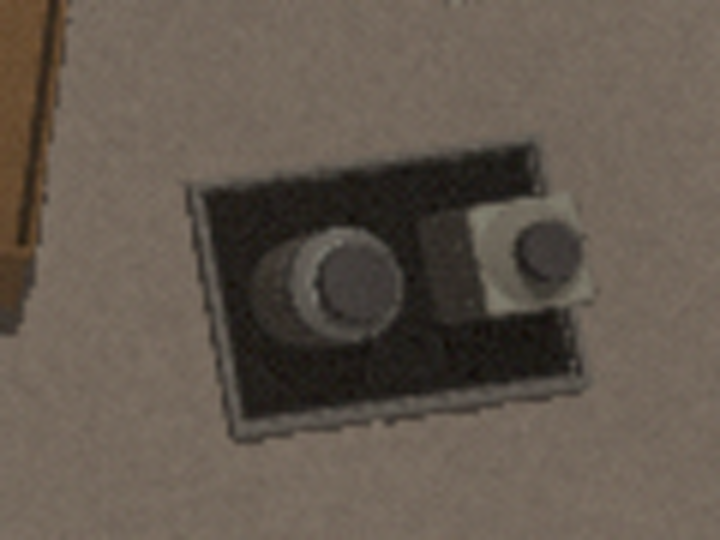

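```bash
python3 -m handwheel '[[[-0.006,0,0.004],[-8,3,8],0.85],[[0,0,0],[-6,2,14],0.85],[[0,0,0],[-3,1,16],0.85],[[0,0,0],[0,0,16],0.85],[[0,0,0],[0,0,10],0.85],[[0,0,0],[0,0,4],0.85],[[0,0,0],[0,0,0],0.85],[[0,0,0],[0,0,0],0.85],[[0,0,0],[0,0,0],0.85],[[0,0,0],[0,0,0],0.85]]'; python3 mv.py 593 126.5 75 -106
python3 - <<'E'
from h import *
shot("side","m1",(265,180,375,280),7);shot("top","m2",(235,170,335,260),7)
E
```

```text
t: 31.42
ee_pos: [593.8, 128.6, 132.4]
orientation: [-1.887, 2.51, -0.0]
ft_force: [0.6, 0.9, 1.0]
width: 74.9
t=31.42 tcp [593.8 128.6 132.4] yaw -106.1 tilt 0.11 w 74.9 F [0.6 0.9 1. ] q [0.19 0.52 1.73 0.   0.88 2.05]
 turn(tool) [-0.001  0.001 -0.002]  shift now-axes [ 2.3  0.3 57.4]  shift after-turn axes [ 2.2  0.2 57.4]
```

View pics/m1.png

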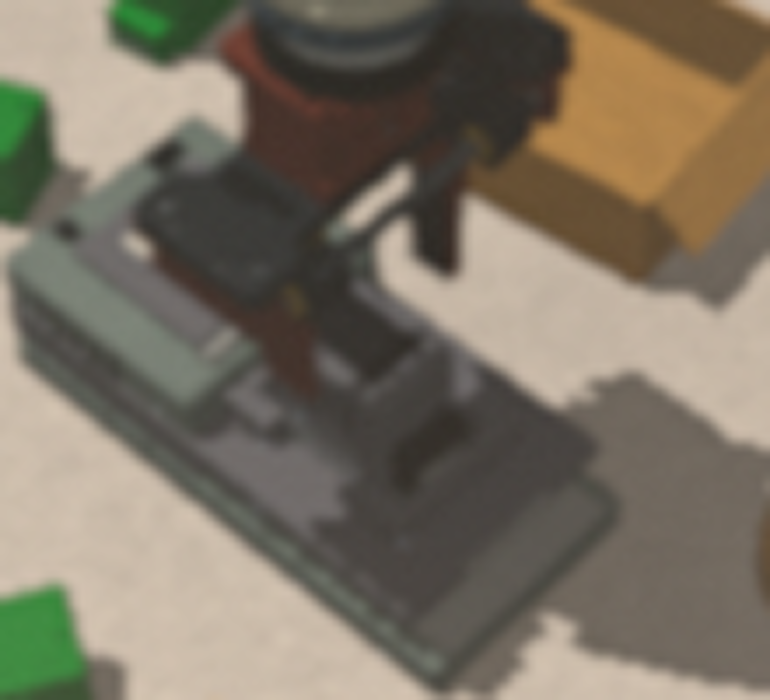

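View pics/m2.png

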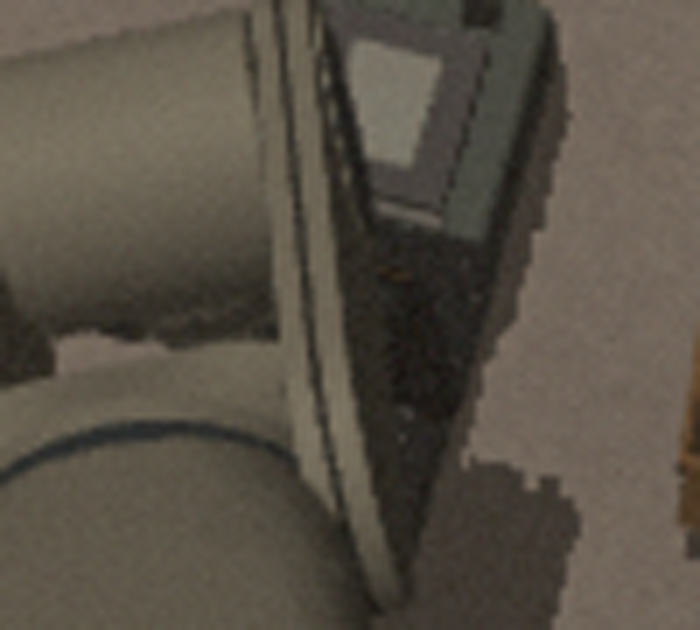

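```bash
python3 -m handwheel '[[[0,0,0],[1,0,8],0.85],[[0,0,0],[1,0,10],0.85],[[0,0,0],[0,0,10],0.85],[[0,0,0],[0,0,10],0.85],[[0,0,0],[0,0,8],0.85],[[0,0,0],[0,0,4],0.85],[[0,0,0],[0,0,1],0.85],[[0,0,0],[0,0,0],0.85],[[0,0,0],[0,0,0],0.85],[[0,0,0],[0,0,0],0.85]]'; python3 mv.py 593 126.5 75 -106
```

```text
t: 32.35
ee_pos: [593.3, 126.2, 75.7]
orientation: [-1.886, 2.51, -0.0]
ft_force: [-0.4, 0.0, -0.2]
width: 74.6
t=32.35 tcp [593.3 126.2  75.7] yaw -106.2 tilt 0.10 w 74.6 F [-0.4  0.  -0.2] q [0.19 0.6  1.76 0.   0.78 2.04]
 turn(tool) [-0.001  0.001 -0.003]  shift now-axes [-0.2  0.3  0.7]  shift after-turn axes [-0.2  0.3  0.7]
```

```bash
python3 -m handwheel '[[[0,0,0],[0,0,0],0.7],[[0,0,0],[0,0,0],0.6],[[0,0,0],[0,0,0],0.5],[[0,0,0],[0,0,0],0.4],[[0,0,0],[0,0,0],0.35],[[0,0,0],[0,0,0],0.35],[[0,0,0],[0,0,0],0.35],[[0,0,0],[0,0,0],0.35],[[0,0,0],[0,0,0],0.35],[[0,0,0],[0,0,0],0.35]]'; python3 mv.py 593 126.5 75 -106
```

```text
t: 33.18
ee_pos: [594.1, 126.4, 77.4]
orientation: [-1.885, 2.508, -0.002]
ft_force: [0.1, 0.9, -0.3]
width: 46.2
t=33.18 tcp [594.1 126.4  77.4] yaw -106.2 tilt 0.25 w 46.2 F [ 0.1  0.9 -0.3] q [0.19 0.6  1.76 0.   0.78 2.04]
 turn(tool) [-0.004  0.002 -0.003]  shift now-axes [0.2 1.1 2.4]  shift after-turn axes [0.2 1.1 2.4]
```

```bash
python3 -m handwheel '[[[0,0,0],[0,0,-6],0.35],[[0,0,0],[0,0,-10],0.35],[[0,0,0],[0,0,-12],0.35],[[0,0,0],[0,0,-12],0.35],[[0,0,0],[0,0,-12],0.35],[[0,0,0],[0,0,-12],0.35],[[0,0,0],[0,0,-8],0.35],[[0,0,0],[0,0,-4],0.35],[[0,0,0],[0,0,0],0.35],[[0,0,0],[0,0,0],0.35]]'; python3 mv.py 607 -110 160 -99.5
python3 - <<'E'
from h import *
shot("side","n1",(265,150,375,280),6)
E
```

```text
t: 34.02
ee_pos: [595.1, 126.5, 165.1]
orientation: [-1.882, 2.504, -0.006]
ft_force: [0.6, -0.0, -1.4]
width: 46.1
t=34.02 tcp [595.1 126.5 165.1] yaw -106.2 tilt 0.56 w 46.1 F [ 0.6 -0.  -1.4] q [0.19 0.47 1.72 0.   0.94 2.04]
 turn(tool) [-0.009  0.004 -0.116]  shift now-axes [223.9 -77.3   4.7]  shift after-turn axes [231.3 -50.8   5.1]
```

View pics/n1.png

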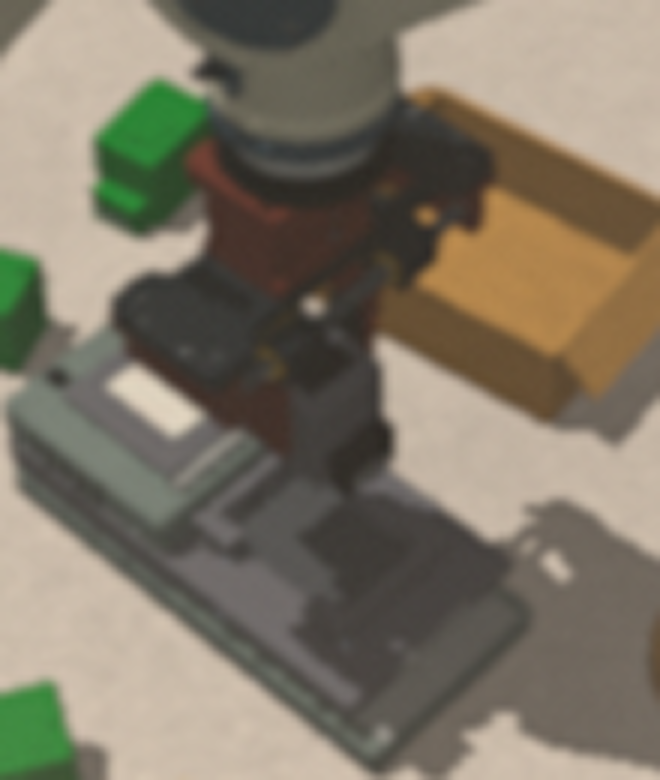

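```bash
python3 -m handwheel '[[[-0.002,0,-0.03],[14,-4,0],0.35],[[-0.002,0,-0.03],[24,-7,0],0.35],[[-0.002,0,-0.03],[30,-8,0],0.35],[[0,0,-0.026],[34,-8,0],0.35],[[0,0,0],[34,-8,0],0.35],[[0,0,0],[28,-6,0],0.35],[[0,0,0],[18,-3,0],0.35],[[0,0,0],[8,0,0],0.35],[[0,0,0],[0,0,0],0.35],[[0,0,0],[0,0,0],0.35]]'; python3 mv.py 607 -110 160 -99.5
python3 -m handwheel '[[[0,0,0],[0,0,0],0.35],[[0,0,0],[0,0,0],0.35],[[0,0,0],[0,0,0],0.35],[[0,0,0],[0,0,0],0.35],[[0,0,0],[0,0,0],0.35],[[0,0,0],[0,0,0],0.35],[[0,0,0],[0,0,0],0.35],[[0,0,0],[0,0,0],0.35],[[0,0,0],[0,0,0],0.35],[[0,0,0],[0,0,0],0.35]]'; python3 mv.py 607 -110 90 -99.5
```

```text
t: 34.9
ee_pos: [597.7, -74.8, 156.9]
orientation: [2.039, -2.386, -0.014]
ft_force: [-0.1, 0.8, -1.3]
width: 46.2
t=34.90 tcp [597.7 -74.8 156.9] yaw -99.0 tilt 0.55 w 46.2 F [-0.1  0.8 -1.3] q [-0.15  0.49  1.73  0.01  0.94  1.58]
 turn(tool) [0.009 0.004 0.009]  shift now-axes [ 33.4 -14.6  -3.4]  shift after-turn axes [ 33.2 -15.   -3.1]
t: 35.73
ee_pos: [597.5, -68.3, 156.5]
orientation: [2.047, -2.379, -0.017]
ft_force: [-0.0, -0.0, -1.9]
width: 46.2
t=35.73 tcp [597.5 -68.3 156.5] yaw -98.6 tilt 0.64 w 46.2 F [-0.  -0.  -1.9] q [-0.14  0.48  1.73  0.01  0.94  1.58]
 turn(tool) [0.01  0.005 0.016]  shift now-axes [ 40.1 -16.2  66.1]  shift after-turn axes [ 39.5 -16.2  66.5]
```

```bash
python3 -m handwheel '[[[0.01,0.005,0.016],[16,-6,0],0.35],[[0,0,0],[14,-6,2],0.35],[[0,0,0],[8,-4,8],0.35],[[0,0,0],[2,0,14],0.35],[[0,0,0],[0,0,14],0.35],[[0,0,0],[0,0,14],0.35],[[0,0,0],[0,0,8],0.35],[[0,0,0],[0,0,4],0.35],[[0,0,0],[0,0,0],0.35],[[0,0,0],[0,0,0],0.35]]'; python3 mv.py 607 -110 36 -99.5
python3 - <<'E'
from h import *
shot("side","q1",(300,130,430,240),6);shot("top","q2",(310,160,400,260),6)
E
```

```text
t: 36.57
ee_pos: [609.5, -121.8, 87.1]
orientation: [-2.021, 2.404, -0.005]
ft_force: [-0.2, 0.3, -1.8]
width: 45.7
t=36.57 tcp [ 609.5 -121.8   87.1] yaw -99.9 tilt 0.18 w 45.7 F [-0.2  0.3 -1.8] q [-0.22  0.6   1.72 -0.    0.82  1.53]
 turn(tool) [-0.003 -0.001 -0.007]  shift now-axes [-11.2   4.7  51.1]  shift after-turn axes [-11.2   4.4  51.1]
```

View pics/q1.png

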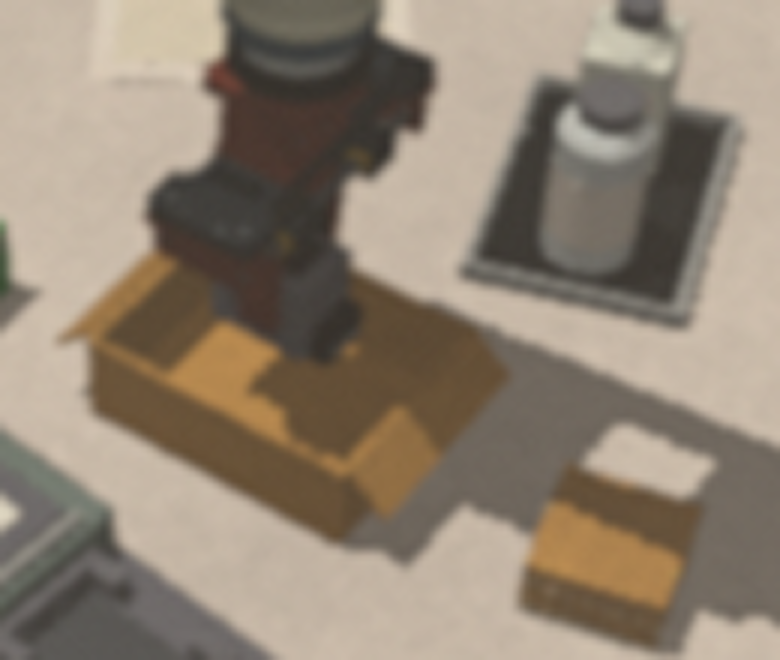

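```bash
python3 -m handwheel '[[[0,0,0],[-7,2,0],0.35],[[0,0,0],[-2,1,8],0.35],[[0,0,0],[0,0,10],0.35],[[0,0,0],[0,0,10],0.35],[[0,0,0],[0,0,8],0.35],[[0,0,0],[0,0,4],0.35],[[0,0,0],[0,0,2],0.35],[[0,0,0],[0,0,0],0.35],[[0,0,0],[0,0,0],0.35],[[0,0,0],[0,0,0],0.35]]'; python3 mv.py 607 -110 32 -99.5
```

```text
t: 37.5
ee_pos: [609.4, -110.5, 42.4]
orientation: [-2.022, 2.401, -0.009]
ft_force: [-0.2, 0.3, 0.8]
width: 45.8
t=37.50 tcp [ 609.4 -110.5   42.4] yaw -99.8 tilt 0.35 w 45.8 F [-0.2  0.3  0.8] q [-0.2   0.67  1.74 -0.    0.73  1.54]
 turn(tool) [-0.006 -0.001 -0.005]  shift now-axes [-0.1  2.5 10.4]  shift after-turn axes [-0.1  2.5 10.4]
```

```bash
python3 -m handwheel '[[[0,0,0],[0,0,3],0.35],[[0,0,0],[0,0,2],0.35],[[0,0,0],[0,0,2],0.35],[[0,0,0],[0,0,1],0.35],[[0,0,0],[0,0,0],0.35],[[0,0,0],[0,0,0],0.35],[[0,0,0],[0,0,0],0.35],[[0,0,0],[0,0,0],0.35],[[0,0,0],[0,0,0],0.35],[[0,0,0],[0,0,0],0.35]]'; python3 mv.py 607 -110 32 -99.5
```

```text
t: 38.33
ee_pos: [610.6, -111.0, 35.1]
orientation: [-2.021, 2.4, -0.012]
ft_force: [-0.6, -0.8, -1.3]
width: 46.1
t=38.33 tcp [ 610.6 -111.    35.1] yaw -99.8 tilt 0.51 w 46.1 F [-0.6 -0.8 -1.3] q [-0.2   0.68  1.74 -0.    0.72  1.54]
 turn(tool) [-0.009 -0.002 -0.005]  shift now-axes [-0.4  3.8  3.1]  shift after-turn axes [-0.4  3.7  3.1]
```

```bash
python3 -m handwheel '[[[0,0,0],[0,0,2],0.35],[[0,0,0],[0,0,1],0.35],[[0,0,0],[0,0,0],0.35],[[0,0,0],[0,0,0],0.35],[[0,0,0],[0,0,0],0.55],[[0,0,0],[0,0,0],0.65],[[0,0,0],[0,0,0],0.7],[[0,0,0],[0,0,0],0.7],[[0,0,0],[0,0,-8],0.7],[[0,0,0],[0,0,-12],0.7]]'; python3 mv.py 528 345 120 3
```

```text
t: 39.17
ee_pos: [609.4, -110.7, 51.2]
orientation: [-2.022, 2.401, -0.009]
ft_force: [-0.4, -0.2, 1.0]
width: 61.5
t=39.17 tcp [ 609.4 -110.7   51.2] yaw -99.8 tilt 0.35 w 61.5 F [-0.4 -0.2  1. ] q [-0.2   0.65  1.73 -0.    0.75  1.54]
 turn(tool) [-0.003 -0.006 -1.794]  shift now-axes [-435.1  157.3  -70.3]  shift after-turn axes [ -57.5 -459.4  -68.8]
```

```bash
python3 -m handwheel '[[[0,0,0],[0,0,-20],0.7],[[0,0,0],[0,0,-25],0.7],[[0,0,0],[0,0,-25],0.7],[[0,0,0],[0,0,-25],0.7],[[0,0,-0.12],[0,0,-20],0.7],[[0,0,-0.12],[0,0,-10],0.7],[[0,0,-0.12],[0,0,0],0.7],[[0,0,-0.12],[0,0,0],0.7],[[0,0,-0.12],[0,0,0],0.7],[[0,0,-0.12],[0,0,0],0.7]]'; python3 mv.py 528 345 190 3
python3 - <<'E'
from h import *
shot("side","r1",(270,130,430,280),5);shot("top","r2",(250,160,400,260),5)
E
```

```text
t: 40.0
ee_pos: [611.1, -110.9, 199.2]
orientation: [-2.755, 1.499, -0.032]
ft_force: [-0.1, 0.7, -0.2]
width: 61.7
t=40.00 tcp [ 611.1 -110.9  199.2] yaw -57.1 tilt 1.20 w 61.7 F [-0.1  0.7 -0.2] q [-0.2   0.44  1.68 -0.    1.    0.8 ]
 turn(tool) [-0.005 -0.021 -1.049]  shift now-axes [-428.  -177.8    5.1]  shift after-turn axes [ -59.2 -459.6    9.2]
```

View pics/r1.png

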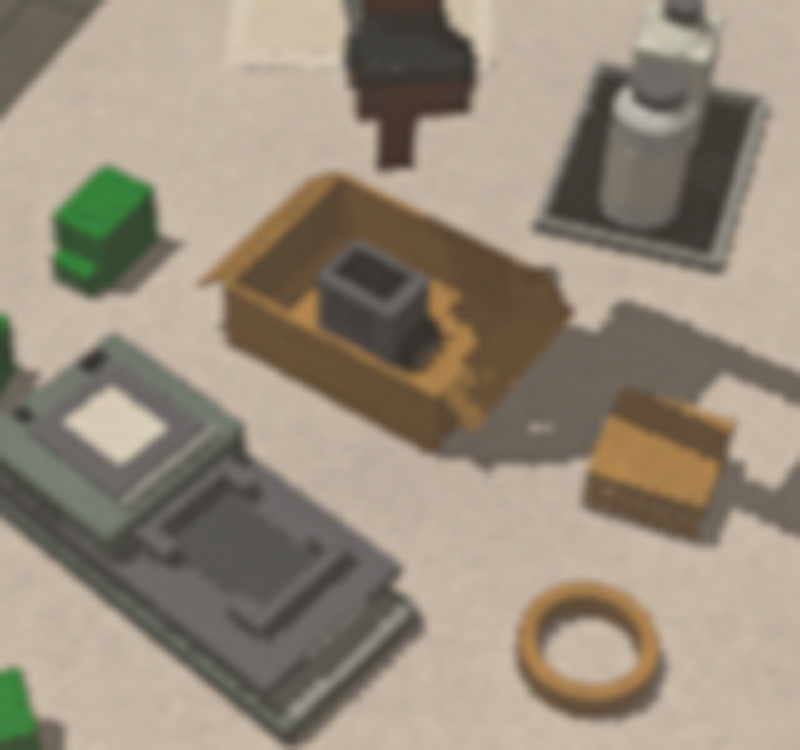

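View pics/r2.png

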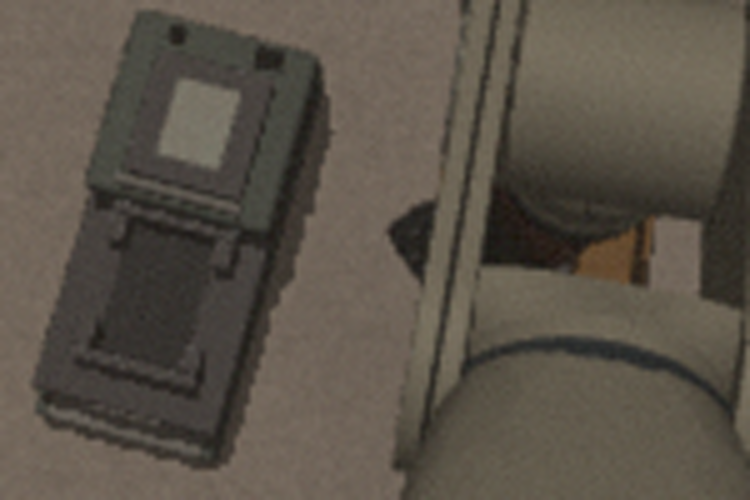

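Run:
```python
from h import *
def crop(p,c,k,n,g=.6):
    a,b,e,d=c; im=cv2.resize(p["pixels"][b:d,a:e,::-1],None,fx=k,fy=k,interpolation=cv2.INTER_CUBIC)
    cv2.imwrite(f"pics/{n}.png",(255*(im/255.)**g).astype(np.uint8))
crop(ctrl.get_image("top"),(255,190,313,250),12,"u1",.55); crop(ctrl.get_image("side"),(285,210,355,275),11,"u2",.75)
```

```text
(no output)
```

View pics/u1.png

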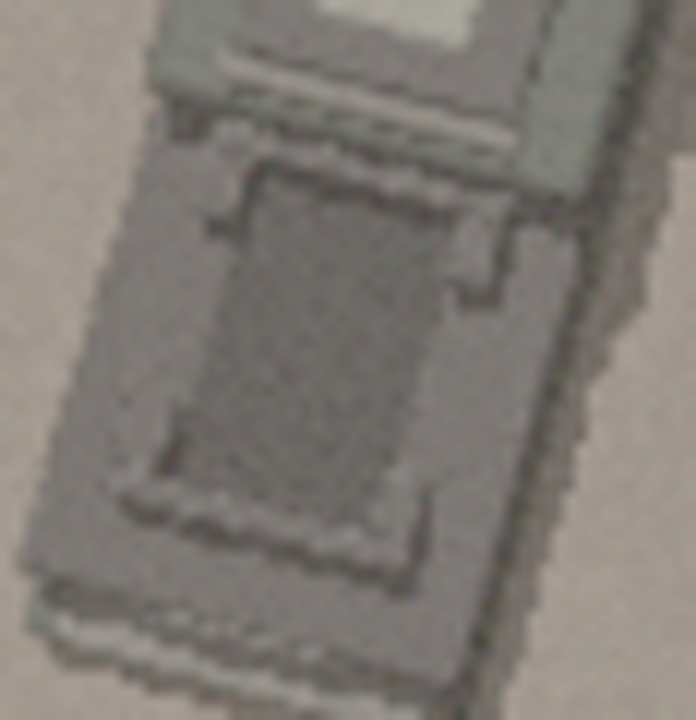

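View pics/u2.png

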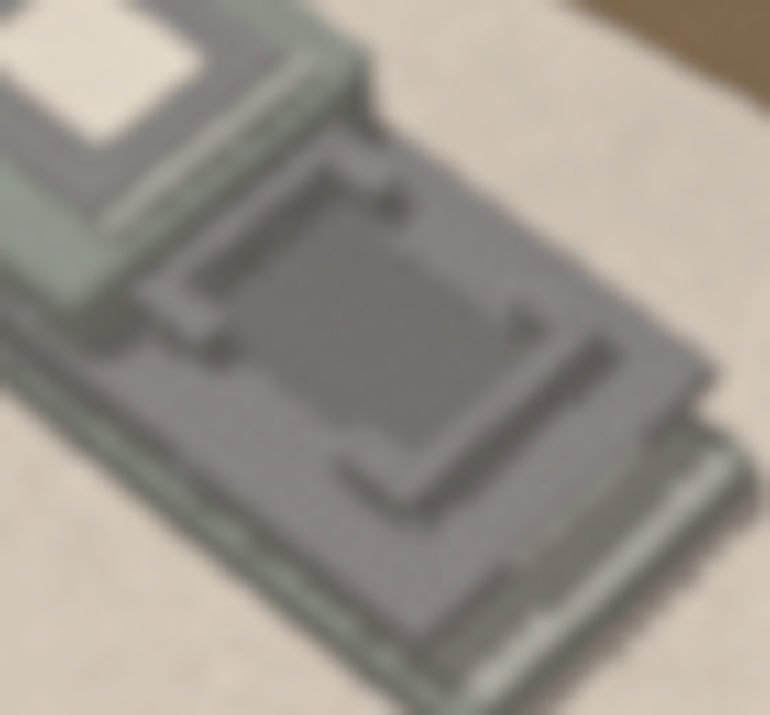

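Run:
```python
from ov import *
p=ctrl.get_image("top"); s=ctrl.get_image("side")
I=[(43,28,66),(43,-28,66),(-43,-28,66),(-43,28,66),(0,28,50),(0,-28,50)]
ct=C((255,190),12,[(250,162),(460,210),(394,535),(174,482),(211,350),(420,385)])
cs=C((285,210),11,[(180,285),(335,163),(575,340),(398,472),(320,370),(435,262)])
for nm,o in (("t",[(p,I,ct)]),("s",[(s,I,cs)]),("both",[(p,I,ct),(s,I,cs)])):
    x,e,r=fit(o,[592,125,-.26]); print(nm,x[:2].round(1),np.degrees(x[2]).round(1),e.round(2),r.round(1).tolist())
M["pk"]=box(-43,43,-28,28,50,66)[:2]
for q in ((593,126.5,np.radians(-16)),): 
    draw(p,[("pk",q)],(255,190,313,250),12,"v1");draw(s,[("pk",q)],(285,210,355,275),11,"v2")
```

```text
t [590.7 123.6] -12.9 0.57 [[-0.2, 0.4], [-0.1, -0.0], [-0.7, 0.1], [-0.2, 0.9], [0.7, -1.1], [0.7, -0.4]]
s [593.2 130.2] -18.1 1.37 [[0.5, -0.7], [-0.2, -0.2], [-1.4, -0.3], [1.2, -0.9], [-2.0, 3.0], [0.9, 1.9]]
both [591.8 125.6] -14.6 1.32 [[-0.4, -0.1], [-0.4, -0.0], [-1.8, -0.1], [-1.2, 0.2], [0.1, -1.7], [0.0, -0.5], [1.4, -0.8], [-0.1, -1.0], [-0.1, -2.2], [3.4, -2.2], [-0.4, 2.3], [1.6, 0.6]]
```

View pics/v1.png

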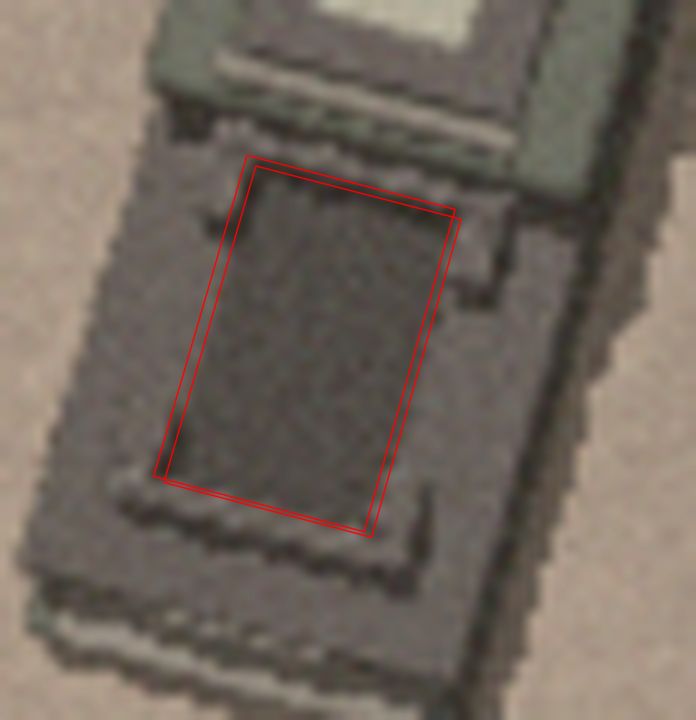

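View pics/v2.png

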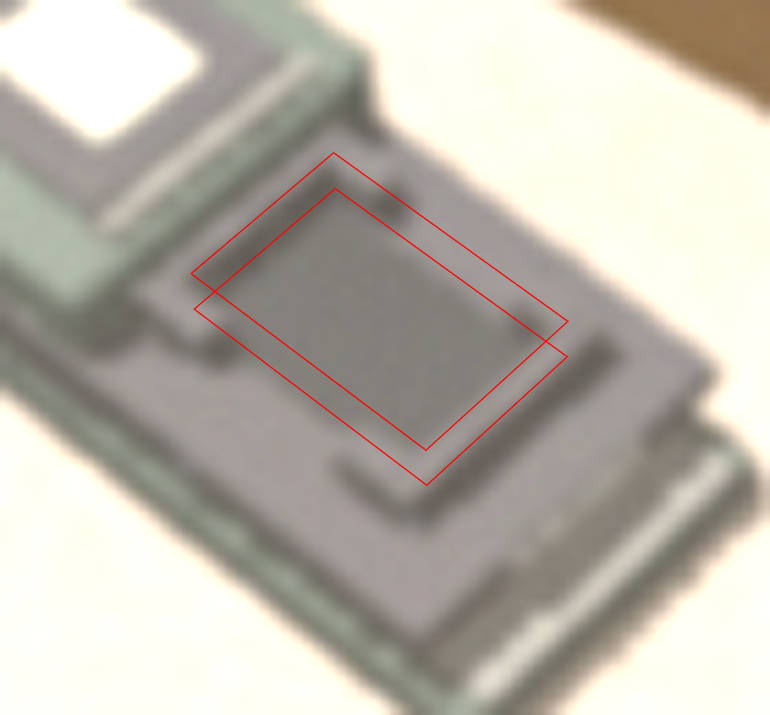

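Run:
```python
from h import *
def crop(p,c,k,n,g=.6):
    a,b,e,d=c; im=cv2.resize(p["pixels"][b:d,a:e,::-1],None,fx=k,fy=k,interpolation=cv2.INTER_CUBIC)
    cv2.imwrite(f"pics/{n}.png",(255*(im/255.)**g).astype(np.uint8))
p=ctrl.get_image("top");s=ctrl.get_image("side")
crop(p,(192,222,242,262),15,"w1",.55); crop(s,(278,285,333,340),13,"w2",.75)
spot(p,"fresh_mid",2);spot(s,"fresh_mid",2);spot(p,"store",1);spot(s,"store",1)
```

```text
fresh_mid 0.61 [526.2 346.9  36.5] [[211.0, 242.0]]
fresh_mid 0.95 [531.  349.4  31. ] [[302.0, 314.0]]
fresh_mid 0.28 [390.9  76.6   8.3] [[387.0, 260.0]]
store 0.57 [ 5.046e+02  3.443e+02 -2.000e-01] [[215.0, 250.0]]
store 0.93 [514.5 351.5  -4.1] [[308.0, 323.0]]
```

View pics/w1.png

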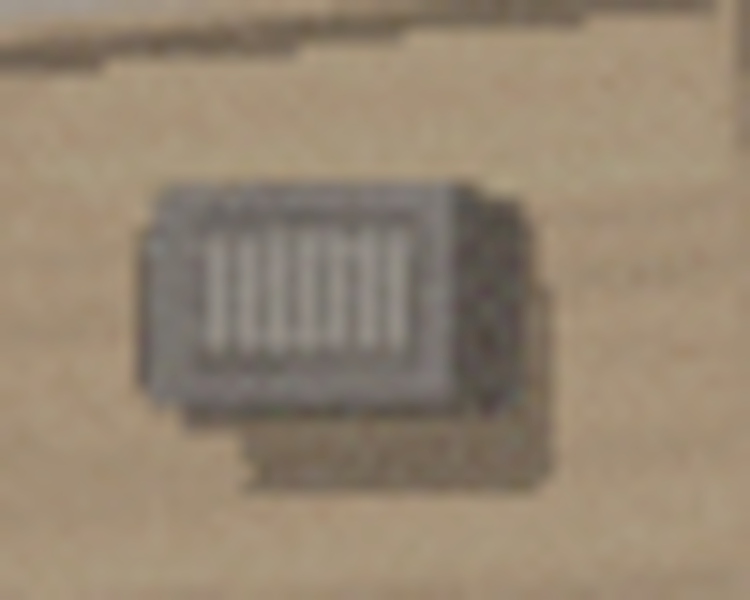

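View pics/w2.png

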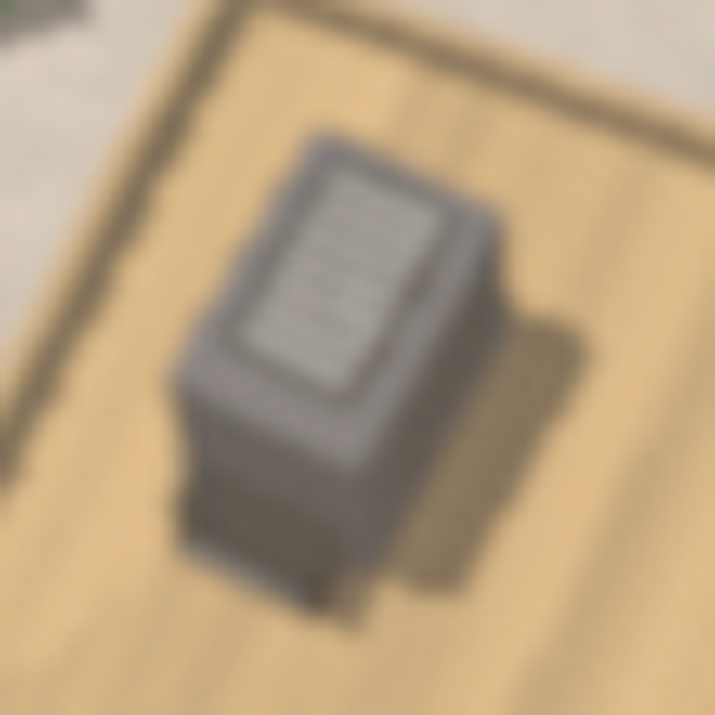

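Run:
```python
from ov import *
p=ctrl.get_image("top"); s=ctrl.get_image("side")
I=[(-26,23,59),(38,23,59),(38,-23,59),(-26,-23,59)]
ct=C((192,222),15,[(160,183),(458,183),(458,405),(146,402)])
cs=C((278,285),13,[(175,375),(318,128),(502,215),(352,465)])
for nm,o in (("t",[(p,I,ct)]),("s",[(s,I,cs)]),("both",[(p,I,ct),(s,I,cs)])):
    x,e,r=fit(o,[528,345,-1.55]); print(nm,x[:2].round(1),np.degrees(x[2]).round(1),e.round(2),r.round(1).tolist())
def yaw(p,off,k,a,b,z):
    (u,v),(w,t)=C(off,k,[a,b]); d=ray(p,w,t,z)-ray(p,u,v,z); return np.degrees(np.arctan2(d[1],d[0])).round(1),np.hypot(*d[:2]).round(1)
print(yaw(p,(192,222),15,(160,183),(458,183),59),yaw(p,(192,222),15,(146,402),(458,405),59),yaw(s,(278,285),13,(175,375),(318,128),59),yaw(s,(278,285),13,(352,465),(502,215),59),yaw(s,(278,285),13,(318,128),(502,215),59))
draw(p,[("fresh",(528,345,np.radians(-90)))],(192,222,242,262),15,"x1")
draw(s,[("fresh",(528,345,np.radians(-90)))],(278,285,333,340),13,"x2")
```

```text
t [527.6 342.8] -91.1 0.26 [[-0.2, -0.1], [0.6, -0.2], [-0.1, 0.0], [-0.1, 0.3]]
s [528.7 348.5] -91.3 0.8 [[-1.6, 0.1], [-0.2, -0.8], [0.9, -0.3], [0.4, 1.0]]
both [528.1 345.8] -90.9 0.89 [[-1.2, -0.2], [-0.4, -0.4], [-1.1, -0.2], [-1.1, 0.2], [-0.8, -0.6], [0.4, -1.5], [1.5, -1.1], [1.2, 0.1]]
(np.float64(-91.3), np.float64(61.6)) (np.float64(-91.8), np.float64(64.0)) (np.float64(-89.5), np.float64(60.1)) (np.float64(-91.7), np.float64(60.5)) (np.float64(179.0), np.float64(42.7))
```

View pics/x1.png

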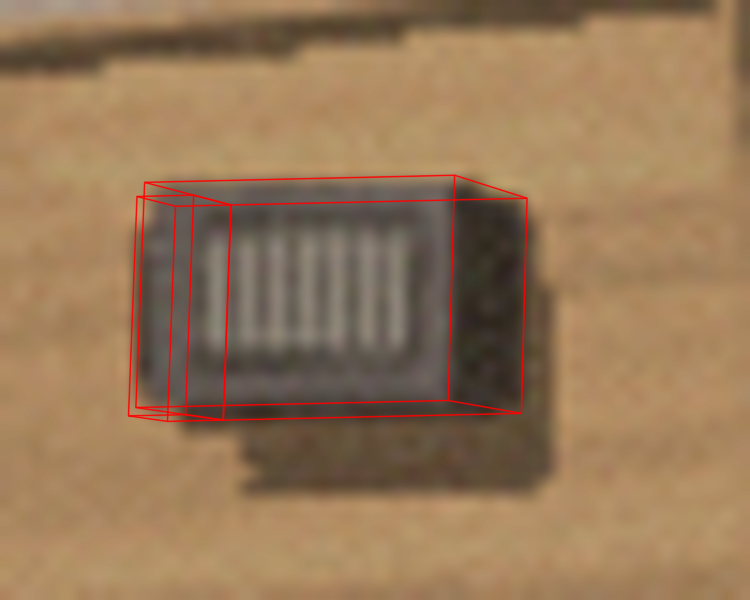

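View pics/x2.png

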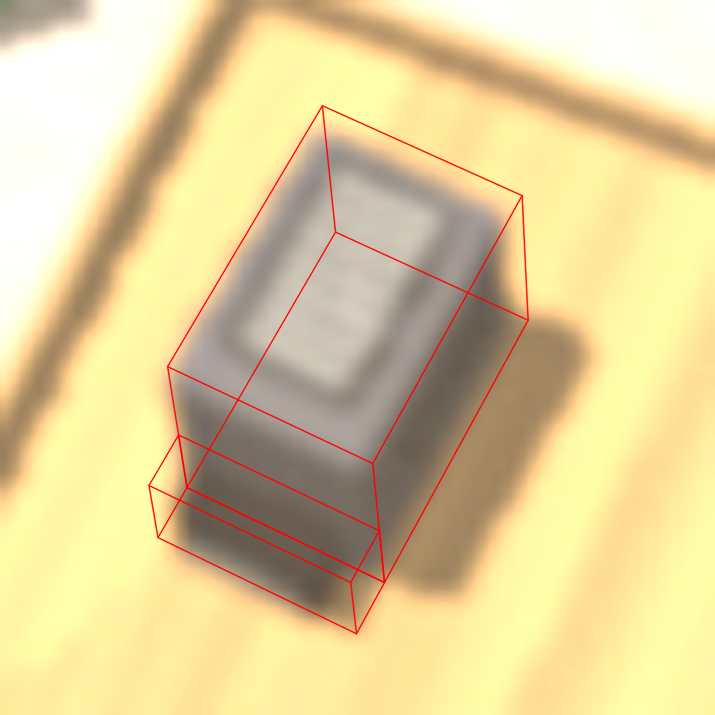

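```bash
python3 mv.py 528 345.5 190 -1; python3 -m handwheel '[[[0,-0.01,-0.11],[-16,-12,0],0.85],[[0,-0.01,-0.11],[-22,-20,0],0.85],[[0,0,-0.11],[-22,-26,0],0.85],[[0,0,-0.11],[-20,-30,0],0.85],[[0,0,-0.11],[-18,-32,0],0.85],[[0,0,-0.11],[-14,-34,0],0.85],[[0,0,-0.11],[-10,-36,0],0.85],[[0,0,-0.11],[-7,-36,0],0.85],[[0,0,-0.1],[-7,-36,0],0.85],[[0,0,0],[-7,-36,0],0.85]]'; python3 mv.py 528 345.5 190 -1
```

```text
t=40.70 tcp [ 610.8 -110.8  197.1] yaw -57.5 tilt 1.07 w 61.5 F [ 0.2 -0.   0.1] q [-0.2   0.45  1.68 -0.    1.    0.81]
 turn(tool) [-0.005 -0.019 -0.986]  shift now-axes [-429.3 -175.5    3.4]  shift after-turn axes [ -90.8 -454.8    7.1]
t: 41.53
ee_pos: [616.5, 235.1, 199.9]
orientation: [-3.132, -0.018, -0.011]
ft_force: [0.1, -0.0, -0.1]
width: 74.9
t=41.53 tcp [616.5 235.1 199.9] yaw 0.7 tilt 0.69 w 74.9 F [ 0.1 -0.  -0.1] q [0.34 0.5  1.58 0.01 1.05 0.33]
 turn(tool) [-0.01  -0.007  0.029]  shift now-axes [ -87.3 -111.3   10.4]  shift after-turn axes [ -90.4 -108.9    9.9]
```

```bash
python3 -m handwheel '[[[-0.005,-0.003,0.01],[-22,-24,2],0.85],[[0,0,0.01],[-22,-20,2],0.85],[[0,0,0],[-18,-16,2],0.85],[[0,0,0],[-10,-10,0],0.85],[[0,0,0],[-4,-4,0],0.85],[[0,0,0],[0,0,0],0.85],[[0,0,0],[0,0,0],0.85],[[0,0,0],[0,0,0],0.85],[[0,0,0],[0,0,0],0.85],[[0,0,0],[0,0,0],0.85]]'; python3 mv.py 528 345.5 90 -1
```

```text
t: 42.37
ee_pos: [537.7, 319.2, 193.4]
orientation: [-3.135, 0.005, -0.01]
ft_force: [-0.3, 0.7, -0.7]
width: 74.6
t=42.37 tcp [537.7 319.2 193.4] yaw -0.2 tilt 0.51 w 74.6 F [-0.3  0.7 -0.7] q [0.52 0.46 1.66 0.   1.01 0.52]
 turn(tool) [-0.006 -0.006  0.014]  shift now-axes [-10.4 -25.6 103.5]  shift after-turn axes [-10.2 -26.2 103.4]
```

```bash
python3 -m handwheel '[[[-0.006,-0.006,0.014],[-5,-12,2],0.85],[[0,0,0],[-4,-9,10],0.85],[[0,0,0],[-1,-4,16],0.85],[[0,0,0],[0,0,18],0.85],[[0,0,0],[0,0,18],0.85],[[0,0,0],[0,0,16],0.85],[[0,0,0],[0,0,10],0.85],[[0,0,0],[0,0,4],0.85],[[0,0,0],[0,0,0],0.85],[[0,0,0],[0,0,0],0.85]]'; python3 mv.py 528 345.5 32 -1
```

```text
t: 43.2
ee_pos: [531.9, 342.6, 92.9]
orientation: [-3.14, 0.035, -0.005]
ft_force: [0.3, -0.1, 0.1]
width: 74.5
t=43.20 tcp [531.9 342.6  92.9] yaw -1.3 tilt 0.20 w 74.5 F [ 0.3 -0.1  0.1] q [ 0.55  0.61  1.69 -0.    0.84  0.58]
 turn(tool) [-0.002 -0.003 -0.005]  shift now-axes [-4.1 -2.8 60.9]  shift after-turn axes [-3.9 -2.9 60.9]
```

```bash
python3 -m handwheel '[[[0,0,0],[-2.5,-2,4],0.85],[[0,0,0],[-1.5,-1,10],0.85],[[0,0,0],[0,0,12],0.85],[[0,0,0],[0,0,12],0.85],[[0,0,0],[0,0,10],0.85],[[0,0,0],[0,0,6],0.85],[[0,0,0],[0,0,2],0.85],[[0,0,0],[0,0,0],0.85],[[0,0,0],[0,0,0],0.85],[[0,0,0],[0,0,0],0.85]]'; python3 mv.py 528 345.5 32 -1
python3 - <<'E'
from h import *
shot("side","y1",(255,260,365,370),6)
E
```

```text
t: 44.03
ee_pos: [529.2, 346.9, 32.7]
orientation: [-3.138, 0.035, -0.009]
ft_force: [-0.4, 0.4, -0.1]
width: 74.8
t=44.03 tcp [529.2 346.9  32.7] yaw -1.3 tilt 0.39 w 74.8 F [-0.4  0.4 -0.1] q [ 0.56  0.7   1.71 -0.    0.73  0.58]
 turn(tool) [-0.004 -0.006 -0.005]  shift now-axes [-1.1  1.4  0.7]  shift after-turn axes [-1.1  1.4  0.7]
```

View pics/y1.png

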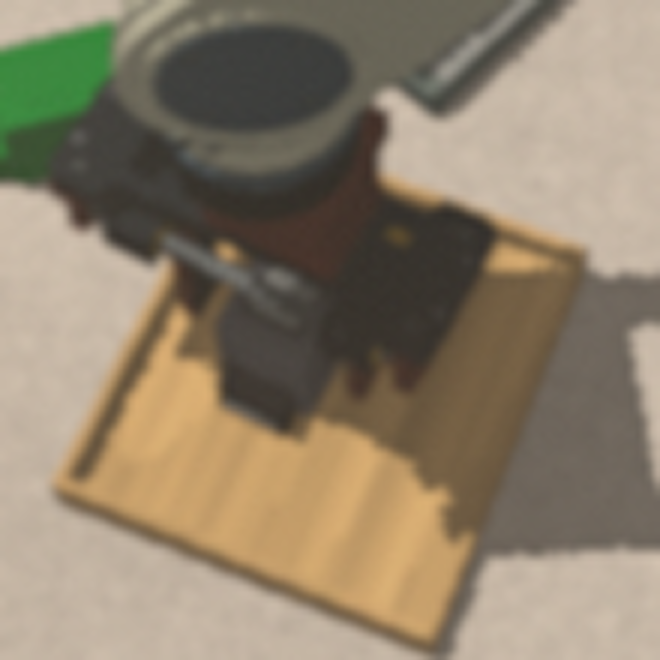

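```bash
python3 -m handwheel '[[[0,0,0],[-1,1.4,0],0.85],[[0,0,0],[0,0,0],0.7],[[0,0,0],[0,0,0],0.6],[[0,0,0],[0,0,0],0.5],[[0,0,0],[0,0,0],0.35],[[0,0,0],[0,0,0],0.35],[[0,0,0],[0,0,0],0.35],[[0,0,0],[0,0,0],0.35],[[0,0,0],[0,0,0],0.35],[[0,0,0],[0,0,0],0.35]]'; python3 mv.py 593 126.4 185 75
```

```text
t: 44.92
ee_pos: [529.1, 346.0, 34.9]
orientation: [-3.136, 0.035, -0.014]
ft_force: [-0.7, -0.2, -0.3]
width: 45.5
t=44.92 tcp [529.1 346.   34.9] yaw -1.3 tilt 0.60 w 45.5 F [-0.7 -0.2 -0.3] q [ 0.56  0.69  1.71 -0.    0.73  0.58]
 turn(tool) [ 1.000e-03 -1.100e-02 -1.332e+00]  shift now-axes [  70.1  217.3 -150.7]  shift after-turn axes [-195.6  118.5 -150.1]
```

```bash
python3 -m handwheel '[[[0,0,0],[0,0,-6],0.35],[[0,0,0],[0,0,-12],0.35],[[0,0,0],[0,0,-16],0.35],[[0,0,0],[0,0,-18],0.35],[[0,0,0],[0,0,-18],0.35],[[0,0,0],[0,0,-18],0.35],[[0,0,0],[0,0,-18],0.35],[[0,0,0],[0,0,-16],0.35],[[0,0,0],[0,0,-8],0.35],[[0,0,0],[0,0,-2],0.35]]'; python3 mv.py 593 126.4 185 75
python3 -m handwheel '[[[0,0,-0.08],[4,12,0],0.35],[[0,0,-0.1],[6,18,0],0.35],[[0,0,-0.1],[2,20,0],0.35],[[0,0,-0.1],[0,20,0],0.35],[[0,0,-0.1],[-3,20,0],0.35],[[0,0,-0.1],[-6,20,0],0.35],[[0,0,-0.1],[-8,20,0],0.35],[[0,0,-0.1],[-10,18,0],0.35],[[0,0,-0.1],[-12,16,0],0.35],[[0,0,-0.1],[-14,12,0],0.35]]'; python3 mv.py 593 126.4 185 75
```

```text
t: 45.75
ee_pos: [526.3, 344.3, 177.9]
orientation: [-3.137, 0.035, -0.01]
ft_force: [0.1, 0.6, -1.4]
width: 45.8
t=45.75 tcp [526.3 344.3 177.9] yaw -1.3 tilt 0.44 w 45.8 F [ 0.1  0.6 -1.4] q [ 0.56  0.49  1.66 -0.    0.98  0.58]
 turn(tool) [ 1.000e-03 -8.000e-03 -1.331e+00]  shift now-axes [ 71.6 216.3  -7.5]  shift after-turn axes [-193.2  120.8   -7.1]
t: 46.58
ee_pos: [565.7, 151.3, 175.0]
orientation: [-2.749, -1.517, -0.007]
ft_force: [1.1, 1.2, -1.9]
width: 46.0
t=46.58 tcp [565.7 151.3 175. ] yaw 57.8 tilt 0.29 w 46.0 F [ 1.1  1.2 -1.9] q [ 0.24  0.43  1.76  0.    0.94 -0.77]
 turn(tool) [ 0.001 -0.005 -0.301]  shift now-axes [ -6.5  36.4 -10. ]  shift after-turn axes [-17.   32.8 -10. ]
```

```bash
python3 -m handwheel '[[[0,0,-0.1],[-3,6,0],0.35],[[0,0,-0.1],[-4,6,0],0.35],[[0,0,-0.08],[-4,6,0],0.35],[[0,0,0],[-4,6,0],0.35],[[0,0,0],[-2,6,0],0.35],[[0,0,0],[0,3,0],0.35],[[0,0,0],[0,0,0],0.35],[[0,0,0],[0,0,0],0.35],[[0,0,0],[0,0,0],0.35],[[0,0,0],[0,0,0],0.35]]'; python3 mv.py 593 126.4 150 75
```

```text
t: 47.42
ee_pos: [588.0, 117.7, 170.9]
orientation: [-2.503, -1.89, 0.006]
ft_force: [0.8, 0.3, -1.4]
width: 46.1
t=47.42 tcp [588.  117.7 170.9] yaw 74.1 tilt 0.35 w 46.1 F [ 0.8  0.3 -1.4] q [ 0.18  0.46  1.73  0.    0.96 -1.12]
 turn(tool) [-0.006 -0.    -0.015]  shift now-axes [ 9.8  2.5 20.8]  shift after-turn axes [ 9.7  2.6 20.9]
```

```bash
python3 -m handwheel '[[[-0.006,0,-0.015],[6,1.5,0],0.35],[[0,0,0],[3,1,8],0.35],[[0,0,0],[0,0,12],0.35],[[0,0,0],[0,0,12],0.35],[[0,0,0],[0,0,12],0.35],[[0,0,0],[0,0,6],0.35],[[0,0,0],[0,0,2],0.35],[[0,0,0],[0,0,0],0.35],[[0,0,0],[0,0,0],0.35],[[0,0,0],[0,0,0],0.35]]'; python3 mv.py 593 126.4 80 75
python3 - <<'E'
from h import *
shot("side","z1",(275,180,375,280),8)
E
```

```text
t: 48.25
ee_pos: [591.3, 127.5, 110.9]
orientation: [-2.489, -1.914, 0.005]
ft_force: [0.8, 0.3, -1.9]
width: 45.8
t=48.25 tcp [591.3 127.5 110.9] yaw 75.1 tilt 0.21 w 45.8 F [ 0.8  0.3 -1.9] q [ 0.19  0.55  1.75  0.    0.85 -1.12]
 turn(tool) [-0.003  0.001  0.002]  shift now-axes [-0.6  2.  30.9]  shift after-turn axes [-0.6  1.9 30.9]
```

View pics/z1.png

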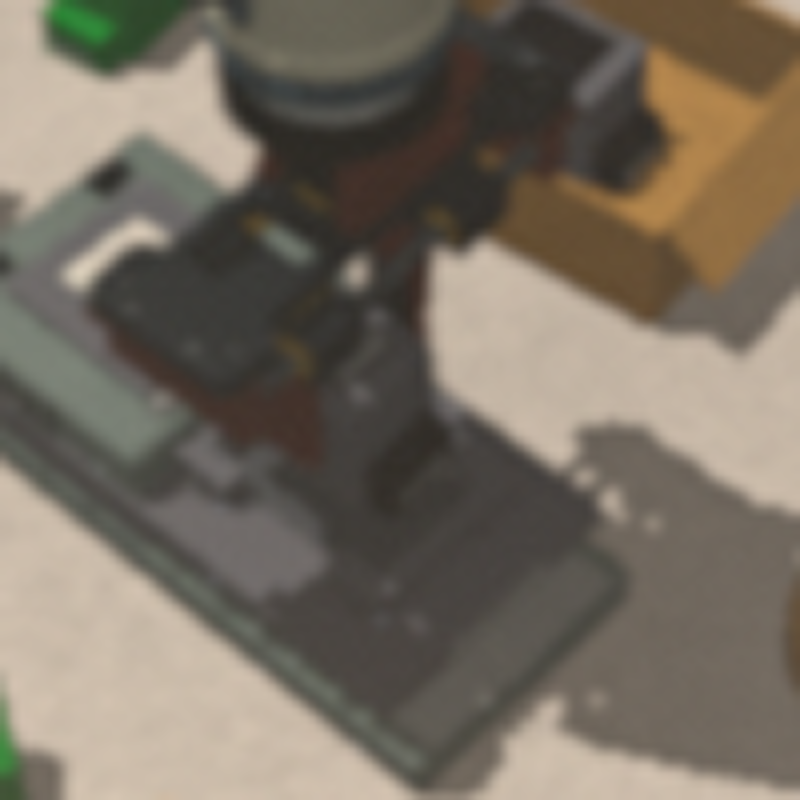

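Run:
```python
from ov import *
s=ctrl.get_image("side");o=ctrl.get_obs();e=o["ee_pos"];print(e.round(1))
M["c"]=cart(e[2]-29.9)
s2=dict(s); s2["pixels"]=(255*(s["pixels"]/255.)**.6/1.5).astype(np.uint8)
draw(s2,[("c",(e[0],e[1],np.radians(-15)))],(300,195,350,260),12,"z2")
im=s2["pixels"][195:260,300:350,::-1]; cv2.imwrite("pics/z3.png",np.clip(cv2.resize(im,None,fx=12,fy=12,interpolation=cv2.INTER_CUBIC)*1.5,0,255))
```

```text
[591.6 127.6 111.3][ WARN:0@1.262] global loadsave.cpp:1063 imwrite_ Unsupported depth image for selected encoder is fallbacked to CV_8U.
```

View pics/z2.png

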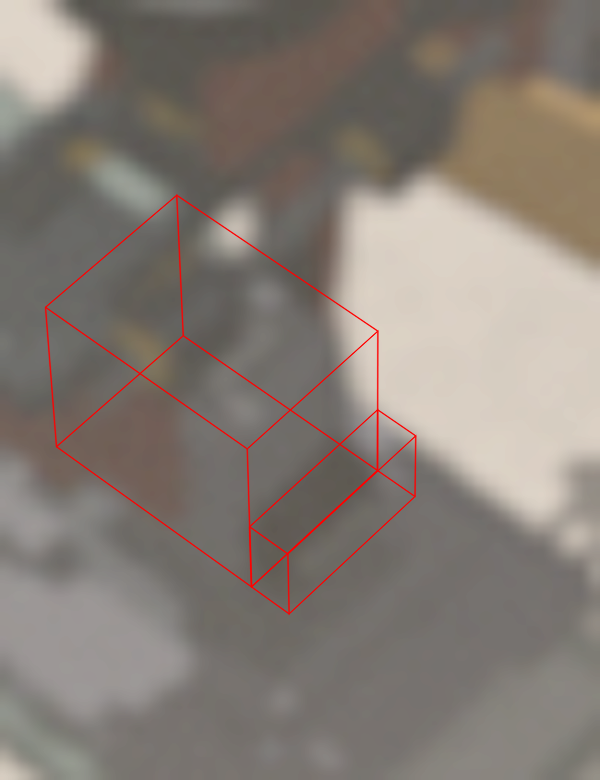

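View pics/z3.png

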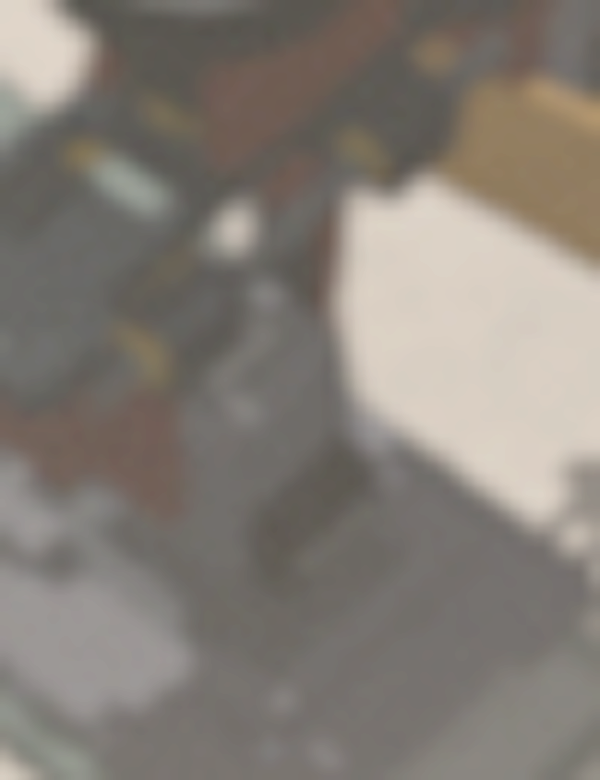

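Run:
```python
from h import *
s=ctrl.get_image("side"); t=ctrl.get_image("top")
spot(s,"fresh_mid",3);spot(s,"spent_mid",4);spot(s,"stapler",2);spot(t,"fresh_mid",2)
im=np.mean([ctrl.get_image("side")["pixels"].astype(float) for _ in range(6)],0).astype(np.uint8)[200:260,300:350,::-1]
l=cv2.cvtColor(np.ascontiguousarray(im),cv2.COLOR_BGR2LAB); 
b=cv2.resize(im,None,fx=13,fy=13,interpolation=cv2.INTER_CUBIC).astype(float)
cv2.imwrite("pics/z4.png",np.clip((b-35)*2.6,0,255).astype(np.uint8))
```

```text
fresh_mid 0.77 [600.8 131.3 104.3] [[315.0, 229.0]]
fresh_mid 0.16 [389.9  80.8  10.4] [[387.0, 261.0]]
spent_mid 0.89 [854.8  50.9  27.3] [[259.0, 199.0]]
spent_mid 0.86 [820.6 -93.8  26.1] [[290.0, 175.0]]
spent_mid 0.82 [686.4 298.7  27. ] [[262.0, 277.0]]
spent_mid 0.61 [ 611.8 -106.4   28.3] [[345.0, 191.0]]
stapler 0.86 [632.3 121.1  -3. ] [[309.0, 244.0]]
stapler 0.28 [ 499.4 -308.5   57.1] [[398.0, 159.0]]
```

View pics/z4.png

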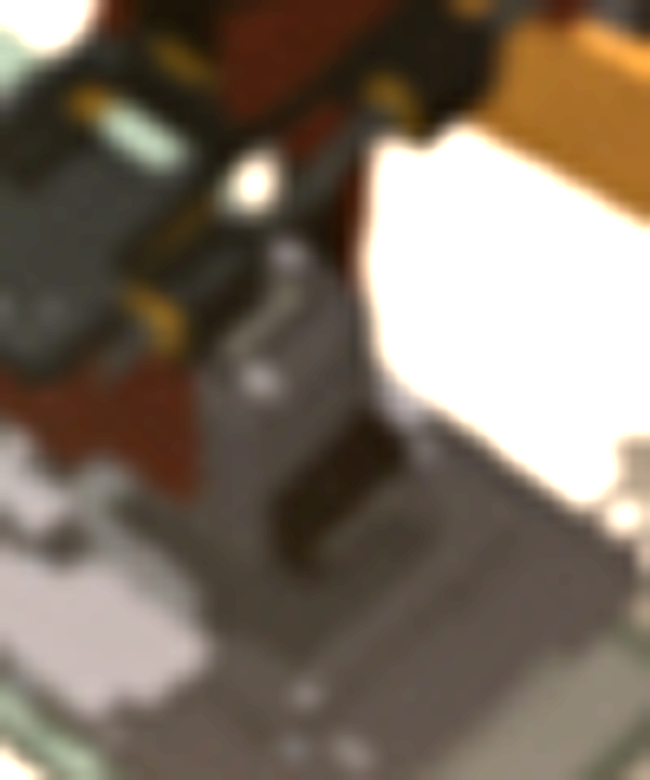

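Run:
```python
from ov import *
s=ctrl.get_image("side");o=ctrl.get_obs();e=o["ee_pos"]
T=lambda u:((u-[300,200]+.5)*13-.5).round()
for L in ((-10,23,e[2]-8),(-10,36,e[2]-8),(-10,23,e[2]+20),(-10,-23,e[2]-8)):
    print(L,T(proj(s,W((e[0],e[1],np.radians(-15)),[L]))))
```

```text
(-10, 23, np.float64(102.96812685007932)) [[217. 474.]]
(-10, 36, np.float64(102.96812685007932)) [[176. 510.]]
(-10, 23, np.float64(130.96812685007933)) [[213. 395.]]
(-10, -23, np.float64(102.96812685007932)) [[355. 349.]]
```

```bash
python3 mv.py 590.3 127 80 75; python3 -m handwheel '[[[0,0,0],[-0.5,1.3,2],0.35],[[0,0,0],[0,0,4],0.35],[[0,0,0],[0,0,4],0.35],[[0,0,0],[0,0,4],0.35],[[0,0,0],[0,0,2],0.35],[[0,0,0],[0,0,0],0.35],[[0,0,0],[0,0,0],0.35],[[0,0,0],[0,0,0],0.35],[[0,0,0],[0,0,0],0.35],[[0,0,0],[0,0,0],0.35]]'; python3 mv.py 590.3 127 80 75
```

```text
t=49.00 tcp [591.3 127.6 111. ] yaw 75.1 tilt 0.20 w 46.0 F [-0.3 -0.6 -2.5] q [ 0.19  0.55  1.75  0.    0.85 -1.12]
 turn(tool) [-0.003  0.001  0.002]  shift now-axes [-0.8 -0.7 31. ]  shift after-turn axes [-0.8 -0.8 31. ]
t: 49.83
ee_pos: [592.1, 126.6, 92.4]
orientation: [-2.488, -1.914, 0.007]
ft_force: [0.0, -0.3, -1.2]
width: 46.0
t=49.83 tcp [592.1 126.6  92.4] yaw 75.1 tilt 0.28 w 46.0 F [ 0.  -0.3 -1.2] q [ 0.19  0.58  1.75  0.    0.82 -1.12]
 turn(tool) [-0.004  0.002  0.002]  shift now-axes [-0.1 -1.7 12.4]  shift after-turn axes [-0.1 -1.8 12.4]
```

```bash
python3 -m handwheel '[[[0,0,0],[0,-1.5,1],0.35],[[0,0,0],[0,0,2],0.35],[[0,0,0],[0,0,2],0.35],[[0,0,0],[0,0,2],0.35],[[0,0,0],[0,0,1],0.35],[[0,0,0],[0,0,0],0.35],[[0,0,0],[0,0,0],0.35],[[0,0,0],[0,0,0],0.35],[[0,0,0],[0,0,0],0.35],[[0,0,0],[0,0,0],0.35]]'; python3 mv.py 590.3 127 80 75
```

```text
t: 50.67
ee_pos: [590.7, 127.1, 84.0]
orientation: [-2.489, -1.914, 0.005]
ft_force: [-0.6, 0.1, -2.1]
width: 45.9
t=50.67 tcp [590.7 127.1  84. ] yaw 75.1 tilt 0.23 w 45.9 F [-0.6  0.1 -2.1] q [ 0.19  0.59  1.76  0.    0.8  -1.12]
 turn(tool) [-0.004  0.002  0.002]  shift now-axes [-0.2 -0.4  4. ]  shift after-turn axes [-0.2 -0.4  4. ]
```

```bash
python3 -m handwheel '[[[0,0,0],[0,0,1.5],0.35],[[0,0,0],[0,0,1],0.35],[[0,0,0],[0,0,1],0.35],[[0,0,0],[0,0,0.5],0.35],[[0,0,0],[0,0,0],0.35],[[0,0,0],[0,0,0],0.35],[[0,0,0],[0,0,0],0.35],[[0,0,0],[0,0,0],0.35],[[0,0,0],[0,0,0],0.35],[[0,0,0],[0,0,0],0.35]]'; python3 mv.py 590.3 127 80 75
```

```text
t: 51.5
ee_pos: [591.0, 127.2, 80.1]
orientation: [-2.489, -1.914, 0.004]
ft_force: [0.3, -0.4, -0.3]
width: 45.7
t=51.50 tcp [591.  127.2  80.1] yaw 75.1 tilt 0.19 w 45.7 F [ 0.3 -0.4 -0.3] q [ 0.19  0.6   1.76  0.    0.79 -1.12]
 turn(tool) [-0.003  0.001  0.002]  shift now-axes [-0.3 -0.6  0.1]  shift after-turn axes [-0.3 -0.6  0.1]
```

```bash
python3 -m handwheel '[[[0,0,0],[0,0,0.7],0.35],[[0,0,0],[0,0,0],0.35],[[0,0,0],[0,0,0],0.6],[[0,0,0],[0,0,0],0.75],[[0,0,0],[0,0,0],0.75],[[0,0,0],[0,0,0],0.75],[[0,0,0],[0,0,-8],0.75],[[0,0,0],[0,0,-16],0.75],[[0,0,0],[0,0,-25],0.75],[[0,0,0],[0,0,-25],0.75]]'; python3 mv.py 495 -309 190 -82.5;  python3 mv.py 495 -309 190 97.5
```

```text
t: 52.33
ee_pos: [588.3, 126.5, 152.2]
orientation: [-2.486, -1.912, 0.017]
ft_force: [0.5, 0.3, -0.0]
width: 65.9
t=52.33 tcp [588.3 126.5 152.2] yaw 75.1 tilt 0.71 w 65.9 F [ 0.5  0.3 -0. ] q [ 0.19  0.49  1.73  0.    0.93 -1.12]
 turn(tool) [0.004 0.017 2.751]  shift now-axes [-445.1   21.2  -35.6]  shift after-turn axes [419.6 149.3 -37.8]
t=52.33 tcp [588.3 126.5 152.2] yaw 75.1 tilt 0.71 w 65.9 F [ 0.5  0.3 -0. ] q [ 0.19  0.49  1.73  0.    0.93 -1.12]
 turn(tool) [-0.012  0.003 -0.391]  shift now-axes [-445.1   21.2  -35.6]  shift after-turn axes [-419.6 -149.3  -37.8]
```

```bash
python3 -m handwheel '[[[0,0,0],[0,0,-20],0.75],[[0,0,0.1],[-8,0,-16],0.8],[[0,0,0.12],[-16,-2,-6],0.85],[[0,0,0.12],[-22,-4,0],0.85],[[0,0,0.12],[-26,-8,0],0.85],[[0,0,0.12],[-26,-12,0],0.85],[[0,0,0.12],[-26,-16,0],0.85],[[0,0,0.12],[-26,-18,0],0.85],[[0,0,0.12],[-24,-20,0],0.85],[[0,0,0.12],[-22,-22,0],0.85]]'; python3 mv.py 495 -309 190 -82.7
```

```text
t: 53.17
ee_pos: [400.3, 72.5, 208.8]
orientation: [3.123, 0.332, 0.017]
ft_force: [-0.2, 0.4, -0.6]
width: 74.4
t=53.17 tcp [400.3  72.5 208.8] yaw 12.1 tilt 0.64 w 74.4 F [-0.2  0.4 -0.6] q [ 0.15  0.12  2.11 -0.    0.89 -0.06]
 turn(tool) [-0.007 -0.01   1.655]  shift now-axes [ 12.2 392.8  19.8]  shift after-turn axes [390.4 -45.4  18.8]
```

Run:
```python
from h import *
p=shot("side","A1",(265,180,375,280),7); shot("top","A2",(235,170,335,260),7)
spot(p,"fresh_mid",2)
```

```text
fresh_mid 0.58 [596.9 131.3  79.9] [[317.0, 234.0]]
```

View pics/A1.png

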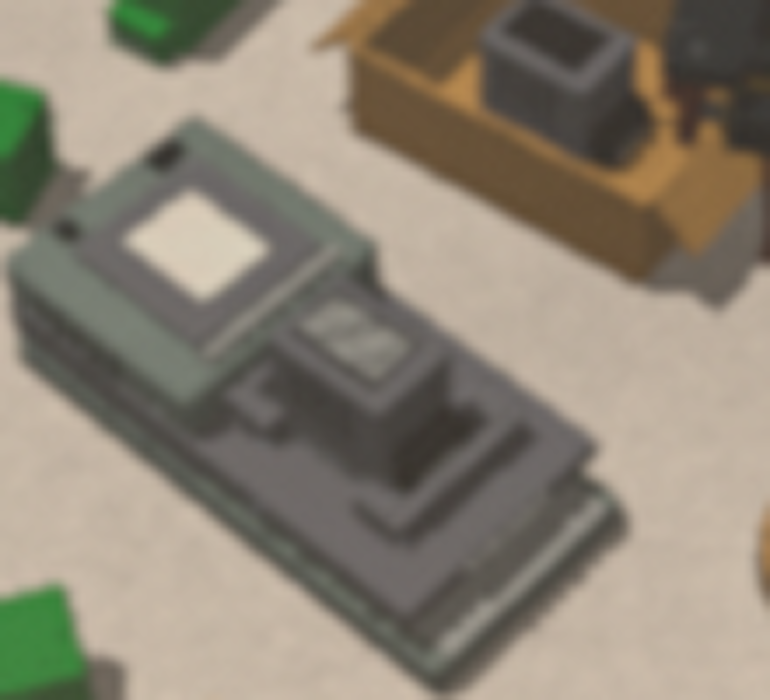

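View pics/A2.png

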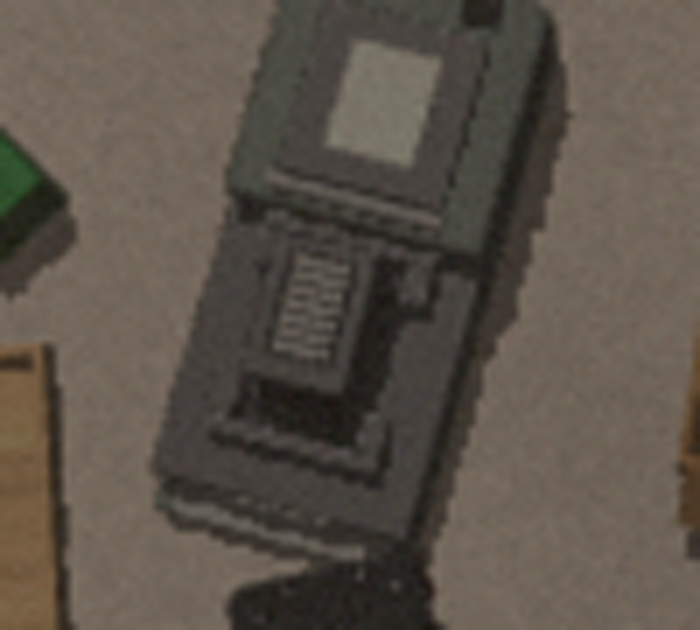

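```bash
python3 -m handwheel '[[[0,0,0.12],[10,20,0],0.85],[[0,0,0.12],[14,28,0],0.85],[[0,0,0.12],[18,28,0],0.85],[[0,0,0.12],[22,24,0],0.85],[[0,0,0.12],[26,20,0],0.85],[[0,0,0.12],[28,14,0],0.85],[[0,0,0.12],[30,8,0],0.85],[[0,0,0.12],[32,0,0],0.85],[[0,0,0.12],[32,-5,0],0.85],[[0,0,0.12],[32,-10,0],0.85]]'; python3 mv.py 495 -309 190 -82.7
```

```text
t: 54.15
ee_pos: [628.0, -165.6, 218.2]
orientation: [-2.745, 1.505, -0.035]
ft_force: [0.3, 0.1, 0.1]
width: 74.8
t=54.15 tcp [ 628.  -165.6  218.2] yaw -57.5 tilt 1.42 w 74.8 F [0.3 0.1 0.1] q [-0.28  0.46  1.6   0.01  1.06  0.72]
 turn(tool) [-0.023 -0.01   0.44 ]  shift now-axes [ 49.  189.8  25.2]  shift after-turn axes [125.3 150.2  28.2]
```

```bash
python3 -m handwheel '[[[-0.01,-0.005,0.11],[10,24,2],0.85],[[-0.01,-0.005,0.11],[14,26,2],0.85],[[0,0,0.11],[16,24,2],0.85],[[0,0,0.11],[18,22,2],0.85],[[0,0,0],[18,18,2],0.85],[[0,0,0],[14,12,0],0.85],[[0,0,0],[8,6,0],0.85],[[0,0,0],[4,2,0],0.85],[[0,0,0],[0,0,0],0.85],[[0,0,0],[0,0,0],0.85]]'; python3 mv.py 495 -309 190 -82.7
python3 -m handwheel '[[[0,0,0],[0,0,0],0.85],[[0,0,0],[0,0,0],0.85],[[0,0,0],[0,0,0],0.85],[[0,0,0],[0,0,0],0.85],[[0,0,0],[0,0,0],0.85],[[0,0,0],[0,0,0],0.85],[[0,0,0],[0,0,0],0.85],[[0,0,0],[0,0,0],0.85],[[0,0,0],[0,0,0],0.85],[[0,0,0],[0,0,0],0.85]]'; python3 mv.py 495 -309 145 -82.7
```

```text
t: 54.98
ee_pos: [541.6, -324.9, 207.8]
orientation: [-2.34, 2.089, -0.028]
ft_force: [-0.7, -0.1, -0.6]
width: 74.6
t=54.98 tcp [ 541.6 -324.9  207.8] yaw -83.5 tilt 1.05 w 74.6 F [-0.7 -0.1 -0.6] q [-0.56  0.45  1.65  0.    1.03  0.9 ]
 turn(tool) [-0.015 -0.01  -0.014]  shift now-axes [-21.2  44.8  16.9]  shift after-turn axes [-21.7  44.2  17.8]
t: 55.82
ee_pos: [545.0, -320.8, 208.2]
orientation: [-2.348, 2.079, -0.029]
ft_force: [-0.4, -0.1, -0.5]
width: 74.6
t=55.82 tcp [ 545.  -320.8  208.2] yaw -83.1 tilt 1.11 w 74.6 F [-0.4 -0.1 -0.5] q [-0.55  0.45  1.64  0.    1.03  0.9 ]
 turn(tool) [-0.016 -0.01  -0.006]  shift now-axes [-18.4  49.2  62.2]  shift after-turn axes [-18.1  48.1  63.2]
```

```bash
python3 -m handwheel '[[[-0.016,-0.01,-0.006],[-8,20,0],0.85],[[0,0,0],[-6,16,6],0.85],[[0,0,0],[-3,8,12],0.85],[[0,0,0],[0,2,14],0.85],[[0,0,0],[0,0,14],0.85],[[0,0,0],[0,0,8],0.85],[[0,0,0],[0,0,3],0.85],[[0,0,0],[0,0,0],0.85],[[0,0,0],[0,0,0],0.85],[[0,0,0],[0,0,0],0.85]]'; python3 mv.py 495.3 -309.2 69.6 -82.7
```

```text
t: 56.65
ee_pos: [496.7, -310.6, 150.6]
orientation: [-2.357, 2.076, -0.006]
ft_force: [0.1, -0.1, 0.6]
width: 74.6
t=56.65 tcp [ 496.7 -310.6  150.6] yaw -82.7 tilt 0.23 w 74.6 F [ 0.1 -0.1  0.6] q [-0.58  0.47  1.78  0.    0.89  0.86]
 turn(tool) [-0.003 -0.003 -0.001]  shift now-axes [-1.8  1.4 81. ]  shift after-turn axes [-1.6  1.2 81. ]
```

```bash
python3 -m handwheel '[[[0,0,0],[-1,0.6,8],0.85],[[0,0,0],[-0.6,0.6,12],0.85],[[0,0,0],[0,0,12],0.85],[[0,0,0],[0,0,12],0.85],[[0,0,0],[0,0,12],0.85],[[0,0,0],[0,0,12],0.85],[[0,0,0],[0,0,6],0.85],[[0,0,0],[0,0,3],0.85],[[0,0,0],[0,0,0],0.85],[[0,0,0],[0,0,0],0.85]]'; python3 mv.py 495.3 -309.2 69.6 -82.7
```

```text
t: 57.48
ee_pos: [496.0, -309.2, 65.6]
orientation: [-2.358, 2.075, -0.008]
ft_force: [-0.1, -0.1, -0.2]
width: 74.7
t=57.48 tcp [ 496.  -309.2   65.6] yaw -82.7 tilt 0.28 w 74.7 F [-0.1 -0.1 -0.2] q [-0.58  0.59  1.81  0.    0.73  0.87]
 turn(tool) [-0.004 -0.003 -0.   ]  shift now-axes [-0.   0.7 -4. ]  shift after-turn axes [-0.   0.7 -4. ]
```

```bash
python3 -m handwheel '[[[0,0,0],[0,0.7,-2],0.85],[[0,0,0],[0,0,0],0.7],[[0,0,0],[0,0,0],0.6],[[0,0,0],[0,0,0],0.5],[[0,0,0],[0,0,0],0.4],[[0,0,0],[0,0,0],0.4],[[0,0,0],[0,0,0],0.4],[[0,0,0],[0,0,0],0.4],[[0,0,0],[0,0,0],0.4],[[0,0,0],[0,0,0],0.4]]'; python3 mv.py 466.4 300.2 190 -85.8
```

```text
t: 58.32
ee_pos: [496.0, -309.8, 69.7]
orientation: [-2.357, 2.075, -0.012]
ft_force: [0.4, 1.2, -0.6]
width: 54.9
t=58.32 tcp [ 496.  -309.8   69.7] yaw -82.7 tilt 0.45 w 54.9 F [ 0.4  1.2 -0.6] q [-0.58  0.59  1.81  0.    0.73  0.86]
 turn(tool) [-0.006 -0.005  0.054]  shift now-axes [-608.2  -48.8 -123.1]  shift after-turn axes [-610.5  -15.2 -120.3]
```

```bash
python3 -m handwheel '[[[0,0,0],[0,0,-6],0.4],[[0,0,0],[0,0,-10],0.4],[[0,0,0],[0,0,-14],0.4],[[0,0,0],[0,0,-18],0.4],[[0,0,0],[0,0,-18],0.4],[[0,0,0],[0,0,-18],0.4],[[0,0,0],[0,0,-16],0.4],[[0,0,0],[-4,0,-10],0.4],[[0,0,0],[-12,0,-4],0.4],[[0,0,0],[-22,0,0],0.4]]'; python3 mv.py 467 300.2 190 -85.8
python3 -m handwheel '[[[0,0,0],[-30,-2,0],0.4],[[0,0,0],[-34,-2,0],0.4],[[0,0,0],[-36,-2,0],0.4],[[0,0,0],[-36,-2,0],0.4],[[0,0,0],[-36,-2,0],0.4],[[0,0,0],[-36,-2,0],0.4],[[0,0,0],[-36,-2,0],0.4],[[0,0,0],[-36,-2,0],0.4],[[0,0,0],[-36,-2,0],0.4],[[0,0,0],[-34,-2,0],0.4]]'; python3 mv.py 467 300.2 190 -85.8
```

```text
t: 59.15
ee_pos: [489.8, -272.0, 193.5]
orientation: [-2.354, 2.079, -0.014]
ft_force: [1.1, 0.0, -3.5]
width: 55.3
t=59.15 tcp [ 489.8 -272.   193.5] yaw -82.9 tilt 0.50 w 55.3 F [ 1.1  0.  -3.5] q [-0.53  0.37  1.81 -0.    0.95  0.92]
 turn(tool) [-0.007 -0.006  0.051]  shift now-axes [-5.707e+02 -4.820e+01  5.000e-01]  shift after-turn axes [-572.4  -19.1    3.5]
t: 59.98
ee_pos: [455.7, 96.8, 190.9]
orientation: [2.347, -2.087, 0.008]
ft_force: [1.2, 0.1, -2.6]
width: 55.7
t=59.98 tcp [455.7  96.8 190.9] yaw -83.3 tilt 0.28 w 55.7 F [ 1.2  0.1 -2.6] q [ 0.19  0.25  2.01 -0.01  0.89  1.64]
 turn(tool) [-0.003 -0.004  0.044]  shift now-axes [-2.007e+02 -3.500e+01  1.000e-01]  shift after-turn axes [-202.   -26.1    0.9]
```

```bash
python3 -m handwheel '[[[0,0,0.022],[-34,-6,0],0.4],[[0,0,0.022],[-34,-6,0],0.4],[[0,0,0],[-32,-5,0],0.4],[[0,0,0],[-28,-4,0],0.4],[[0,0,0],[-22,-3,0],0.4],[[0,0,0],[-14,-2,0],0.4],[[0,0,0],[-6,0,0],0.4],[[0,0,0],[-2,0,0],0.4],[[0,0,0],[0,0,0],0.4],[[0,0,0],[0,0,0],0.4]]'; python3 mv.py 467 300.2 190 -85.8
python3 -m handwheel '[[[0,0,0],[0,0,0],0.4],[[0,0,0],[0,0,0],0.4],[[0,0,0],[0,0,0],0.4],[[0,0,0],[0,0,0],0.4],[[0,0,0],[0,0,0],0.4],[[0,0,0],[0,0,0],0.4],[[0,0,0],[0,0,0],0.4],[[0,0,0],[0,0,0],0.4],[[0,0,0],[0,0,0],0.4],[[0,0,0],[0,0,0],0.4]]'; python3 mv.py 467 300.2 95 -85.8
```

```text
t: 60.82
ee_pos: [452.1, 287.2, 187.6]
orientation: [2.305, -2.123, -0.0]
ft_force: [0.9, 0.2, -3.0]
width: 55.5
t=60.82 tcp [452.1 287.2 187.6] yaw -85.3 tilt 0.45 w 55.5 F [ 0.9  0.2 -3. ] q [ 0.54  0.35  1.86 -0.    0.94  2.03]
 turn(tool) [ 0.006 -0.005  0.009]  shift now-axes [-11.7 -15.9  -2.5]  shift after-turn axes [-11.8 -15.8  -2.4]
t: 61.65
ee_pos: [452.3, 282.7, 187.8]
orientation: [2.298, -2.129, -0.0]
ft_force: [-0.7, -0.8, -2.9]
width: 55.5
t=61.65 tcp [452.3 282.7 187.8] yaw -85.6 tilt 0.52 w 55.5 F [-0.7 -0.8 -2.9] q [ 0.54  0.35  1.86 -0.    0.94  2.03]
 turn(tool) [ 0.007 -0.006  0.003]  shift now-axes [-16.9 -16.6  92.6]  shift after-turn axes [-16.4 -16.   92.8]
```

```bash
python3 -m handwheel '[[[0.003,-0.003,0],[-9,-8,0],0.4],[[0,0,0],[-5,-5,6],0.4],[[0,0,0],[-1,-2,14],0.4],[[0,0,0],[0,0,16],0.4],[[0,0,0],[0,0,16],0.4],[[0,0,0],[0,0,14],0.4],[[0,0,0],[0,0,10],0.4],[[0,0,0],[0,0,4],0.4],[[0,0,0],[0,0,0],0.4],[[0,0,0],[0,0,0],0.4]]'; python3 mv.py 467 300.2 69.7 -85.8
```

```text
t: 62.48
ee_pos: [472.1, 305.9, 102.5]
orientation: [-2.305, 2.132, -0.002]
ft_force: [-0.7, 1.0, -3.5]
width: 55.4
t=62.48 tcp [472.1 305.9 102.5] yaw -85.5 tilt 0.11 w 55.4 F [-0.7  1.  -3.5] q [ 0.55  0.51  1.85 -0.    0.78  2.05]
 turn(tool) [-0.002  0.     0.005]  shift now-axes [ 5.3  5.6 32.8]  shift after-turn axes [ 5.3  5.5 32.8]
```

```bash
python3 -m handwheel '[[[0,0,0.003],[3,3.2,4],0.4],[[0,0,0],[1,1,6],0.4],[[0,0,0],[0,0,6],0.4],[[0,0,0],[0,0,5],0.4],[[0,0,0],[0,0,2],0.4],[[0,0,0],[0,0,0],0.4],[[0,0,0],[0,0,0],0.4],[[0,0,0],[0,0,0],0.4],[[0,0,0],[0,0,0],0.4],[[0,0,0],[0,0,0],0.4]]'; python3 mv.py 467 300.2 69.7 -85.8
```

```text
t: 63.32
ee_pos: [469.8, 302.3, 79.9]
orientation: [-2.298, 2.132, -0.004]
ft_force: [0.3, 0.6, -3.2]
width: 55.5
t=63.32 tcp [469.8 302.3  79.9] yaw -85.7 tilt 0.41 w 55.5 F [ 0.3  0.6 -3.2] q [ 0.55  0.54  1.87 -0.    0.72  2.05]
 turn(tool) [-0.007  0.003  0.001]  shift now-axes [ 1.9  3.  10.2]  shift after-turn axes [ 1.9  2.9 10.2]
```

```bash
python3 -m handwheel '[[[-0.003,0.003,0],[2,3,2],0.4],[[0,0,0],[0,0,2],0.4],[[0,0,0],[0,0,2],0.4],[[0,0,0],[0,0,1],0.4],[[0,0,0],[0,0,0],0.4],[[0,0,0],[0,0,0],0.4],[[0,0,0],[0,0,0],0.4],[[0,0,0],[0,0,0],0.4],[[0,0,0],[0,0,0],0.4],[[0,0,0],[0,0,0],0.4]]'; python3 mv.py 467 300.2 69.7 -85.8
```

```text
t: 64.15
ee_pos: [466.9, 300.0, 72.5]
orientation: [-2.301, 2.135, -0.004]
ft_force: [0.6, 0.8, -2.5]
width: 55.3
t=64.15 tcp [466.9 300.   72.5] yaw -85.7 tilt 0.23 w 55.3 F [ 0.6  0.8 -2.5] q [ 0.55  0.55  1.88 -0.    0.71  2.05]
 turn(tool) [-0.004 -0.     0.001]  shift now-axes [-0.1 -0.1  2.8]  shift after-turn axes [-0.1 -0.1  2.8]
```

```bash
python3 -m handwheel '[[[0,0,0],[0,0,1],0.4],[[0,0,0],[0,0,1],0.4],[[0,0,0],[0,0,0.6],0.4],[[0,0,0],[0,0,0],0.4],[[0,0,0],[0,0,0],0.4],[[0,0,0],[0,0,0],0.4],[[0,0,0],[0,0,0],0.4],[[0,0,0],[0,0,0],0.4],[[0,0,0],[0,0,0],0.4],[[0,0,0],[0,0,0],0.4]]'; python3 mv.py 467 300.2 69.7 -85.8
```

```text
t: 64.98
ee_pos: [467.1, 300.1, 69.8]
orientation: [-2.301, 2.135, -0.005]
ft_force: [0.2, -0.2, -2.4]
width: 55.3
t=64.98 tcp [467.1 300.1  69.8] yaw -85.7 tilt 0.24 w 55.3 F [ 0.2 -0.2 -2.4] q [ 0.55  0.56  1.88 -0.    0.7   2.05]
 turn(tool) [-0.004  0.     0.001]  shift now-axes [-0.1  0.   0.1]  shift after-turn axes [-0.1  0.   0.1]
```

```bash
python3 -m handwheel '[[[0,0,0],[0,0,0.8],0.4],[[0,0,0],[0,0,0.6],0.4],[[0,0,0],[0,0,0],0.4],[[0,0,0],[0,0,0],0.4],[[0,0,0],[0,0,0],0.4],[[0,0,0],[0,0,0],0.4],[[0,0,0],[0,0,0],0.4],[[0,0,0],[0,0,0],0.4],[[0,0,0],[0,0,0],0.4],[[0,0,0],[0,0,0],0.4]]'; python3 mv.py 467 300.2 69.7 -85.8
```

```text
t: 65.82
ee_pos: [467.3, 300.3, 69.6]
orientation: [-2.3, 2.134, -0.005]
ft_force: [0.1, -0.7, -2.8]
width: 55.6
t=65.82 tcp [467.3 300.3  69.6] yaw -85.7 tilt 0.27 w 55.6 F [ 0.1 -0.7 -2.8] q [ 0.55  0.56  1.88 -0.    0.7   2.05]
 turn(tool) [-0.005  0.     0.001]  shift now-axes [ 0.1  0.3 -0.1]  shift after-turn axes [ 0.1  0.3 -0.1]
```

```bash
python3 -m handwheel '[[[0,0,0],[0,0,0.8],0.4],[[0,0,0],[0,0,0.6],0.4],[[0,0,0],[0,0,0.5],0.4],[[0,0,0],[0,0,0.3],0.4],[[0,0,0],[0,0,0],0.6],[[0,0,0],[0,0,0],0.75],[[0,0,0],[0,0,0],0.85],[[0,0,0],[0,0,0],0.85],[[0,0,0],[0,0,0],0.85],[[0,0,0],[0,0,0],0.85]]'; python3 mv.py 467 300.2 69.7 -85.8
```

```text
t: 66.65
ee_pos: [468.5, 301.0, 69.6]
orientation: [-2.298, 2.133, -0.006]
ft_force: [-0.6, -0.2, -0.9]
width: 75.0
t=66.65 tcp [468.5 301.   69.6] yaw -85.7 tilt 0.41 w 75.0 F [-0.6 -0.2 -0.9] q [ 0.55  0.56  1.88 -0.    0.7   2.05]
 turn(tool) [-0.007  0.001  0.001]  shift now-axes [ 0.7  1.5 -0.1]  shift after-turn axes [ 0.7  1.5 -0.1]
```

```bash
python3 -m handwheel '[[[0,0,0],[0,0,-8],0.85],[[0,0,0],[0,0,-16],0.85],[[0,0,0],[0,0,-22],0.85],[[0,0,0],[0,0,-25],0.85],[[0,0,0],[0,0,-25],0.85],[[0,0,0],[0,0,-20],0.85],[[0,0,0],[8,0,-8],0.85],[[0,0,0],[20,0,0],0.85],[[0,0,0],[30,0,0],0.85],[[0,0,0],[36,0,0],0.85]]'; python3 mv.py 506 -404 190 -82.4
```

```text
t: 67.48
ee_pos: [475.2, 208.3, 202.9]
orientation: [-2.304, 2.121, -0.008]
ft_force: [1.3, -0.2, 0.1]
width: 74.6
t=67.48 tcp [475.2 208.3 202.9] yaw -85.3 tilt 0.64 w 74.6 F [ 1.3 -0.2  0.1] q [ 0.39  0.3   1.89 -0.    0.94  1.88]
 turn(tool) [-0.011  0.003 -0.05 ]  shift now-axes [612.8  19.8  10.7]  shift after-turn axes [611.   50.5  12.9]
```

```bash
python3 -m handwheel '[[[0,0,0],[38,0,0],0.85],[[0,0,0],[38,0,0],0.85],[[0,0,0],[38,0,0],0.85],[[0,0,0],[38,0,0],0.85],[[0,0,0],[38,0,0],0.85],[[0,0,0],[38,0,0],0.85],[[0,0,0],[38,0,0],0.85],[[0,0,0],[38,0,0],0.85],[[0,0,0],[38,0,0],0.85],[[0,0,0],[38,0,0],0.85]]'; python3 mv.py 506 -404 190 -82.4
python3 - <<'E'
from ov import *
p=ctrl.get_image("top"); s=ctrl.get_image("side")
A=[("store",(506,347,np.radians(4.2))),("can",(464,297,0))]
draw(p,A,(170,205,270,290),7,"B1");draw(s,A,(255,270,365,375),7,"B2")
spot(s,"can_mid",2);spot(p,"can_mid",2)
E
```

```text
t: 68.32
ee_pos: [500.8, -191.1, 201.4]
orientation: [-2.309, 2.117, -0.007]
ft_force: [0.3, 0.4, 0.1]
width: 75.0
t=68.32 tcp [ 500.8 -191.1  201.4] yaw -85.0 tilt 0.59 w 75.0 F [0.3 0.4 0.1] q [-0.39  0.33  1.86  0.01  0.95  1.09]
 turn(tool) [-0.01   0.003 -0.046]  shift now-axes [212.6  13.3  10.7]  shift after-turn axes [211.7  23.   11.4]
can_mid 0.89 [471.2 304.   60. ] [[330.0, 304.0]]
can_mid 0.4 [631.8 123.2   3. ] [[309.0, 244.0]]
can_mid 0.86 [466.8 299.7  64.6] [[223.0, 261.0]]
```

View pics/B1.png

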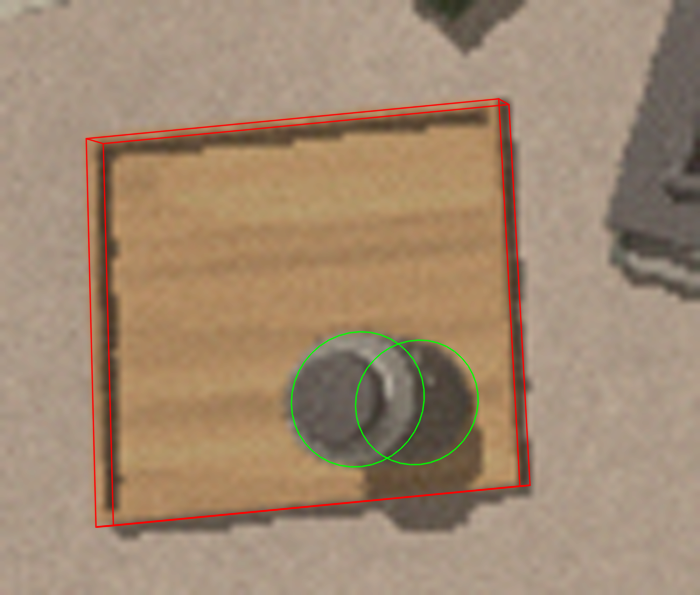

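View pics/B2.png

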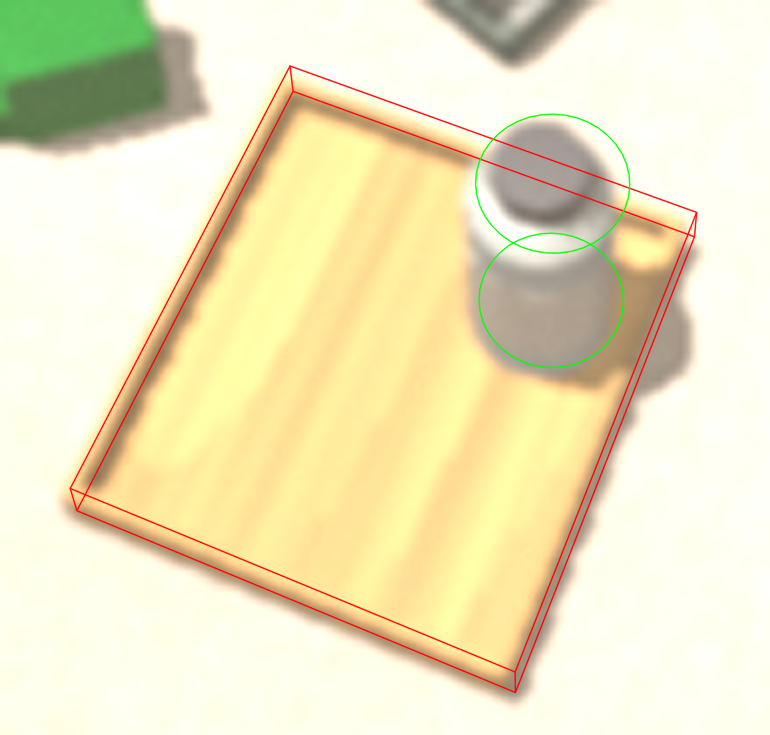

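```bash
python3 -m handwheel '[[[-0.005,0.002,-0.023],[36,2,0],0.85],[[-0.005,0.002,-0.023],[36,2,0],0.85],[[0,0,0],[34,0,0],0.85],[[0,0,0],[30,0,0],0.85],[[0,0,0],[22,0,0],0.85],[[0,0,0],[14,0,0],0.85],[[0,0,0],[8,0,0],0.85],[[0,0,0],[2,0,0],0.85],[[0,0,0],[0,0,0],0.85],[[0,0,0],[0,0,0],0.85]]'; python3 mv.py 506 -404 190 -82.4
python3 -m handwheel '[[[0,0,0],[0,0,0],0.85],[[0,0,0],[0,0,0],0.85],[[0,0,0],[0,0,0],0.85],[[0,0,0],[0,0,0],0.85],[[0,0,0],[0,0,0],0.85],[[0,0,0],[0,0,0],0.85],[[0,0,0],[0,0,0],0.85],[[0,0,0],[0,0,0],0.85],[[0,0,0],[0,0,0],0.85],[[0,0,0],[0,0,0],0.85]]'; python3 mv.py 506 -404 145 -82.4
```

```text
t: 69.35
ee_pos: [518.0, -361.6, 197.9]
orientation: [2.381, -2.048, -0.018]
ft_force: [0.1, -0.2, 0.7]
width: 74.6
t=69.35 tcp [ 518.  -361.6  197.9] yaw -81.4 tilt 0.64 w 74.6 F [ 0.1 -0.2  0.7] q [-0.63  0.47  1.63  0.    1.05  0.79]
 turn(tool) [0.008 0.008 0.017]  shift now-axes [40.2 18.2  7.7]  shift after-turn axes [40.4 17.5  7.9]
t: 70.18
ee_pos: [518.0, -357.2, 198.4]
orientation: [2.385, -2.044, -0.02]
ft_force: [-0.2, 0.3, -0.0]
width: 74.5
t=70.18 tcp [ 518.  -357.2  198.4] yaw -81.2 tilt 0.71 w 74.5 F [-0.2  0.3 -0. ] q [-0.62  0.47  1.64  0.    1.05  0.79]
 turn(tool) [0.008 0.009 0.021]  shift now-axes [44.9 18.6 53.2]  shift after-turn axes [44.8 18.1 53.4]
```

```bash
python3 -m handwheel '[[[0.008,0.009,0.021],[18,8,0],0.85],[[0,0,0],[14,6,2],0.85],[[0,0,0],[7,2,8],0.85],[[0,0,0],[1,0,12],0.85],[[0,0,0],[0,0,12],0.85],[[0,0,0],[0,0,8],0.85],[[0,0,0],[0,0,4],0.85],[[0,0,0],[0,0,0],0.85],[[0,0,0],[0,0,0],0.85],[[0,0,0],[0,0,0],0.85]]'; python3 mv.py 506.2 -403.8 63 -82.4
```

```text
t: 71.02
ee_pos: [506.6, -398.9, 144.5]
orientation: [-2.365, 2.067, 0.01]
ft_force: [-0.3, -0.8, 0.1]
width: 74.7
t=71.02 tcp [ 506.6 -398.9  144.5] yaw -82.3 tilt 0.36 w 74.7 F [-0.3 -0.8  0.1] q [-0.69  0.56  1.64  0.    0.96  0.75]
 turn(tool) [0.004 0.005 0.001]  shift now-axes [ 5.2  0.8 81.4]  shift after-turn axes [ 4.8  1.1 81.5]
```

```bash
python3 -m handwheel '[[[0.004,0.005,0],[3,0.5,4],0.85],[[0,0,0],[1.5,0,10],0.85],[[0,0,0],[0,0,12],0.85],[[0,0,0],[0,0,12],0.85],[[0,0,0],[0,0,12],0.85],[[0,0,0],[0,0,12],0.85],[[0,0,0],[0,0,8],0.85],[[0,0,0],[0,0,4],0.85],[[0,0,0],[0,0,0],0.85],[[0,0,0],[0,0,0],0.85]]'; python3 mv.py 506.2 -403.8 63 -82.4
```

```text
t: 71.85
ee_pos: [507.0, -403.2, 61.9]
orientation: [-2.366, 2.066, -0.001]
ft_force: [0.5, 0.0, -0.6]
width: 74.3
t=71.85 tcp [ 507.  -403.2   61.9] yaw -82.3 tilt 0.03 w 74.3 F [ 0.5  0.  -0.6] q [-0.69  0.67  1.66  0.    0.81  0.75]
 turn(tool) [-0.001 -0.     0.002]  shift now-axes [ 0.5  0.9 -1.1]  shift after-turn axes [ 0.5  0.9 -1.1]
```

```bash
python3 -m handwheel '[[[0,0,0],[0.4,0.8,0],0.85],[[0,0,0],[0,0,0],0.7],[[0,0,0],[0,0,0],0.6],[[0,0,0],[0,0,0],0.5],[[0,0,0],[0,0,0],0.4],[[0,0,0],[0,0,0],0.4],[[0,0,0],[0,0,0],0.4],[[0,0,0],[0,0,0],0.4],[[0,0,0],[0,0,0],0.4],[[0,0,0],[0,0,0],0.4]]'; python3 mv.py 456.6 393.6 190 -85.8
python3 -m handwheel '[[[0,0,0],[0,0,-6],0.4],[[0,0,0],[0,0,-10],0.4],[[0,0,0],[0,0,-14],0.4],[[0,0,0],[0,0,-18],0.4],[[0,0,0],[0,0,-18],0.4],[[0,0,0],[0,0,-18],0.4],[[0,0,0],[0,0,-18],0.4],[[0,0,0],[-4,0,-12],0.4],[[0,0,0],[-12,0,-4],0.4],[[0,0,0],[-22,0,0],0.4]]'; python3 mv.py 456.6 393.6 190 -85.8
```

```text
t: 72.68
ee_pos: [506.7, -404.2, 63.6]
orientation: [-2.366, 2.066, -0.004]
ft_force: [0.2, -0.3, -2.6]
width: 55.8
t=72.68 tcp [ 506.7 -404.2   63.6] yaw -82.3 tilt 0.15 w 55.8 F [ 0.2 -0.3 -2.6] q [-0.69  0.67  1.66  0.    0.81  0.74]
 turn(tool) [-0.002 -0.002  0.062]  shift now-axes [-797.1  -57.9 -127.6]  shift after-turn axes [-799.3   -8.5 -126.4]
t: 73.52
ee_pos: [502.1, -368.2, 196.3]
orientation: [-2.363, 2.07, -0.015]
ft_force: [-0.3, -0.1, -3.1]
width: 55.7
t=73.52 tcp [ 502.1 -368.2  196.3] yaw -82.4 tilt 0.54 w 55.7 F [-0.3 -0.1 -3.1] q [-0.65  0.45  1.67 -0.    1.01  0.79]
 turn(tool) [-0.007 -0.007  0.059]  shift now-axes [-761.1  -55.2    1.4]  shift after-turn axes [-763.   -10.4    6.3]
```

```bash
python3 -m handwheel '[[[0,0,0],[-30,-2,0],0.4],[[0,0,0],[-36,-2,0],0.4],[[0,0,0],[-37,-2,0],0.4],[[0,0,0],[-37,-2,0],0.4],[[0,0,0],[-37,-2,0],0.4],[[0,0,0],[-37,-2,0],0.4],[[0,0,0],[-37,-2,0],0.4],[[0,0,0],[-37,-2,0],0.4],[[0,0,0],[-37,-2,0],0.4],[[0,0,0],[-37,-2,0],0.4]]'; python3 mv.py 457.1 393.6 190 -85.8
```

```text
t: 74.35
ee_pos: [465.0, 12.5, 195.9]
orientation: [-2.355, 2.078, -0.017]
ft_force: [1.4, 1.3, -2.0]
width: 56.2
t=74.35 tcp [465.   12.5 195.9] yaw -82.8 tilt 0.64 w 56.2 F [ 1.4  1.3 -2. ] q [ 0.01  0.23  2.01 -0.01  0.89  1.46]
 turn(tool) [-0.009 -0.007  0.052]  shift now-axes [-379.1  -39.6    3.4]  shift after-turn axes [-380.7  -20.1    5.9]
```

```bash
python3 -m handwheel '[[[0,0,0.026],[-37,-4,-2],0.4],[[0,0,0.026],[-37,-4,-2],0.4],[[0,0,0],[-37,-2,-2],0.4],[[0,0,0],[-37,-2,-2],0.4],[[0,0,0],[-37,-2,-2],0.4],[[0,0,0],[-37,-2,-2],0.4],[[0,0,0],[-34,-2,-2],0.4],[[0,0,0],[-28,-1,0],0.4],[[0,0,0],[-20,0,0],0.4],[[0,0,0],[-12,0,0],0.4]]'; python3 mv.py 457.1 393.6 190 -85.8
python3 -m handwheel '[[[0,0,0],[0,0,0],0.4],[[0,0,0],[0,0,0],0.4],[[0,0,0],[0,0,0],0.4],[[0,0,0],[0,0,0],0.4],[[0,0,0],[0,0,0],0.4],[[0,0,0],[0,0,0],0.4],[[0,0,0],[0,0,0],0.4],[[0,0,0],[0,0,0],0.4],[[0,0,0],[0,0,0],0.4],[[0,0,0],[0,0,0],0.4]]'; python3 mv.py 457.1 393.6 190 -85.8
```

```text
t: 75.18
ee_pos: [440.8, 352.0, 209.7]
orientation: [-2.306, 2.132, -0.012]
ft_force: [0.2, -0.6, -1.4]
width: 55.6
t=75.18 tcp [440.8 352.  209.7] yaw -85.5 tilt 0.44 w 55.6 F [ 0.2 -0.6 -1.4] q [ 0.66  0.36  1.78 -0.01  1.    2.15]
 turn(tool) [-0.006 -0.005  0.005]  shift now-axes [-40.3 -19.4  19.7]  shift after-turn axes [-40.3 -19.3  19.7]
t: 76.02
ee_pos: [438.7, 347.5, 209.3]
orientation: [2.302, -2.134, 0.012]
ft_force: [0.4, -0.3, -3.0]
width: 56.0
t=76.02 tcp [438.7 347.5 209.3] yaw -85.7 tilt 0.46 w 56.0 F [ 0.4 -0.3 -3. ] q [ 0.65  0.36  1.79 -0.01  1.    2.15]
 turn(tool) [-0.003 -0.007  0.002]  shift now-axes [-44.7 -21.8  19. ]  shift after-turn axes [-44.6 -21.8  19.3]
```

```bash
python3 -m handwheel '[[[-0.003,-0.006,0],[-16,-8,0],0.4],[[0,0,0],[-14,-7,0],0.4],[[0,0,0],[-7,-3,0],0.4],[[0,0,0],[-2,-1,0],0.4],[[0,0,0],[0,0,0],0.4],[[0,0,0],[0,0,0],0.4],[[0,0,0],[0,0,0],0.4],[[0,0,0],[0,0,0],0.4],[[0,0,0],[0,0,0],0.4],[[0,0,0],[0,0,0],0.4]]'; python3 mv.py 457.1 393.6 100 -85.8
```

```text
t: 76.85
ee_pos: [453.7, 386.3, 208.5]
orientation: [2.3, -2.134, 0.002]
ft_force: [0.9, 0.8, -2.9]
width: 55.8
t=76.85 tcp [453.7 386.3 208.5] yaw -85.7 tilt 0.26 w 55.8 F [ 0.9  0.8 -2.9] q [ 0.69  0.41  1.71 -0.    1.03  2.18]
 turn(tool) [ 0.003 -0.004  0.002]  shift now-axes [ -7.4  -4.2 108.4]  shift after-turn axes [ -7.   -3.9 108.5]
```

```bash
python3 -m handwheel '[[[0,0,0],[-4,-2.5,0],0.4],[[0,0,0],[-2,-1,8],0.4],[[0,0,0],[0,0,14],0.4],[[0,0,0],[0,0,18],0.4],[[0,0,0],[0,0,18],0.4],[[0,0,0],[0,0,14],0.4],[[0,0,0],[0,0,6],0.4],[[0,0,0],[0,0,0],0.4],[[0,0,0],[0,0,0],0.4],[[0,0,0],[0,0,0],0.4]]'; python3 mv.py 457.1 393.6 64 -85.8
```

```text
t: 77.68
ee_pos: [458.4, 394.5, 126.0]
orientation: [2.302, -2.136, 0.002]
ft_force: [-0.2, 0.4, -2.9]
width: 55.8
t=77.68 tcp [458.4 394.5 126. ] yaw -85.7 tilt 0.10 w 55.8 F [-0.2  0.4 -2.9] q [ 0.69  0.53  1.74 -0.    0.87  2.19]
 turn(tool) [-0.    -0.002  0.001]  shift now-axes [ 0.7  1.4 62. ]  shift after-turn axes [ 0.8  1.4 62. ]
```

```bash
python3 -m handwheel '[[[0,0,0],[0.5,1,6],0.4],[[0,0,0],[0,0,10],0.4],[[0,0,0],[0,0,12],0.4],[[0,0,0],[0,0,12],0.4],[[0,0,0],[0,0,6],0.4],[[0,0,0],[0,0,2],0.4],[[0,0,0],[0,0,0],0.4],[[0,0,0],[0,0,0],0.4],[[0,0,0],[0,0,0],0.4],[[0,0,0],[0,0,0],0.4]]'; python3 mv.py 457.1 393.6 64 -85.8
```

```text
t: 78.52
ee_pos: [458.7, 394.9, 74.9]
orientation: [-2.301, 2.135, -0.003]
ft_force: [1.3, -0.4, -2.9]
width: 55.8
t=78.52 tcp [458.7 394.9  74.9] yaw -85.7 tilt 0.18 w 55.8 F [ 1.3 -0.4 -2.9] q [ 0.69  0.6   1.76 -0.    0.78  2.19]
 turn(tool) [-0.003  0.     0.001]  shift now-axes [ 1.1  1.7 10.8]  shift after-turn axes [ 1.1  1.7 10.9]
```

```bash
python3 -m handwheel '[[[0,0,0],[1,1.7,2],0.4],[[0,0,0],[0,0,3],0.4],[[0,0,0],[0,0,3],0.4],[[0,0,0],[0,0,1.5],0.4],[[0,0,0],[0,0,0],0.4],[[0,0,0],[0,0,0],0.4],[[0,0,0],[0,0,0],0.4],[[0,0,0],[0,0,0],0.4],[[0,0,0],[0,0,0],0.4],[[0,0,0],[0,0,0],0.4]]'; python3 mv.py 457.1 393.6 63.6 -85.8
```

```text
t: 79.35
ee_pos: [457.8, 394.3, 65.9]
orientation: [-2.299, 2.133, -0.004]
ft_force: [-0.4, 0.8, -2.0]
width: 56.2
t=79.35 tcp [457.8 394.3  65.9] yaw -85.7 tilt 0.33 w 56.2 F [-0.4  0.8 -2. ] q [ 0.69  0.61  1.77 -0.    0.75  2.19]
 turn(tool) [-0.005  0.002  0.001]  shift now-axes [0.7 0.7 2.3]  shift after-turn axes [0.7 0.7 2.3]
```

```bash
python3 -m handwheel '[[[-0.003,0,0],[0.7,0.7,1],0.4],[[0,0,0],[0,0,1],0.4],[[0,0,0],[0,0,0.6],0.4],[[0,0,0],[0,0,0.4],0.4],[[0,0,0],[0,0,0],0.4],[[0,0,0],[0,0,0],0.4],[[0,0,0],[0,0,0],0.4],[[0,0,0],[0,0,0],0.4],[[0,0,0],[0,0,0],0.4],[[0,0,0],[0,0,0],0.4]]'; python3 mv.py 457.1 393.6 63.6 -85.8
```

```text
t: 80.18
ee_pos: [457.5, 393.8, 63.6]
orientation: [-2.3, 2.134, -0.0]
ft_force: [-0.2, -0.6, 0.1]
width: 55.6
t=80.18 tcp [457.5 393.8  63.6] yaw -85.7 tilt 0.23 w 55.6 F [-0.2 -0.6  0.1] q [0.69 0.62 1.77 0.   0.75 2.19]
 turn(tool) [-0.003  0.003  0.001]  shift now-axes [0.2 0.4 0. ]  shift after-turn axes [0.2 0.4 0. ]
```

Contact (force fell to 0). Release and rise, then clear away.

```bash
python3 -m handwheel '[[[0,0,0],[0,0,0.3],0.4],[[0,0,0],[0,0,0],0.6],[[0,0,0],[0,0,0],0.75],[[0,0,0],[0,0,0],0.85],[[0,0,0],[0,0,0],0.85],[[0,0,0],[0,0,-8],0.85],[[0,0,0],[0,0,-16],0.85],[[0,0,0],[0,0,-22],0.85],[[0,0,0],[0,0,-25],0.85],[[0,0,0],[0,0,-25],0.85]]'
python3 -m handwheel '[[[0,0,0],[0,0,-20],0.85],[[0,0,0],[10,0,-10],0.85],[[0,0,0],[25,0,0],0.85],[[0,0,0],[36,0,0],0.85],[[0,0,0],[38,0,0],0.85],[[0,0,0],[38,0,0],0.85],[[0,0,0],[38,0,0],0.85],[[0,0,0],[38,0,0],0.85],[[0,0,0],[38,0,0],0.85],[[0,0,0],[38,0,0],0.85]]'
python3 -m handwheel '[[[0,0,0],[38,0,0],0.85],[[0,0,0],[38,0,0],0.85],[[0,0,0],[38,0,0],0.85],[[0,0,0],[38,0,0],0.85],[[0,0,0],[36,0,0],0.85],[[0,0,0],[25,0,0],0.85],[[0,0,0],[15,0,0],0.85],[[0,0,0],[5,0,0],0.85],[[0,0,0],[0,0,0],0.85],[[0,0,0],[0,0,0],0.85]]'
python3 - <<'E'
from ov import *
p=shot("top","F1"); s=shot("side","F2")
A=[("store",(506,347,np.radians(4.2))),("glue",(456.5,392,np.radians(4.2))),("can",(464,297,0))]
draw(p,A,(170,205,270,290),7,"F3")
draw(s,[],(255,180,375,280),6,"F4")
for q in("glue_mid","can_mid","fresh_mid","tape_mid","notes_mid"): spot(p,q,1);spot(s,q,1)
E
```

```text
t: 81.02
ee_pos: [454.9, 391.6, 159.0]
orientation: [2.299, -2.134, -0.002]
ft_force: [-0.3, 0.4, -0.2]
width: 74.4
t: 81.85
ee_pos: [479.8, 87.0, 198.8]
orientation: [-2.306, 2.115, -0.004]
ft_force: [0.4, 0.6, -0.8]
width: 74.6
t: 82.68
ee_pos: [492.3, -167.7, 197.9]
orientation: [-2.296, 2.128, -0.007]
ft_force: [-0.4, 0.6, 0.7]
width: 74.9
glue_mid 0.71 [455.9 391.1  66.1] [[192.0, 265.0]]
glue_mid 0.64 [457.6 396.8  64.8] [[318.0, 336.0]]
can_mid 0.76 [468.2 299.8  62.5] [[223.0, 260.0]]
can_mid 0.67 [468.6 303.3  59.4] [[331.0, 304.0]]
fresh_mid 0.68 [595.7 127.5  78.2] [[279.0, 217.0]]
fresh_mid 0.61 [595.3 133.   75.9] [[317.0, 236.0]]
tape_mid 0.73 [393.2  72.2  16.4] [[299.0, 283.0]]
tape_mid 0.87 [392.6  76.7   6.6] [[387.0, 260.0]]
notes_mid 0.83 [398.7 -73.2  16.4] [[346.0, 281.0]]
notes_mid 0.92 [404.4 -67.7  20.5] [[400.0, 222.0]]
```

View pics/F1.png

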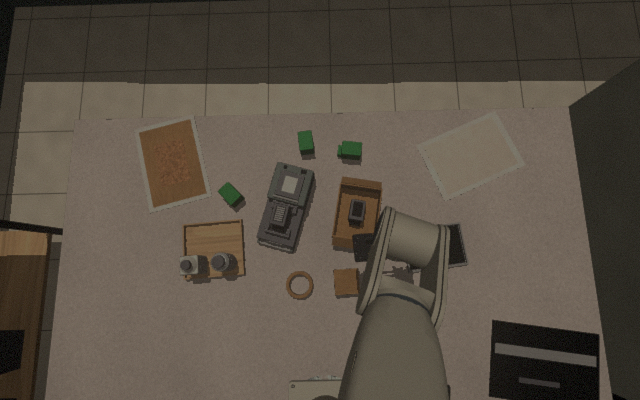

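View pics/F2.png

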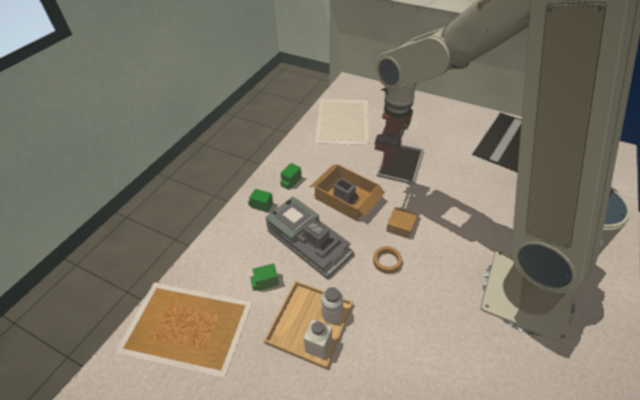

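View pics/F3.png

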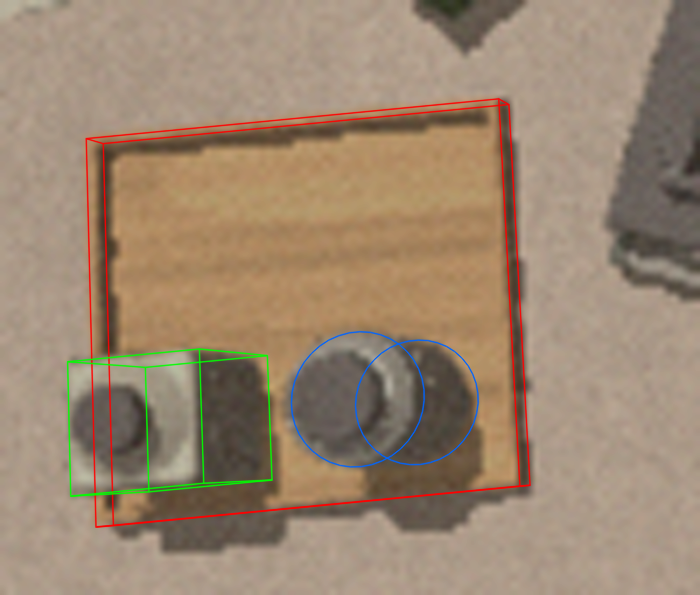

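View pics/F4.png

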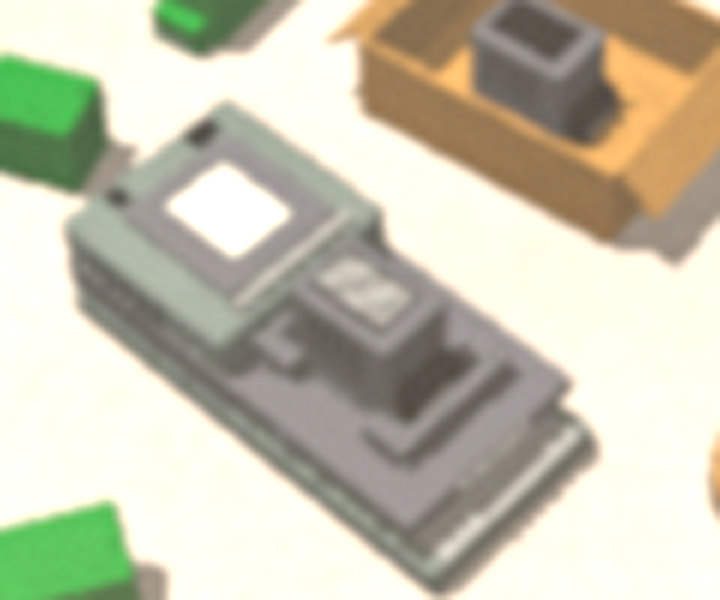

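```bash
python3 -m handwheel '[[[0,0,0],[0,0,0],0.85],[[0,0,0],[0,0,0],0.85],[[0,0,0],[0,0,0],0.85],[[0,0,0],[0,0,0],0.85],[[0,0,0],[0,0,0],0.85],[[0,0,0],[0,0,0],0.85],[[0,0,0],[0,0,0],0.85],[[0,0,0],[0,0,0],0.85],[[0,0,0],[0,0,0],0.85],[[0,0,0],[0,0,0],0.85]]'; python3 -c "
from workcell import ctrl
print(ctrl.close_job())"
```

```text
t: 84.12
ee_pos: [492.9, -167.6, 197.9]
orientation: [-2.297, 2.127, -0.007]
ft_force: [0.1, -0.1, -0.6]
width: 74.6
the job is handed in; nothing more can be done
None
```

The cartridge is changed, in the order asked, and the job was handed in at about 84 s of the 147 s allowed. I stood the bottle and the can upright in the spill tray, then put the spent cartridge in the returns carton. The fresh one went into the stapler's pocket, nose to the front, before I put the can and then the bottle back.

What the last checks showed:
- **Fresh cartridge:** it touched down at a tool height of 80.1 mm against 79.9 mm expected for the pocket floor. It sits inside the guides, nose to the front, in both views.
- **Spent cartridge:** it stands inside the carton.
- **Bottle and can:** both are upright. The bottle is within about 3 mm of where it stood, and the can is about 2–3 mm further left (+y).
- **Tape roll and note block:** by eye they have not moved. The trained networks' before-and-after readings for them differ by at most about 3 mm, within their accuracy.
- **Robot:** the gripper is empty and clear of everything at z = 198 mm.

One disagreement remained: the side and top cameras differ by 4–6 mm, mostly in y. I used the mean of the two and checked it against the grasps.

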